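# Swap the modules in a shielded test box

### The arm

A 6-joint arm with a two-finger parallel gripper is mounted at the origin on the work surface. World frame = base frame: x ahead of the robot, y to its left, z up, the work surface at z = 0. Lengths are in m, angles in rad, forces in N, time in s.
With the tool pointing down it reaches from about 0.35 to 0.775 m from the base axis. Payload 7.3 kg.
Tool frame: the origin (TCP) lies on the front face of the gripper's body, between the roots of the fingers; the fingertips stand 66 mm ahead of it and the grasp point (between the pads) lies 47 mm ahead of it; z points along the fingers, y is the direction in which the jaws open and shut (so a half turn about z gives the same grasp; the last joint's range is limited). The gripper opens to 92 mm and grips with 3 to 60 N. Pads are 19 mm wide; open, the fingers measure 130 mm over their backs; the gripper's body (75 mm by 190 mm) begins 47 mm behind the grasp point.
Start: joints at [-1.491, 0.342, 1.524, -0, 1.275, -0.146], TCP at [0.118, -0.512, 0.292] pointing down, gripper open.
Joint ranges: [-2.53, 2.53], [-0.77, 2.02], [0.04, 2.7], [-1, 4.14], [0.28, 2.66], [-3.11, 3.11]. Speed limits (rad/s): [2.57, 2.57, 3.14, 3.14, 3.14, 3.14].

### API

Orientations are given as [roll, pitch, yaw] about the fixed x, y, z axes, in that order (R = Rz(yaw) Ry(pitch) Rx(roll)).
In Python, from cell import observe, read_camera, hand_in, search_frame, tip_of gives the robot as it stands. The module is installed in compiled form; this text tells all that it offers.
- The arm moves only by the tool apply_moves, never from a script. Its argument "motion" is a list of rows, each an object with "offset": the shift along the tool's x, y, z in mm, a list of three; "rotation": the turn, a rotation vector about the tool's x, y, z in rad, a list of three. In form: [{"offset": [x, y, z], "rotation": [rx, ry, rz]}, ...]. A call has 1 to 12 rows; each row shifts and turns the pose as measured when the row begins, along the tool's axes as they then stand; what a row does not reach is not made up. A row lasts 1/12 s, in which the tool goes at most 41.7 mm and 7.16 degrees, less where a joint would pass 70% of its speed; a pose out of reach is approached as far as the arm can. A call with a gripper value outside its range is refused whole. "grip" is the closure, from 0 (fully open) to 1 (shut), set as the call begins (left out, the last holds). The fingers move at their own pace and stop on an object; "grip_force" is the grip in N (left out, the last holds). Time passes only in rows, so rows that do not move let the fingers close. It gives the time, the measured TCP pose, the force and the opening at its end, in the units of the state.
- observe(): the state, without advancing time (a new reading comes with each control period).
- read_camera(name): name is "scene" or "top"; returns a dict with "img" (384x512x3 uint8, red, green, blue), "camera_matrix" (3x3 intrinsics, pixels), "D" ([k1, k2, p1, p2, k3] as OpenCV has them; the pictures are not rectified), "R" (3x3) and "t" (3): a world point X has camera coordinates R X + t. Camera axes: x right, y down, z forward; pixel columns grow to the right and rows downward; lengths in m; the calibration is good to about 2 mm. A picture is of the moment at which its call begins. There is no depth.
- hand_in(): hands the job in, once; it reports no verdict.
Trained networks look in a picture, given as the dict that the camera call returned (one of the last four; its "shot" number tells which), for a name from the list of things; names that differ only in an ending like _2 or _b are one class to them, and where a whole thing is asked for, a point or a joint stands for the part that bears it (a point fixed in the world has none). Each returns a list of dicts, best first, with "score" (0 to 1); they miss things now and then, are a little off and sometimes report something else, mostly with a low value. They report only what shows in the picture. A call takes as long as a camera call.
- search_frame(query, picture): "location" ([x, y, z] in m, in world coordinates, good to about 4 mm: the middle of the surface that is visible of it).
- tip_of(query, picture): "location" ([x, y, z] in m, in world coordinates, good to about 4 mm: a listed point, or the origin of a listed thing).
The state is a dict: "time": time; "qpos": joint angles; "qvel": joint speeds; "joint_efforts": joint torques, N m; "tool_pos": TCP position; "tool_rot": TCP orientation; "contact_force": force on the tool from outside, world axes, zero at the start; "torque": the same for the moment, N m; "opening": finger opening in m.
Only numpy, scipy, OpenCV 4.12 (cv2) and the standard library are available. Lean on these libraries where they do the work, as an engineer would, in place of code of your own. Each camera call takes 0.05 s, during which the arm holds its last target.

### The job

Pull the test box's front door all the way down, take out every module with a green sticker and lay them flat in the black tray, but leave one with a yellow sticker where it sits. Turn each waiting module from the mat to match a free nest and seat it fully down in it, then push the door up until it is shut, without disturbing the other things on the bench.

Things in the scene. Friction and masses are not known exactly. Their poses are not given: they have to be found in the camera images.
- done_a_c (a point): Silver radio module, 56 x 44 mm case 32 mm tall, 0.14 kg, with a blue block on one short end (12 long, 16 wide, 20 tall; its middle 34 mm along x, 11 mm along y from the case's centre). Green round sticker: finished. Point: centre of the case, half-way up. Axes: x along the case to the block's end, y across the 44 mm to the block's side, z up. Starts in any nest. May be absent.
- done_b_c (a point): Silver radio module, 56 x 44 mm case 32 mm tall, 0.14 kg, with a blue block on one short end (12 long, 16 wide, 20 tall; its middle 34 mm along x, 11 mm along y from the case's centre). Green round sticker: finished. Point: centre of the case, half-way up. Axes: x along the case to the block's end, y across the 44 mm to the block's side, z up. Starts in any nest. May be absent.
- done_c_c (a point): Silver radio module, 56 x 44 mm case 32 mm tall, 0.14 kg, with a blue block on one short end (12 long, 16 wide, 20 tall; its middle 34 mm along x, 11 mm along y from the case's centre). Green round sticker: finished. Point: centre of the case, half-way up. Axes: x along the case to the block's end, y across the 44 mm to the block's side, z up. Starts in any nest. May be absent.
- soak_c (a point): Silver radio module, 56 x 44 mm case 32 mm tall, 0.14 kg, with a blue block on one short end (12 long, 16 wide, 20 tall; its middle 34 mm along x, 11 mm along y from the case's centre). Yellow round sticker: still on test. Point: centre of the case, half-way up. Axes: x along the case to the block's end, y across the 44 mm to the block's side, z up. Starts in any nest, stays there. May be absent.
- new_a_c (a point): Silver radio module, 56 x 44 mm case 32 mm tall, 0.14 kg, with a blue block on one short end (12 long, 16 wide, 20 tall; its middle 34 mm along x, 11 mm along y from the case's centre). White oblong label, no round sticker: waiting. Point: centre of the case, half-way up. Axes: x along the case to the block's end, y across the 44 mm to the block's side, z up. Starts on the mat. May be absent.
- new_b_c (a point): Silver radio module, 56 x 44 mm case 32 mm tall, 0.14 kg, with a blue block on one short end (12 long, 16 wide, 20 tall; its middle 34 mm along x, 11 mm along y from the case's centre). White oblong label, no round sticker: waiting. Point: centre of the case, half-way up. Axes: x along the case to the block's end, y across the 44 mm to the block's side, z up. Starts on the mat. May be absent.
- new_c_c (a point): Silver radio module, 56 x 44 mm case 32 mm tall, 0.14 kg, with a blue block on one short end (12 long, 16 wide, 20 tall; its middle 34 mm along x, 11 mm along y from the case's centre). White oblong label, no round sticker: waiting. Point: centre of the case, half-way up. Axes: x along the case to the block's end, y across the 44 mm to the block's side, z up. Starts on the mat. May be absent.
- nest_1 (a point): Keyed nest (dark blue floor): cutout of the module's outline, 10 mm deep, 2 mm play all round, in the black plate in the box. Point: centre of its 56 x 44 part, on its floor (35 mm above the bench). Axes as a seated module's: x to the back of the box (block's end), y along the row (pitch 86 mm). The row is 58 mm behind the hinge line, the roof's edge 77 mm behind the row, 146 mm above the bench.
- nest_2 (a point): Keyed nest (dark blue floor): cutout of the module's outline, 10 mm deep, 2 mm play all round, in the black plate in the box. Point: centre of its 56 x 44 part, on its floor (35 mm above the bench). Axes as a seated module's: x to the back of the box (block's end), y along the row (pitch 86 mm). The row is 58 mm behind the hinge line, the roof's edge 77 mm behind the row, 146 mm above the bench.
- nest_3 (a point): Keyed nest (dark blue floor): cutout of the module's outline, 10 mm deep, 2 mm play all round, in the black plate in the box. Point: centre of its 56 x 44 part, on its floor (35 mm above the bench). Axes as a seated module's: x to the back of the box (block's end), y along the row (pitch 86 mm). The row is 58 mm behind the hinge line, the roof's edge 77 mm behind the row, 146 mm above the bench.
- nest_4 (a point): Keyed nest (dark blue floor): cutout of the module's outline, 10 mm deep, 2 mm play all round, in the black plate in the box. Point: centre of its 56 x 44 part, on its floor (35 mm above the bench). Axes as a seated module's: x to the back of the box (block's end), y along the row (pitch 86 mm). The row is 58 mm behind the hinge line, the roof's edge 77 mm behind the row, 146 mm above the bench.
- door (a joint): Test box's sloping front door, hinged at its lower edge: 0 shut (leaning back 55 degrees from upright), grows as it comes down, 0.96 upright, 2.53 fully down (level, inner side up). Friction hinge: stays where left, takes up to 8 N at the bar. Panel 450 mm wide, 12 mm thick, reaching 160 mm from the hinge line.
- bar (a point): Middle of the door's pull bar: round, 12 mm thick, 150 mm long, parallel to the hinge, 200 mm from it along the door, 15 mm out from the door's outer side; 34 mm gap to the panel's edge. 187 mm above the bench when shut (41 over the roof), 45 mm when down; can be straddled from above all through its swing. Axes turn with the door: y along the bar, z away from the hinge.
- hinge (a point): Middle of the door's hinge line, 60 mm above the bench. Axes of the box: y along the hinge line, x to the back of the box, z up.
- tray_in (a point): Black shallow tray fixed on the bench, for finished modules: outside 260 x 150 mm, walls 4 mm thick and 14 mm high. This point is the centre of its inner floor; x along the 260 mm side, y along the 150 mm side.
- mat: Teal antistatic mat, 270 x 130 x 3 mm, fixed on the bench; origin at the centre of its underside.
- solder_c (a point): Reel of solder, 58 mm across, 48 mm tall, standing; this point is its centre. Not part of the job.
- meter_c (a point): Dark grey hand-held meter, 150 x 75 x 34 mm; this point is its centre. Not part of the job.
- driver_grip (a point): Screwdriver with a grey handle, 160 mm long, lying on the bench; this point is in its handle. Not part of the job.
- dish_rim (a point): Round steel parts dish, 70 mm across, 28 mm tall; this point is the centre of its rim. Not part of the job.

How it is judged:
By the outcome, as a careful person would: the job done as asked, in the order asked, and still so for the second after the job is handed in, with the robot touching nothing.
Of done_a, done_b, done_c, soak only 2 to 4 are there at a start; the rules pass over those that are not, and their reading is None.
Of new_a, new_b, new_c only 2 to 3 are there at a start; the rules pass over those that are not, and their reading is None.
At some moment in a run one of new_a, new_b, new_c may be knocked a few centimetres aside while the robot is not near it.
Once in a run the grip may slacken for a moment while it holds something.
It also fails if it takes over 210 s, if anything falls off the work surface, if the arm or the gripper's body presses on something with over 40 N, if the wrist force passes 120 N, or if a joint passes its speed limit or range.

## Working session

There is one attempt and no reset: what is moved stays moved. The work goes in short steps, Python scripts to look and compute and a tool call to move; the robot and the scene stay as the last step left them, time stands still between calls to the robot, and variables do not carry over. Pictures are saved under pics/ and viewed, and the job is handed in when it is done.

Besides the shell and the picture viewer there is one more tool, called after "Request:" by a JSON object that holds its "op" and its "data", one argument or row to a line. apply_moves: Moves the arm, as the interface text tells. Its arguments: {"type":"object","properties":{"motion":{"type":"array"},"grip":{"type":"number"},"grip_force":{"type":"number"}},"required":["motion"]}

```bash
ls; mkdir -p pics; python3 - <<'E'
from cell import *
import cv2
s=observe();print(s)
for n in("scene","top"):
    p=read_camera(n);cv2.imwrite(f"pics/{n}0.png",p["img"][:,:,::-1]);print(n,p["camera_matrix"],p["D"],p["R"],p["t"])
E
```

```text
pics
{'time': 0.0, 'qpos': array([-1.49100063e+00,  3.42738528e-01,  1.52501358e+00,  1.04258090e-05,
        1.27540126e+00, -1.46004560e-01]), 'qvel': array([ 2.96126401e-04, -1.38891326e-03, -1.66507537e-06, -6.46485648e-04,
       -1.40088229e-03, -1.08177397e-03]), 'joint_efforts': array([ 1.78129805e-03, -4.31234694e+01, -2.44226378e+01,  7.20161665e-02,
        5.59142022e-02, -1.54398749e-04]), 'tool_pos': array([ 0.1175376 , -0.51136046,  0.29153788]), 'tool_rot': array([-3.14004999e+00, -2.36926974e-04,  2.25797035e-01]), 'contact_force': array([-0.04198135,  0.68273528,  0.28173287]), 'torque': array([-0.03223382,  0.01335184,  0.00800034]), 'opening': 0.09183693091343557}
scene [[366.66219755   0.         255.26642703]
 [  0.         366.66219755 191.35234387]
 [  0.           0.           1.        ]] [-0.04097132  0.          0.          0.          0.        ] [[ 0.82569743  0.56371079  0.02130481]
 [ 0.42626325 -0.59874299 -0.67809031]
 [-0.36949072  0.56897889 -0.73466974]] [-0.44648388 -0.20766174  1.56222397]
top [[495.42268274   0.         252.0799361 ]
 [  0.         495.42268274 186.1343216 ]
 [  0.           0.           1.        ]] [-0.154589  0.        0.        0.        0.      ] [[-0.00807137 -0.9999452   0.00666679]
 [-0.99709712  0.00754324 -0.07576568]
 [ 0.07571124 -0.00725897 -0.99710336]] [-0.05088832  0.59943193  1.39135515]
```

View pics/scene0.png

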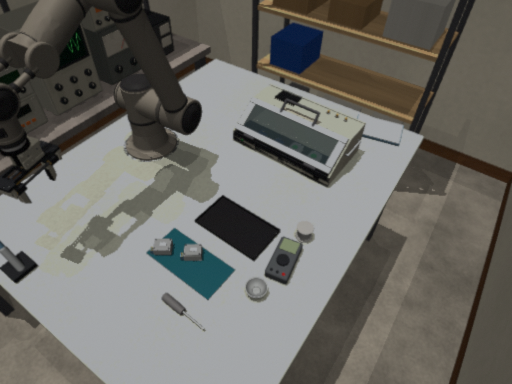

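View pics/top0.png

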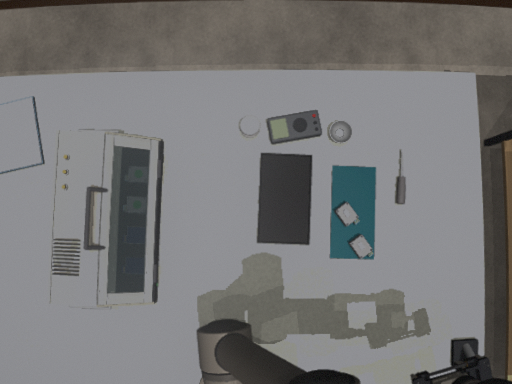

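```bash
python3 - <<'E'
from cell import *
for n in("scene","top"):
    p=read_camera(n)
    for q in ["done_a_c","soak_c","new_a_c","nest_1","bar","hinge","tray_in","mat","solder_c","meter_c","driver_grip","dish_rim"]:
        try: r=tip_of(q,p)
        except Exception as e: r=[];print(e)
        print(n,q,[(x["location"].round(3).tolist() if hasattr(x["location"],'round') else x["location"],round(x["score"],2)) for x in r][:6])
E
```

```text
scene done_a_c []
scene soak_c []
scene new_a_c [([0.5164, -0.3203, 0.023], 0.64), ([0.5027, 0.212, 0.0581], 0.64)]
scene nest_1 [([0.5452, 0.2667, 0.039], 0.95), ([0.4587, 0.2747, 0.0364], 0.79), ([0.3714, 0.2775, 0.0383], 0.66), ([0.6325, 0.2607, 0.0345], 0.65)]
scene bar [([0.5079, 0.3687, 0.1886], 0.91), ([0.5636, -0.1462, 0.0087], 0.64)]
scene hinge [([0.5032, 0.2132, 0.0576], 0.75), ([0.4232, -0.363, 0.0165], 0.17)]
scene tray_in [([0.5643, -0.1478, 0.0076], 0.78)]
scene mat [([0.5195, -0.3486, 0.0006], 0.58)]
scene solder_c []
scene meter_c [([0.7689, -0.178, 0.0177], 0.58), ([0.5156, -0.3498, 0.0025], 0.29)]
scene driver_grip [([0.5899, -0.4886, 0.0114], 0.78), ([0.5014, 0.213, 0.0558], 0.66)]
scene dish_rim [([0.7599, -0.3148, 0.0278], 0.83)]
top done_a_c []
top soak_c []
top new_a_c [([0.5159, -0.3202, 0.0167], 0.71)]
top nest_1 [([0.42, -0.3603, 0.0189], 0.56)]
top bar [([0.5081, 0.3673, 0.1858], 0.96)]
top hinge [([0.4984, 0.2122, 0.0568], 0.86), ([0.5858, -0.4903, 0.011], 0.43)]
top tray_in [([0.5587, -0.1471, 0.0064], 0.75)]
top mat [([0.5217, -0.3499, -0.0037], 0.71)]
top solder_c [([0.7736, -0.0486, 0.0232], 0.79)]
top meter_c [([0.7673, -0.1814, 0.0212], 0.58), ([0.5078, 0.3662, 0.1872], 0.27)]
top driver_grip [([0.5866, -0.4893, 0.0128], 0.6)]
top dish_rim [([0.7534, -0.3139, 0.0314], 0.92)]
```

```bash
python3 - <<'E'
import cv2
a=cv2.imread("pics/top0.png");
b=cv2.resize(a[120:320,40:180],None,fx=3.5,fy=2.9,interpolation=cv2.INTER_CUBIC)
c=cv2.resize(a[160:270,320:390],None,fx=4,fy=4,interpolation=cv2.INTER_CUBIC)
import numpy as np
o=np.zeros((600,800,3),np.uint8);o[:b.shape[0],:b.shape[1]]=b;o[:440,500:780]=c
cv2.imwrite("pics/z0.png",o)
E
```

```text
(no output)
```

View pics/z0.png

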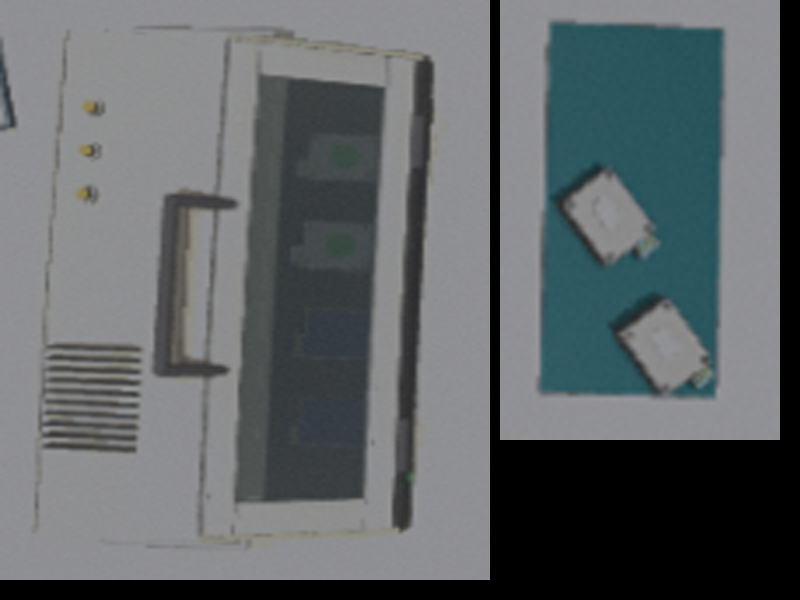

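```bash
cat > h.py <<'E'
from cell import *
import numpy as np, cv2
from scipy.spatial.transform import Rotation as Ro
bx=np.array([0.064,0.998,0]);by=np.array([-0.998,0.064,0])
def st():
    s=observe();R=Ro.from_euler('xyz',s['tool_rot']);return s,R
def go(*wps,yaw=None):
    """wps: TCP world targets; prints tool-frame total offsets for each leg (mm), from current pose."""
    s,R=st();p=s['tool_pos'];print('t',round(s['time'],2),'pos',p.round(4),'rot',s['tool_rot'].round(3),'open',round(s['opening'],4),'F',s['contact_force'].round(1),'q6',s['qpos'][5].round(2))
    for w in wps:
        d=np.array(w)-p;o=R.inv().apply(d)*1000;n=int(np.ceil(np.linalg.norm(o)/40))
        print('leg',o.round(1),'min rows',n,'per row',(o/max(n,1)).round(1));p=np.array(w)
    if yaw is not None:
        T=Ro.from_euler('xyz',[np.pi,0,yaw]);rv=(R.inv()*T).as_rotvec();print('rotvec',rv.round(4),'rows',np.linalg.norm(rv)/0.12)
def snap(n,tag,crop=None,f=1):
    p=read_camera(n);im=p['img'][:,:,::-1]
    if crop: r0,r1,c0,c1=crop;im=im[r0:r1,c0:c1]
    cv2.imwrite(f'pics/{tag}.png',cv2.resize(im,None,fx=f,fy=f,interpolation=cv2.INTER_CUBIC));return p
def proj(p,X):
    return cv2.projectPoints(np.array(X,float).reshape(-1,3),cv2.Rodrigues(p['R'])[0],p['t'],p['camera_matrix'],p['D'])[0][:,0]
def unproj(p,uv,z):
    u=cv2.undistortPoints(np.array(uv,float).reshape(-1,1,2),p['camera_matrix'],p['D'])[:,0]
    d=np.c_[u,np.ones(len(u))]@p['R'];c=-p['R'].T@p['t'];return c+d*((z-c[2])/d[:,2])[:,None]
E
python3 - <<'E'
from h import *
go([.45,-.15,.31],[.508,.3675,.31],yaw=-.064)
E
```

```text
t 1.4 pos [ 0.1175 -0.5117  0.2922] rot [3.141 0.    0.226] open 0.0915 F [ 0.4 -0.3 -0.2] q6 -0.15
leg [ 405.  -278.1  -17.8] min rows 13 per row [ 31.2 -21.4  -1.4]
leg [ 1.724e+02 -4.914e+02 -1.000e-01] min rows 14 per row [ 12.3 -35.1  -0. ]
rotvec [1.000e-04 0.000e+00 2.898e-01] rows 2.414676638514275
```

Request:
{"op": "apply_moves", "data": {
  "motion": [
    {"offset": [31,-21,-2],"rotation": [0,0,0]},
    {"offset": [31,-21,-2],"rotation": [0,0,0]},
    {"offset": [31,-21,-2],"rotation": [0,0,0]},
    {"offset": [31,-21,-2],"rotation": [0,0,0]},
    {"offset": [31,-21,-2],"rotation": [0,0,0]},
    {"offset": [31,-21,-2],"rotation": [0,0,0]},
    {"offset": [31,-21,-2],"rotation": [0,0,0]},
    {"offset": [31,-21,-2],"rotation": [0,0,0]},
    {"offset": [31,-21,-2],"rotation": [0,0,0]},
    {"offset": [31,-21,-2],"rotation": [0,0,0]},
    {"offset": [31,-21,-2],"rotation": [0,0,0]},
    {"offset": [31,-21,0],"rotation": [0,0,0]}
  ],
  "grip": 0.6
}}

```text
time: 2.4
tool_pos: [0.4324, -0.1745, 0.3148]
tool_rot: [3.136, -0.001, 0.212]
contact_force: [1.1, -0.2, -0.5]
opening: 0.037
```

```bash
python3 - <<'E'
from h import *
go([.508,.3675,.31],yaw=-.064)
E
```

```text
t 2.4 pos [ 0.4324 -0.1745  0.3148] rot [ 3.136e+00 -1.000e-03  2.120e-01] open 0.037 F [ 1.1 -0.2 -0.5] q6 0.81
leg [ 187.9 -514.1    2.2] min rows 14 per row [ 13.4 -36.7   0.2]
rotvec [ 0.0053 -0.002   0.2759] rows 2.2994267331956397
```

Request:
{"op": "apply_moves", "data": {
  "motion": [
    {"offset": [14,-38,0],"rotation": [0,0,0]},
    {"offset": [14,-38,0],"rotation": [0,0,0]},
    {"offset": [14,-38,0],"rotation": [0,0,0]},
    {"offset": [14,-38,0],"rotation": [0,0,0]},
    {"offset": [14,-38,0],"rotation": [0,0,0]},
    {"offset": [14,-38,0],"rotation": [0,0,0]},
    {"offset": [14,-38,0],"rotation": [0,0,0]},
    {"offset": [14,-38,0],"rotation": [0,0,0]},
    {"offset": [14,-38,0],"rotation": [0,0,0]},
    {"offset": [0,0,0],"rotation": [0,0,0.1]},
    {"offset": [0,0,0],"rotation": [0,0,0.1]},
    {"offset": [0,0,0],"rotation": [0,0,0.076]}
  ]
}}

```text
time: 3.4
tool_pos: [0.4858, 0.2064, 0.313]
tool_rot: [3.138, -0.009, -0.062]
contact_force: [-0.5, 0.7, 0.4]
opening: 0.0368
```

```bash
python3 - <<'E'
from h import *
go([.508,.3675,.31],[.508,.3675,.236],yaw=-.064)
snap('scene','s1',(40,200,200,400),3)
for n in('scene','top'):
  p=read_camera(n)
  for q in('bar','hinge','nest_1'):print(n,q,[(x['location'],x['score']) for x in tip_of(q,p)][:5])
E
```

```text
t 3.4 pos [0.4858 0.2064 0.313 ] rot [ 3.138 -0.009 -0.062] open 0.0368 F [-0.5  0.7  0.4] q6 1.89
leg [  12.1 -162.1    2.7] min rows 5 per row [  2.4 -32.4   0.5]
leg [-0.7 -0.2 74. ] min rows 2 per row [-0.3 -0.1 37. ]
rotvec [ 0.0031 -0.0089  0.0017] rows 0.08001593093381278
scene bar [([0.5057, 0.3679, 0.1885], 0.55)]
scene hinge [([0.5001, 0.2139, 0.0599], 0.75)]
scene nest_1 [([0.5488, 0.2674, 0.0371], 0.97), ([0.6356, 0.261, 0.0373], 0.94), ([0.3753, 0.2775, 0.036], 0.82), ([0.4587, 0.2745, 0.0381], 0.56)]
top bar [([0.5105, 0.3655, 0.1873], 0.75)]
top hinge [([0.5014, 0.2106, 0.0567], 0.72)]
top nest_1 []
```

View pics/s1.png

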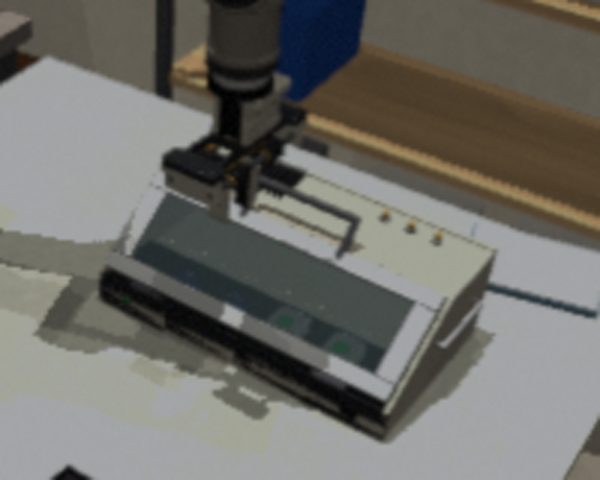

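Request:
{"op": "apply_moves", "data": {
  "motion": [
    {"offset": [3,-36,0],"rotation": [0.003,-0.009,0]},
    {"offset": [3,-36,0],"rotation": [0,0,0]},
    {"offset": [3,-36,0],"rotation": [0,0,0]},
    {"offset": [3,-36,0],"rotation": [0,0,0]},
    {"offset": [0,-18,0],"rotation": [0,0,0]},
    {"offset": [0,0,0],"rotation": [0,0,0]}
  ]
}}

```text
time: 4.35
tool_pos: [0.5099, 0.3689, 0.3134]
tool_rot: [3.141, -0.001, -0.064]
contact_force: [-0.1, 0.1, -1.2]
opening: 0.0367
```

```bash
python3 - <<'E'
from h import *
go([.508,.3675,.31],[.508,.3675,.235],yaw=-.064)
E
```

```text
t 4.35 pos [0.5099 0.3689 0.3134] rot [ 3.141e+00 -1.000e-03 -6.400e-02] open 0.0367 F [-0.1  0.1 -1.2] q6 2.14
leg [-1.8  1.5  3.4] min rows 1 per row [-1.8  1.5  3.4]
leg [-0.1 -0.  75. ] min rows 2 per row [-0.  -0.  37.5]
rotvec [ 0.0002 -0.001   0.    ] rows 0.008712135435149931
```

Request:
{"op": "apply_moves", "data": {
  "motion": [
    {"offset": [-2,1,28],"rotation": [0,0,0]},
    {"offset": [0,0,28],"rotation": [0,0,0]},
    {"offset": [0,0,22],"rotation": [0,0,0]},
    {"offset": [0,0,0],"rotation": [0,0,0]}
  ]
}}

```text
time: 4.68
tool_pos: [0.5085, 0.3677, 0.2342]
tool_rot: [-3.14, -0.005, -0.06]
contact_force: [-0.6, 0.4, -0.6]
opening: 0.0368
```

Request:
{"op": "apply_moves", "data": {
  "motion": [
    {"offset": [0,0,0],"rotation": [0,0,0]},
    {"offset": [0,0,0],"rotation": [0,0,0]},
    {"offset": [0,0,0],"rotation": [0,0,0]},
    {"offset": [0,0,0],"rotation": [0,0,0]},
    {"offset": [0,0,0],"rotation": [0,0,0]},
    {"offset": [0,0,0],"rotation": [0,0,0]}
  ],
  "grip": 1.0,
  "grip_force": 25
}}

```text
time: 5.18
tool_pos: [0.5098, 0.3664, 0.2391]
tool_rot: [-3.137, -0.008, -0.061]
contact_force: [0.6, -1.4, -7.3]
opening: 0.0112
```

```bash
python3 - <<'E'
from h import *
snap('scene','s2',(40,200,200,400),3)
s,R=st();p=s['tool_pos']
go(yaw=-.064)
# tool path: arc, rows
r=np.hypot(.2,.015);a0=np.deg2rad(35)+np.arctan2(.015,.2)
prev=None
for i in range(0,25):
    a=a0+i/24*2.53
    P=np.array([r*np.cos(a),r*np.sin(a)])
    if prev is not None:
        d=(P-prev)*1000;print(i,'y(tool)',round(-d[0],1),'z',round(-d[1],1))
    prev=P
E
```

```text
t 5.23 pos [0.5098 0.3664 0.239 ] rot [-3.137 -0.008 -0.061] open 0.011 F [-0.7  0.  -2.4] q6 2.13
rotvec [-0.0043 -0.0082  0.0026] rows 0.0802829642598342
1 y(tool) 14.2 z -15.6
2 y(tool) 15.8 z -14.0
3 y(tool) 17.2 z -12.3
4 y(tool) 18.4 z -10.4
5 y(tool) 19.4 z -8.4
6 y(tool) 20.2 z -6.4
7 y(tool) 20.7 z -4.2
8 y(tool) 21.0 z -2.0
9 y(tool) 21.1 z 0.2
10 y(tool) 21.0 z 2.5
11 y(tool) 20.6 z 4.6
12 y(tool) 20.0 z 6.8
13 y(tool) 19.2 z 8.9
14 y(tool) 18.1 z 10.8
15 y(tool) 16.9 z 12.7
16 y(tool) 15.5 z 14.4
17 y(tool) 13.9 z 15.9
18 y(tool) 12.1 z 17.3
19 y(tool) 10.2 z 18.5
20 y(tool) 8.2 z 19.5
21 y(tool) 6.1 z 20.2
22 y(tool) 4.0 z 20.8
23 y(tool) 1.8 z 21.1
24 y(tool) -0.5 z 21.1
```

View pics/s2.png

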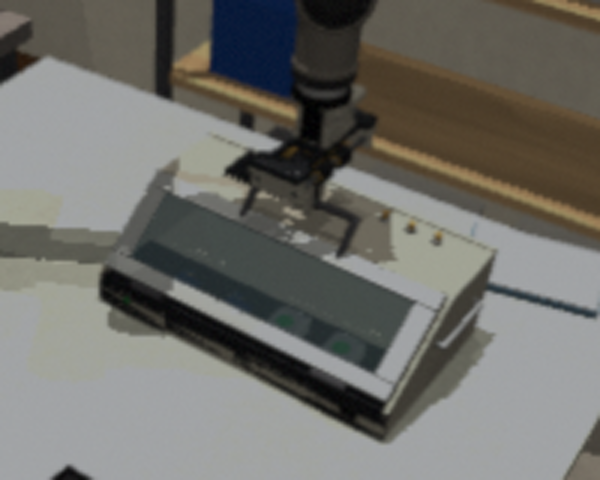

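Request:
{"op": "apply_moves", "data": {
  "motion": [
    {"offset": [0,14,-14],"rotation": [0,0,0]},
    {"offset": [0,16,-14],"rotation": [0,0,0]},
    {"offset": [0,17,-12],"rotation": [0,0,0]},
    {"offset": [0,18,-10],"rotation": [0,0,0]},
    {"offset": [0,19,-8],"rotation": [0,0,0]},
    {"offset": [0,20,-6],"rotation": [0,0,0]}
  ]
}}

```text
time: 5.73
tool_pos: [0.5053, 0.2681, 0.3058]
tool_rot: [-3.119, -0.02, -0.055]
contact_force: [2.7, 4.7, -3.6]
opening: 0.011
```

```bash
cat >> h.py <<'E'
HY=np.array([.5010,.2125,.060])
def arc(z0=.048,step=.1054,n=6,sgn=1):
    s,R=st();p=s['tool_pos'];v=p-HY;x=v@bx;z=v[2]-z0
    a=np.arctan2(z,x);r=np.hypot(x,z);th=a-np.arctan2(.015,.2)-np.deg2rad(35)
    print('theta',th.round(3),'r',r.round(4),'lat',(v@by).round(4))
    P=p
    for i in range(1,n+1):
        t=min(max(th+sgn*i*step,0),2.53)+np.deg2rad(35)+np.arctan2(.015,.2)
        Q=HY+bx*.2006*np.cos(t)+np.array([0,0,z0+.2006*np.sin(t)])+by*(v@by)
        print(i,(R.inv().apply(Q-P)*1000).round(1));P=Q
E
python3 - <<'E'
from h import *
snap('scene','s3',(40,200,200,400),3)
go(yaw=-.064);arc(.049,n=9)
E
```

```text
t 5.78 pos [0.5052 0.2649 0.3069] rot [-3.122 -0.02  -0.057] open 0.0112 F [-2.9 -3.7  3.7] q6 1.97
rotvec [-0.0201 -0.0202  0.0077] rows 0.24606026872111675
theta 0.626 r 0.2047 lat -0.0008
1 [-0.2 21.7 -0.8]
2 [-0.1 21.  -2.6]
3 [-0.2 21.1 -0.3]
4 [-0.2 21.   1.9]
5 [-0.2 20.7  4.1]
6 [-0.3 20.2  6.2]
7 [-0.3 19.4  8.3]
8 [-0.4 18.4 10.3]
9 [-0.4 17.2 12.2]
```

View pics/s3.png

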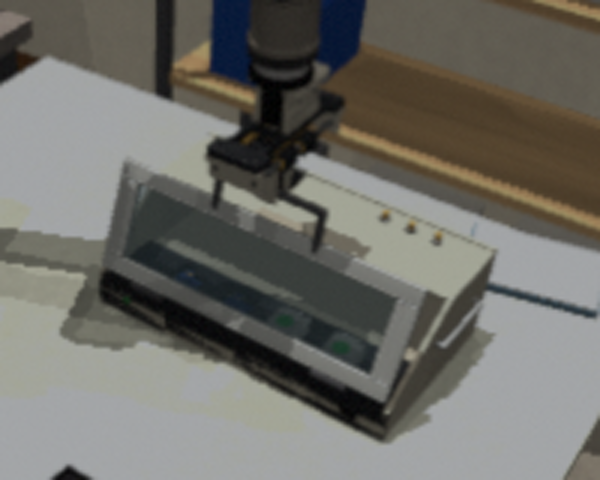

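Request:
{"op": "apply_moves", "data": {
  "motion": [
    {"offset": [0,21,-1],"rotation": [-0.01,-0.01,0.004]},
    {"offset": [0,21,-2],"rotation": [-0.01,-0.01,0.004]},
    {"offset": [0,21,0],"rotation": [0,0,0]},
    {"offset": [0,21,2],"rotation": [0,0,0]},
    {"offset": [0,21,4],"rotation": [0,0,0]},
    {"offset": [0,20,6],"rotation": [0,0,0]},
    {"offset": [0,19,8],"rotation": [0,0,0]}
  ]
}}

```text
time: 6.37
tool_pos: [0.4994, 0.1275, 0.2976]
tool_rot: [-3.119, -0.022, -0.06]
contact_force: [-0.1, 4.7, 1.3]
opening: 0.0111
```

```bash
python3 - <<'E'
from h import *
go(yaw=-.064);arc(.049,n=12)
E
```

```text
t 6.37 pos [0.4994 0.1275 0.2976] rot [-3.119 -0.022 -0.06 ] open 0.0111 F [-0.1  4.7  1.3] q6 1.72
rotvec [-0.0231 -0.0219  0.0041] rows 0.2676758290647844
theta 1.308 r 0.2069 lat -0.0038
1 [-0.4 16.6 15. ]
2 [-0.3 17.9 11.2]
3 [-0.4 16.7 13. ]
4 [-0.4 15.2 14.7]
5 [-0.4 13.6 16.2]
6 [-0.4 11.8 17.5]
7 [-0.5  9.9 18.7]
8 [-0.5  7.8 19.6]
9 [-0.5  5.7 20.3]
10 [-0.5  3.6 20.8]
11 [-0.5  1.4 21.1]
12 [-0.3 -0.2 12.5]
```

Request:
{"op": "apply_moves", "data": {
  "motion": [
    {"offset": [0,17,12],"rotation": [-0.01,-0.01,0]},
    {"offset": [0,18,11],"rotation": [-0.01,-0.01,0]},
    {"offset": [0,17,13],"rotation": [0,0,0]},
    {"offset": [0,15,15],"rotation": [0,0,0]},
    {"offset": [0,14,16],"rotation": [0,0,0]},
    {"offset": [0,12,17],"rotation": [0,0,0]}
  ]
}}

```text
time: 6.87
tool_pos: [0.4962, 0.0372, 0.2156]
tool_rot: [-3.128, -0.013, -0.061]
contact_force: [0.9, 10.4, -1.8]
opening: 0.0111
```

```bash
python3 - <<'E'
from h import *
go(yaw=-.064);arc(.049,n=7)
E
```

```text
t 6.87 pos [0.4962 0.0372 0.2156] rot [-3.128 -0.013 -0.061] open 0.0111 F [ 0.9 10.4 -1.8] q6 1.54
rotvec [-0.0137 -0.0126  0.0033] rows 0.1575687520896531
theta 1.909 r 0.2051 lat -0.0065
1 [-0.3  6.4 20.9]
2 [-0.3  8.3 19.4]
3 [-0.3  6.2 20.2]
4 [-0.3  4.  20.7]
5 [-0.3  1.8 21.1]
6 [-0.2 -0.3 18.7]
7 [0. 0. 0.]
```

Request:
{"op": "apply_moves", "data": {
  "motion": [
    {"offset": [0,7,20],"rotation": [-0.006,-0.006,0]},
    {"offset": [0,7,20],"rotation": [-0.006,-0.006,0]},
    {"offset": [0,6,20],"rotation": [0,0,0]},
    {"offset": [0,4,21],"rotation": [0,0,0]},
    {"offset": [0,2,21],"rotation": [0,0,0]}
  ]
}}

```text
time: 7.28
tool_pos: [0.4957, 0.0121, 0.1131]
tool_rot: [-3.137, -0.004, -0.064]
contact_force: [0.5, 15.9, 4.5]
opening: 0.0111
```

```bash
python3 - <<'E'
from h import *
go(yaw=-.064);arc(.049,n=3)
E
```

```text
t 7.28 pos [0.4957 0.0121 0.1131] rot [-3.137 -0.004 -0.064] open 0.0111 F [ 0.5 15.9  4.5] q6 1.5
rotvec [-0.0042 -0.0036 -0.0001] rows 0.045882758685372005
theta 2.436 r 0.2004 lat -0.0076
1 [-0.1 -0.2 18.9]
2 [0. 0. 0.]
3 [0. 0. 0.]
```

Request:
{"op": "apply_moves", "data": {
  "motion": [
    {"offset": [0,-1,9],"rotation": [0,0,0]},
    {"offset": [0,-1,9],"rotation": [0,0,0]},
    {"offset": [0,0,6],"rotation": [0,0,0]},
    {"offset": [0,0,0],"rotation": [0,0,0]}
  ]
}}

```text
time: 7.62
tool_pos: [0.4997, 0.0129, 0.0935]
tool_rot: [3.141, -0.012, -0.061]
contact_force: [-3.7, -1.5, -4.9]
opening: 0.0112
```

```bash
python3 - <<'E'
from h import *
go(yaw=-.064);arc(.049,n=1)
snap('scene','s4',(40,240,160,400),3)
snap('top','t4',(100,340,20,300),2.5)
E
```

```text
t 7.62 pos [0.4997 0.0129 0.0935] rot [ 3.141 -0.012 -0.061] open 0.0112 F [-3.7 -1.5 -4.9] q6 1.5
rotvec [ 0.001  -0.0121  0.0029] rows 0.10376210309533758
theta -3.75 r 0.1999 lat -0.0115
1 [   2.8 -354.4 -142.8]
```

View pics/s4.png

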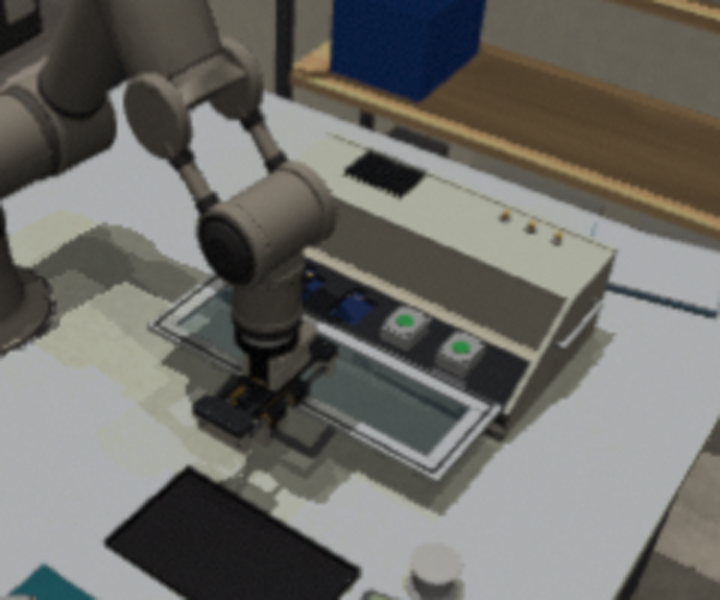

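View pics/t4.png

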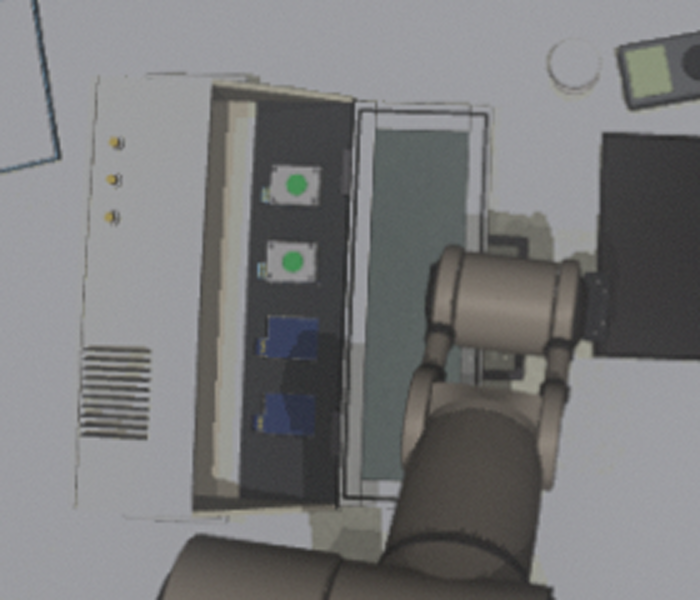

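Request:
{"op": "apply_moves", "data": {
  "motion": [
    {"offset": [0,0,0],"rotation": [0,0,0]},
    {"offset": [0,0,0],"rotation": [0,0,0]},
    {"offset": [0,0,-15],"rotation": [0,-0.01,0]},
    {"offset": [0,0,-30],"rotation": [0,0,0]},
    {"offset": [0,0,-35],"rotation": [0,0,0]},
    {"offset": [0,0,-35],"rotation": [0,0,0]},
    {"offset": [0,10,-35],"rotation": [0,0,0]},
    {"offset": [0,20,-35],"rotation": [0,0,0]}
  ],
  "grip": 0.68
}}

```text
time: 8.38
tool_pos: [0.4968, -0.0143, 0.2788]
tool_rot: [-3.141, 0.01, -0.059]
contact_force: [2.1, -0.5, -0.3]
opening: 0.0294
```

```bash
python3 - <<'E'
from h import *
p=snap('top','t5',(120,320,40,290),3)
ps=snap('scene','s5',(40,240,160,400),3)
C=np.array([.503,.270,0])
for q in ['done_a_c','soak_c','nest_1','new_a_c','tray_in','bar','hinge']:
  for n,c in(('top',p),('scene',ps)):print(q,n,[(x['location'],x['score']) for x in tip_of(q,c)][:5])
# overlay predicted case tops
for name,c,crop in(('top',p,(120,320,40,290)),('scene',ps,(40,240,160,400))):
  im=cv2.imread('pics/t5.png' if name=='top' else 'pics/s5.png')
  for k in range(4):
    n0=C+by*.086*(k-1.5)
    z=.067 if k<2 else .035
    if k<2: z=.035
    else: z=.067
    # k=0 -> +x side? by=-x world so k=0 is largest x
    z=.067 if k<2 else .045
    cs=[n0+bx*sx*.028+by*sy*.022+[0,0,z] for sx,sy in((1,1),(1,-1),(-1,-1),(-1,1))]
    uv=(proj(c,cs)-[crop[2],crop[0]]+.5)*3
    cv2.polylines(im,[uv.astype(np.int32)],True,(0,0,255),1)
  cv2.imwrite('pics/o5_%s.png'%name,im)
go(yaw=1.506)
E
```

```text
done_a_c top [([0.546, 0.2671, 0.049], 0.57), ([0.5869, -0.4921, 0.0095], 0.32)]
done_a_c scene [([0.5442, 0.2732, 0.0494], 0.52)]
soak_c top []
soak_c scene [([0.4918, 0.0138, 0.0452], 0.23)]
nest_1 top [([0.6264, 0.2624, 0.0363], 0.92), ([0.5474, 0.2675, 0.0335], 0.87), ([0.461, 0.2743, 0.0324], 0.62), ([0.3736, 0.2803, 0.0366], 0.57)]
nest_1 scene [([0.5467, 0.2652, 0.0356], 0.67), ([0.4582, 0.2771, 0.0366], 0.6), ([0.6366, 0.2605, 0.0357], 0.57), ([0.3744, 0.277, 0.0362], 0.55)]
new_a_c top [([0.5168, -0.3232, 0.018], 0.55), ([0.754, -0.313, 0.0315], 0.34)]
new_a_c scene [([0.5151, -0.3186, 0.0184], 0.67)]
tray_in top [([0.56, -0.1476, 0.0057], 0.77)]
tray_in scene [([0.5654, -0.1439, 0.0055], 0.92)]
bar top []
bar scene [([0.4915, 0.0134, 0.0458], 0.81)]
hinge top [([0.4992, 0.213, 0.0587], 0.78)]
hinge scene [([0.5034, 0.2112, 0.0603], 0.79)]
t 9.18 pos [ 0.4968 -0.0153  0.2768] rot [-3.141  0.011 -0.061] open 0.0292 F [-0.7 -0.9 -0.3] q6 1.45
rotvec [-0.0086  0.008  -1.5671] rows 13.059242742539436
```

View pics/o5_top.png

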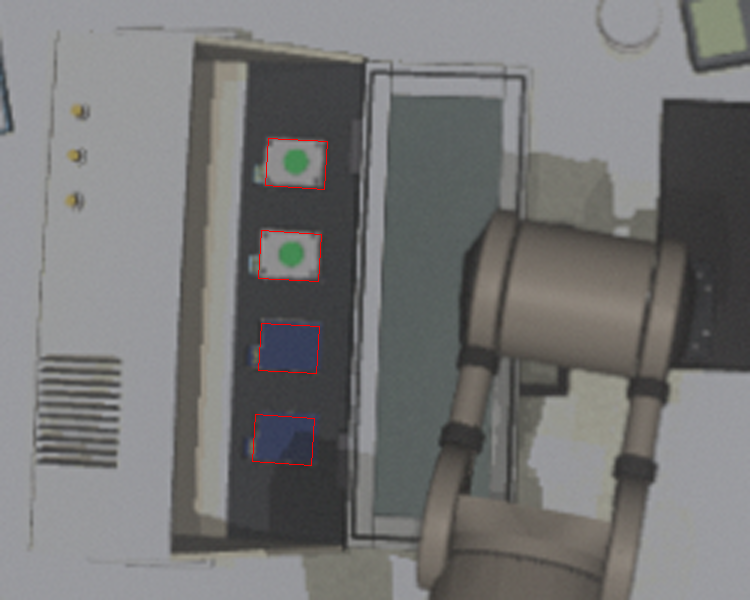

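View pics/o5_scene.png

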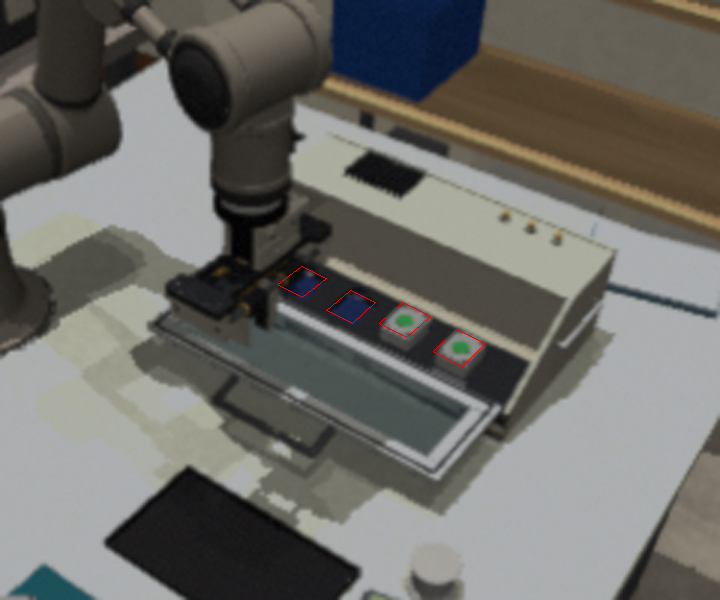

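Request:
{"op": "apply_moves", "data": {
  "motion": [
    {"offset": [0,0,0],"rotation": [-0.005,0.005,-0.12]},
    {"offset": [0,0,0],"rotation": [-0.003,0.003,-0.12]},
    {"offset": [0,0,0],"rotation": [0,0,-0.12]},
    {"offset": [0,0,0],"rotation": [0,0,-0.12]},
    {"offset": [0,0,0],"rotation": [0,0,-0.12]},
    {"offset": [0,0,0],"rotation": [0,0,-0.12]},
    {"offset": [0,0,0],"rotation": [0,0,-0.12]},
    {"offset": [0,0,0],"rotation": [0,0,-0.12]},
    {"offset": [0,0,0],"rotation": [0,0,-0.12]},
    {"offset": [0,0,0],"rotation": [0,0,-0.12]},
    {"offset": [0,0,0],"rotation": [0,0,-0.12]},
    {"offset": [0,0,0],"rotation": [0,0,-0.12]}
  ],
  "grip": 0.33
}}

```text
time: 10.18
tool_pos: [0.4969, -0.0152, 0.2768]
tool_rot: [-3.141, 0.007, 1.434]
contact_force: [-0.2, -0.6, 0.0]
opening: 0.0614
```

```bash
python3 - <<'E'
from h import *
go([.5459,.2672,.2],[.5459,.2672,.115],yaw=1.506)
E
```

```text
t 10.18 pos [ 0.4969 -0.0152  0.2768] rot [-3.141  0.007  1.434] open 0.0614 F [-0.2 -0.6  0. ] q6 -0.04
leg [286.9  10.1  74.8] min rows 8 per row [35.9  1.3  9.3]
leg [ 0.6  0.  85. ] min rows 3 per row [ 0.2  0.  28.3]
rotvec [-0.0004  0.0071 -0.0715] rows 0.5990854754630954
```

Request:
{"op": "apply_moves", "data": {
  "motion": [
    {"offset": [0,0,0],"rotation": [0,0.007,-0.072]},
    {"offset": [35,4,9],"rotation": [0,0,0]},
    {"offset": [35,4,9],"rotation": [0,0,0]},
    {"offset": [35,4,9],"rotation": [0,0,0]},
    {"offset": [35,4,9],"rotation": [0,0,0]},
    {"offset": [35,4,9],"rotation": [0,0,0]},
    {"offset": [35,4,9],"rotation": [0,0,0]},
    {"offset": [35,4,9],"rotation": [0,0,0]},
    {"offset": [35,4,9],"rotation": [0,0,0]},
    {"offset": [0,0,0],"rotation": [0,0,0]}
  ]
}}

```text
time: 11.02
tool_pos: [0.5482, 0.2721, 0.2019]
tool_rot: [3.136, 0.001, 1.51]
contact_force: [-1.0, -1.2, -0.3]
opening: 0.0615
```

```bash
python3 - <<'E'
from h import *
go([.5459,.2672,.2],[.5459,.2672,.115],yaw=1.506)
E
```

```text
t 11.02 pos [0.5482 0.2721 0.2019] rot [3.136e+00 1.000e-03 1.510e+00] open 0.0615 F [-1.  -1.2 -0.3] q6 0.4
leg [-5.  -2.   1.9] min rows 1 per row [-5.  -2.   1.9]
leg [ 0.1 -0.5 85. ] min rows 3 per row [ 0.  -0.2 28.3]
rotvec [0.0057 0.0008 0.0036] rows 0.05665223372935575
```

Request:
{"op": "apply_moves", "data": {
  "motion": [
    {"offset": [-5,-2,12],"rotation": [0.006,0,0.004]},
    {"offset": [0,0,25],"rotation": [0,0,0]},
    {"offset": [0,0,25],"rotation": [0,0,0]},
    {"offset": [0,0,20],"rotation": [0,0,0]},
    {"offset": [0,0,5],"rotation": [0,0,0]},
    {"offset": [0,0,0],"rotation": [0,0,0]}
  ]
}}

```text
time: 11.52
tool_pos: [0.5462, 0.2709, 0.1115]
tool_rot: [3.14, -0.0, 1.512]
contact_force: [0.3, -0.7, -0.3]
opening: 0.0615
```

```bash
python3 - <<'E'
from h import *
go([.5459,.2672,.115],yaw=1.506)
snap('scene','s6',(40,240,160,400),3)
E
```

```text
t 11.52 pos [0.5462 0.2709 0.1115] rot [ 3.14  -0.     1.512] open 0.0615 F [ 0.3 -0.7 -0.3] q6 0.39
leg [-3.7 -0.1 -3.5] min rows 1 per row [-3.7 -0.1 -3.5]
rotvec [ 0.0017 -0.      0.0061] rows 0.05284524061419738
```

View pics/s6.png

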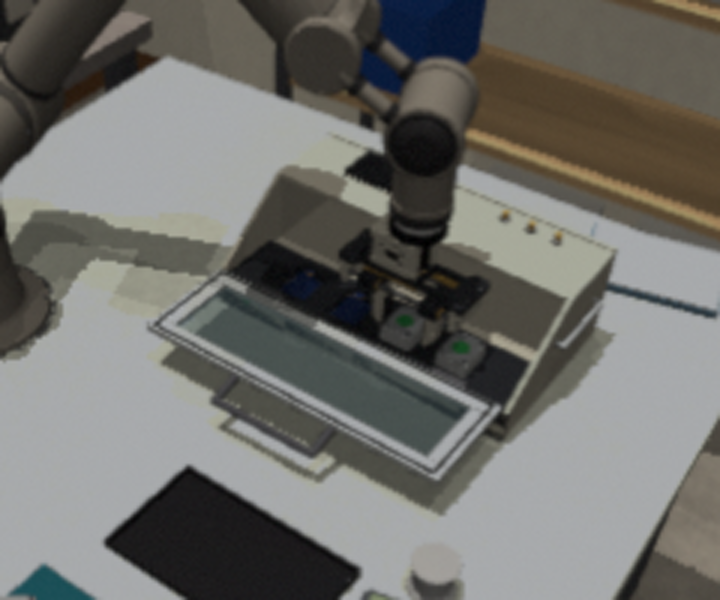

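Request:
{"op": "apply_moves", "data": {
  "motion": [
    {"offset": [-4,0,-3],"rotation": [0,0,0.005]},
    {"offset": [0,0,0],"rotation": [0,0,0]},
    {"offset": [0,0,0],"rotation": [0,0,0]},
    {"offset": [0,0,0],"rotation": [0,0,0]},
    {"offset": [0,0,0],"rotation": [0,0,0]},
    {"offset": [0,0,0],"rotation": [0,0,0]}
  ],
  "grip": 1.0,
  "grip_force": 30
}}

```text
time: 12.07
tool_pos: [0.5478, 0.2665, 0.1208]
tool_rot: [3.133, -0.003, 1.506]
contact_force: [-0.4, 0.6, -1.9]
opening: 0.0435
```

Request:
{"op": "apply_moves", "data": {
  "motion": [
    {"offset": [0,0,-10],"rotation": [0,0,0]},
    {"offset": [0,0,-20],"rotation": [0,0,0]},
    {"offset": [0,0,-30],"rotation": [0,0,0]}
  ]
}}

```text
time: 12.32
tool_pos: [0.5445, 0.2653, 0.1772]
tool_rot: [-3.138, 0.002, 1.506]
contact_force: [-0.1, -0.7, -1.5]
opening: 0.0439
```

```bash
python3 - <<'E'
from h import *
go([.53,.10,.2],[.61,-.147,.2],yaw=1.506)
snap('scene','s7',(40,240,160,400),3)
E
```

```text
t 12.32 pos [0.5445 0.2653 0.1772] rot [-3.138e+00  2.000e-03  1.506e+00] open 0.0439 F [-0.1 -0.7 -1.5] q6 0.39
leg [-165.9   -3.8  -22.4] min rows 5 per row [-33.2  -0.8  -4.5]
leg [-2.413e+02  9.590e+01  2.000e-01] min rows 7 per row [-34.5  13.7   0. ]
rotvec [-0.0033  0.0022 -0.0003] rows 0.03317262755826416
```

View pics/s7.png

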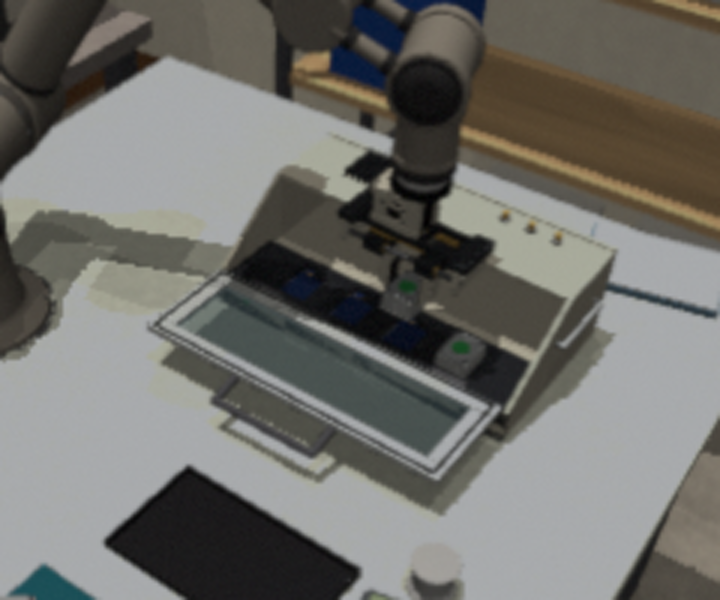

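Request:
{"op": "apply_moves", "data": {
  "motion": [
    {"offset": [-30,0,-10],"rotation": [0,0,0]},
    {"offset": [-34,0,-8],"rotation": [0,0,0]},
    {"offset": [-34,0,0],"rotation": [0,0,0]},
    {"offset": [-34,6,0],"rotation": [0,0,0]},
    {"offset": [-34,12,0],"rotation": [0,0,0]},
    {"offset": [-34,14,0],"rotation": [0,0,0]},
    {"offset": [-34,14,0],"rotation": [0,0,0]},
    {"offset": [-34,14,0],"rotation": [0,0,0]},
    {"offset": [-34,14,0],"rotation": [0,0,0]},
    {"offset": [-34,14,0],"rotation": [0,0,0]},
    {"offset": [-34,10,0],"rotation": [0,0,0]}
  ]
}}

```text
time: 13.28
tool_pos: [0.6276, -0.1162, 0.2196]
tool_rot: [3.108, -0.007, 1.52]
contact_force: [1.0, -0.2, -1.5]
opening: 0.0439
```

```bash
python3 - <<'E'
from h import *
go([.615,-.153,.15],[.615,-.153,.09],yaw=1.506)
E
```

```text
t 13.28 pos [ 0.6276 -0.1162  0.2196] rot [ 3.108 -0.007  1.52 ] open 0.0439 F [ 1.  -0.2 -1.5] q6 -0.26
leg [-37.9 -13.   68.9] min rows 2 per row [-19.   -6.5  34.5]
leg [-0.4 -2.  60. ] min rows 2 per row [-0.2 -1.  30. ]
rotvec [ 0.0331 -0.0076  0.0136] rows 0.3050692751066435
```

Request:
{"op": "apply_moves", "data": {
  "motion": [
    {"offset": [-15,-6,20],"rotation": [0.02,-0.004,0.01]},
    {"offset": [-20,-6,25],"rotation": [0.01,-0.004,0.004]},
    {"offset": [0,0,25],"rotation": [0,0,0]},
    {"offset": [0,0,25],"rotation": [0,0,0]},
    {"offset": [0,0,10],"rotation": [0,0,0]},
    {"offset": [0,0,0],"rotation": [0,0,0]}
  ]
}}

```text
time: 13.78
tool_pos: [0.6169, -0.1632, 0.1144]
tool_rot: [3.129, 0.007, 1.494]
contact_force: [-0.6, 0.2, -1.6]
opening: 0.0434
```

```bash
python3 - <<'E'
from h import *
go([.615,-.153,.15],[.615,-.153,.09],yaw=1.506)
snap('scene','s8',(150,300,160,360),3.5)
E
```

```text
t 13.78 pos [ 0.6169 -0.1632  0.1144] rot [3.129 0.007 1.494] open 0.0434 F [-0.6  0.2 -1.6] q6 -0.3
leg [  9.8  -2.2 -35.7] min rows 1 per row [  9.8  -2.2 -35.7]
leg [ 0.4 -0.8 60. ] min rows 2 per row [ 0.2 -0.4 30. ]
rotvec [ 0.0125  0.0066 -0.0122] rows 0.15538354670116378
```

View pics/s8.png

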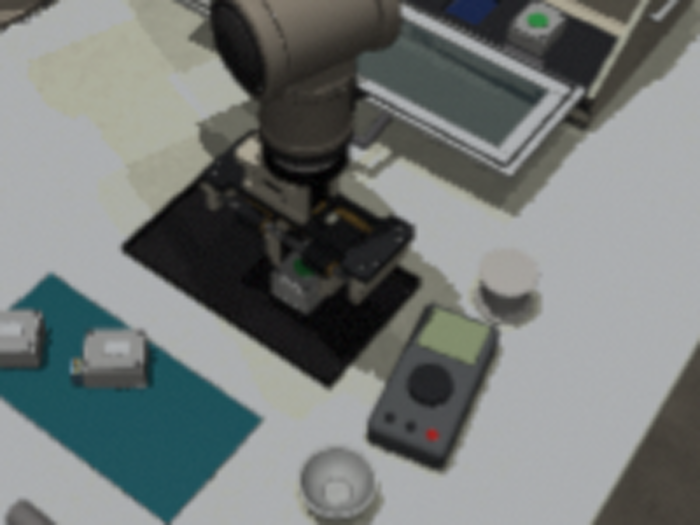

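Request:
{"op": "apply_moves", "data": {
  "motion": [
    {"offset": [9,-1,8],"rotation": [0.012,0.006,-0.012]},
    {"offset": [0,0,7],"rotation": [0,0,0]},
    {"offset": [0,0,4],"rotation": [0,0,0]},
    {"offset": [0,0,3],"rotation": [0,0,0]},
    {"offset": [0,0,0],"rotation": [0,0,0]}
  ]
}}

```text
time: 14.25
tool_pos: [0.6198, -0.1515, 0.0968]
tool_rot: [3.134, 0.002, 1.511]
contact_force: [0.4, -0.4, -1.6]
opening: 0.0437
```

```bash
python3 - <<'E'
from h import *
go([.615,-.153,.09],yaw=1.506)
E
```

```text
t 14.25 pos [ 0.6198 -0.1515  0.0968] rot [3.134e+00 2.000e-03 1.511e+00] open 0.0437 F [ 0.4 -0.4 -1.6] q6 -0.3
leg [-1.8 -4.7  6.8] min rows 1 per row [-1.8 -4.7  6.8]
rotvec [0.008  0.0024 0.0048] rows 0.08040718921793058
```

Request:
{"op": "apply_moves", "data": {
  "motion": [
    {"offset": [0,0,3],"rotation": [0.008,0,0]},
    {"offset": [0,0,3],"rotation": [0,0,0]},
    {"offset": [0,0,2],"rotation": [0,0,0]},
    {"offset": [0,0,0],"rotation": [0,0,0]}
  ]
}}

```text
time: 14.58
tool_pos: [0.6206, -0.1515, 0.0894]
tool_rot: [3.14, 0.003, 1.511]
contact_force: [0.1, -0.8, -2.1]
opening: 0.0439
```

Request:
{"op": "apply_moves", "data": {
  "motion": [
    {"offset": [0,0,2],"rotation": [0,0,0]},
    {"offset": [0,0,2],"rotation": [0,0,0]},
    {"offset": [0,0,0],"rotation": [0,0,0]}
  ]
}}

```text
time: 14.83
tool_pos: [0.6208, -0.1518, 0.0886]
tool_rot: [3.139, 0.004, 1.512]
contact_force: [0.3, -0.4, -2.2]
opening: 0.0439
```

Request:
{"op": "apply_moves", "data": {
  "motion": [
    {"offset": [0,0,4],"rotation": [0,0,0]},
    {"offset": [0,0,3],"rotation": [0,0,0]}
  ]
}}

```text
time: 15.0
tool_pos: [0.6211, -0.152, 0.0873]
tool_rot: [3.136, 0.005, 1.512]
contact_force: [-10.9, 4.1, 26.0]
opening: 0.0437
```

Request:
{"op": "apply_moves", "data": {
  "motion": [
    {"offset": [0,0,-1],"rotation": [0,0,0]},
    {"offset": [0,0,0],"rotation": [0,0,0]},
    {"offset": [0,0,0],"rotation": [0,0,0]},
    {"offset": [0,0,0],"rotation": [0,0,0]},
    {"offset": [0,0,-15],"rotation": [0,0,0]},
    {"offset": [0,0,-30],"rotation": [0,0,0]},
    {"offset": [0,0,-35],"rotation": [0,0,0]},
    {"offset": [0,0,-35],"rotation": [0,0,0]}
  ],
  "grip": 0.33
}}

```text
time: 15.67
tool_pos: [0.6171, -0.1508, 0.1966]
tool_rot: [-3.13, -0.0, 1.511]
contact_force: [-0.1, 0.2, -0.1]
opening: 0.0613
```

```bash
python3 - <<'E'
from h import *
tilt=np.deg2rad(12)
# tilted pose at outer nest k=0: lean to front (tool -z axis leaning -bx)
N=np.array([.503,.270,0])-by*.129
T=Ro.from_euler('z',1.506)*Ro.from_euler('y',-tilt)*Ro.from_euler('x',np.pi)
print('toolz',T.apply([0,0,1]))
g=N-bx*.010+[0,0,.068]
tcp=g-T.apply([0,0,.047]);print('N',N,'tcp',tcp, T.as_euler('xyz'))
s,R=st();print('rotvec',(R.inv()*T).as_rotvec())
go(tcp+[0,0,.09],yaw=1.506)
snap('scene','s9',(150,300,160,360),3.5)
E
```

```text
toolz [ 0.01346249  0.20747538 -0.9781476 ]
N [0.631742 0.261744 0.      ] tcp [0.63046926 0.24201266 0.11397294] [ 3.14159265 -0.20943951  1.506     ]
rotvec [-0.01208108  0.20945029  0.0042133 ]
t 15.67 pos [ 0.6171 -0.1508  0.1966] rot [-3.13  -0.     1.511] open 0.0613 F [-0.1  0.2 -0.1] q6 -0.3
leg [392.9 -10.1  -7.3] min rows 10 per row [39.3 -1.  -0.7]
rotvec [-0.0116  0.      0.0054] rows 0.10642779657173823
```

View pics/s9.png

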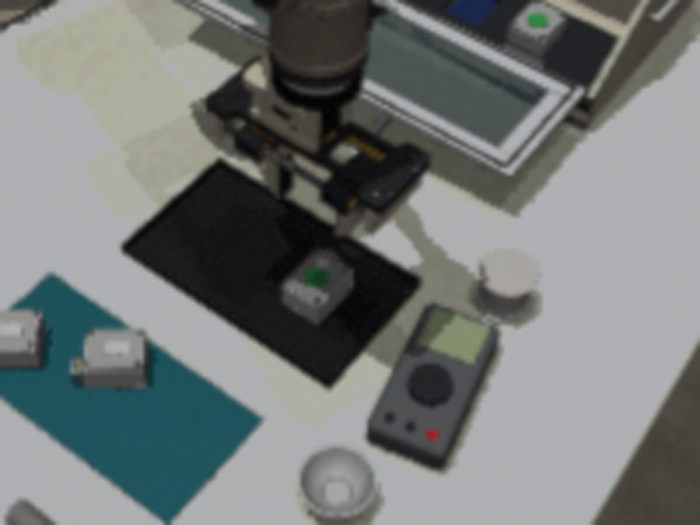

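Request:
{"op": "apply_moves", "data": {
  "motion": [
    {"offset": [37,-1,-2],"rotation": [-0.006,0,0.003]},
    {"offset": [37,-1,-2],"rotation": [-0.006,0,0.003]},
    {"offset": [37,-1,0],"rotation": [0,0,0]},
    {"offset": [37,-1,0],"rotation": [0,0,0]},
    {"offset": [37,-1,0],"rotation": [0,0,0]},
    {"offset": [37,-1,0],"rotation": [0,0,0]},
    {"offset": [37,-1,0],"rotation": [0,0,0]},
    {"offset": [37,-1,0],"rotation": [0,0,0]},
    {"offset": [37,-1,0],"rotation": [0,0,0]},
    {"offset": [0,0,0],"rotation": [0,0.1,0]},
    {"offset": [0,0,0],"rotation": [0,0.1,0]},
    {"offset": [0,0,0],"rotation": [0,0,0]}
  ]
}}

```text
time: 16.72
tool_pos: [0.6358, 0.1993, 0.2046]
tool_rot: [3.118, -0.201, 1.511]
contact_force: [0.4, -1.3, -0.9]
opening: 0.0614
```

```bash
cat >>h.py <<'E'
def gor(T,*w):
    s,R=st();print('rotvec to T',(R.inv()*T).as_rotvec().round(4));go(*w)
TB=Ro.from_euler('z',1.506)*Ro.from_euler('y',-np.deg2rad(12))*Ro.from_euler('x',np.pi)
E
python3 - <<'E'
from h import *
gor(TB,[.6305,.242,.19],[.6305,.242,.115])
E
```

```text
rotvec to T [0.0229 0.008  0.0052]
t 16.72 pos [0.6358 0.1993 0.2046] rot [ 3.118 -0.201  1.511] open 0.0614 F [ 0.4 -1.3 -0.9] q6 0.1
leg [38.6 -8.3 22.6] min rows 2 per row [19.3 -4.2 11.3]
leg [-15.   -1.8  73.5] min rows 2 per row [-7.5 -0.9 36.7]
```

Request:
{"op": "apply_moves", "data": {
  "motion": [
    {"offset": [20,-4,11],"rotation": [0.015,0.005,0.003]},
    {"offset": [18,-4,11],"rotation": [0.008,0.003,0.002]},
    {"offset": [-4,0,20],"rotation": [0,0,0]},
    {"offset": [-4,0,20],"rotation": [0,0,0]},
    {"offset": [-2,0,12],"rotation": [0,0,0]},
    {"offset": [0,0,0],"rotation": [0,0,0]}
  ]
}}

```text
time: 17.22
tool_pos: [0.6321, 0.2399, 0.1336]
tool_rot: [3.141, -0.194, 1.5]
contact_force: [-0.3, 0.0, -0.4]
opening: 0.0613
```

```bash
python3 - <<'E'
from h import *
gor(TB,[.6305,.242,.115])
snap('scene','s10',(60,220,230,400),4)
E
```

```text
rotvec to T [ 0.0018  0.0154 -0.0056]
t 17.22 pos [0.6321 0.2399 0.1336] rot [ 3.141 -0.194  1.5  ] open 0.0613 F [-0.3  0.  -0.4] q6 0.14
leg [-1.7 -1.8 18.6] min rows 1 per row [-1.7 -1.8 18.6]
```

View pics/s10.png

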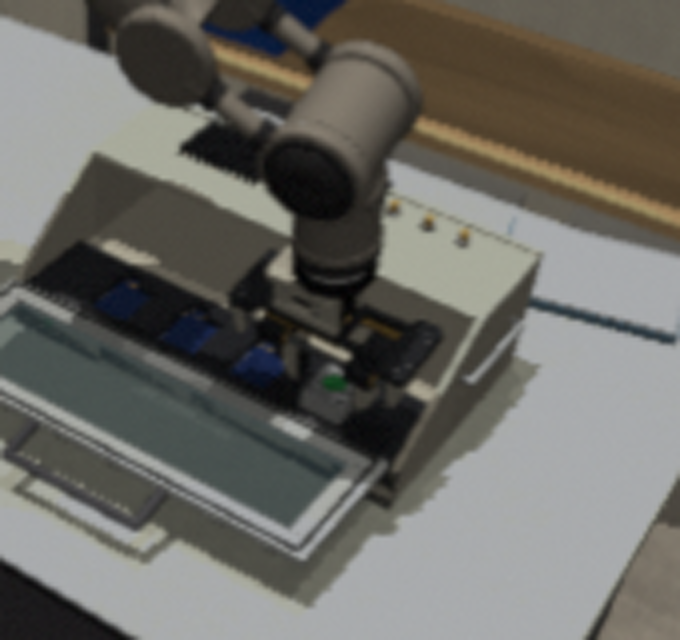

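Request:
{"op": "apply_moves", "data": {
  "motion": [
    {"offset": [-1,-1,8],"rotation": [0,0.008,-0.003]},
    {"offset": [0,-1,7],"rotation": [0,0.008,-0.003]},
    {"offset": [0,0,3],"rotation": [0,0,0]},
    {"offset": [0,0,0],"rotation": [0,0,0]}
  ]
}}

```text
time: 17.6
tool_pos: [0.6324, 0.2419, 0.1182]
tool_rot: [3.134, -0.212, 1.506]
contact_force: [0.0, -0.3, -0.2]
opening: 0.0618
```

Request:
{"op": "apply_moves", "data": {
  "motion": [
    {"offset": [0,0,0],"rotation": [0,0,0]},
    {"offset": [0,0,0],"rotation": [0,0,0]},
    {"offset": [0,0,0],"rotation": [0,0,0]},
    {"offset": [0,0,0],"rotation": [0,0,0]},
    {"offset": [0,0,0],"rotation": [0,0,0]}
  ],
  "grip": 1.0,
  "grip_force": 35
}}

```text
time: 18.02
tool_pos: [0.6327, 0.2417, 0.1196]
tool_rot: [3.133, -0.212, 1.506]
contact_force: [0.6, 0.1, -0.9]
opening: 0.0444
```

```bash
python3 - <<'E'
from h import *
gor(TB,[.6305,.242,.2])
E
```

```text
rotvec to T [ 0.0089 -0.0023  0.0003]
t 18.02 pos [0.6327 0.2417 0.1196] rot [ 3.133 -0.212  1.506] open 0.0444 F [ 0.6  0.1 -0.9] q6 0.12
leg [ 17.   -1.5 -78.5] min rows 3 per row [  5.7  -0.5 -26.2]
```

Request:
{"op": "apply_moves", "data": {
  "motion": [
    {"offset": [2,0,-10],"rotation": [0,0,0]},
    {"offset": [5,0,-24],"rotation": [0,0,0]},
    {"offset": [6,0,-28],"rotation": [0,0,0]},
    {"offset": [4,0,-20],"rotation": [0,0,0]}
  ]
}}

```text
time: 18.35
tool_pos: [0.6295, 0.2404, 0.2012]
tool_rot: [-3.138, -0.208, 1.504]
contact_force: [0.6, -0.1, -0.8]
opening: 0.044
```

```bash
python3 - <<'E'
from h import *
# tray target: module centre (.512,-.153); tcp offset = -bx*.010 - toolz*.047ish -> same offset as at nest
N=np.array([.503+.0015,.270,0])-by*.129
off=np.array([.6327,.2417])-N[:2];print('off',off)
t=np.array([.512+off[0],-.153+off[1]]);print(t)
gor(TB,[t[0],t[1],.2],[t[0],t[1],.1])
snap('scene','s11',(60,220,230,400),4)
E
```

```text
off [-0.000542 -0.020044]
[ 0.511458 -0.173044]
rotvec to T [-0.0028  0.0018 -0.0022]
t 18.35 pos [0.6295 0.2404 0.2012] rot [-3.138 -0.208  1.504] open 0.044 F [ 0.6 -0.1 -0.8] q6 0.16
leg [-411.7  -90.3  -85.2] min rows 11 per row [-37.4  -8.2  -7.7]
leg [-20.6   0.3  97.9] min rows 3 per row [-6.9  0.1 32.6]
```

View pics/s11.png

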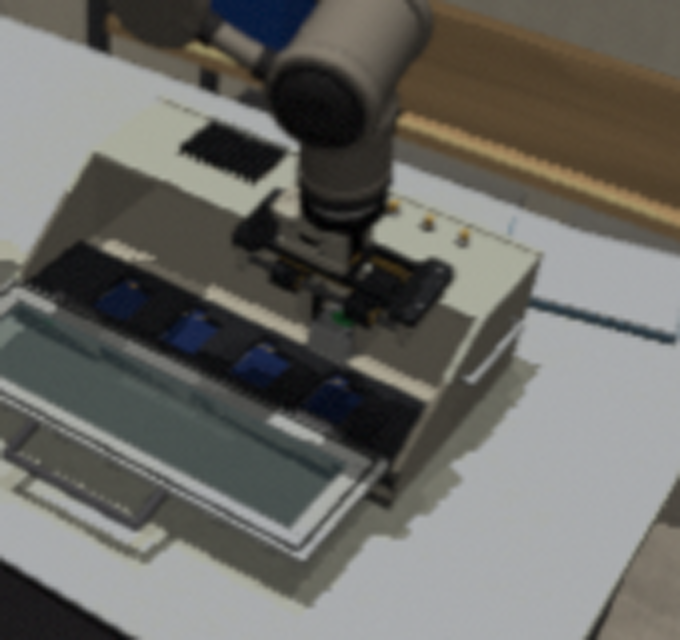

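Request:
{"op": "apply_moves", "data": {
  "motion": [
    {"offset": [-37,-6,-8],"rotation": [0,0,0]},
    {"offset": [-37,-8,-8],"rotation": [0,0,0]},
    {"offset": [-37,-9,-8],"rotation": [0,0,0]},
    {"offset": [-37,-9,-8],"rotation": [0,0,0]},
    {"offset": [-37,-9,-8],"rotation": [0,0,0]},
    {"offset": [-37,-9,-8],"rotation": [0,0,0]},
    {"offset": [-37,-9,-8],"rotation": [0,0,0]},
    {"offset": [-37,-9,-8],"rotation": [0,0,0]},
    {"offset": [-37,-9,-8],"rotation": [0,0,0]},
    {"offset": [-37,-9,-8],"rotation": [0,0,0]},
    {"offset": [-20,-4,-4],"rotation": [0,0,0]}
  ]
}}

```text
time: 19.32
tool_pos: [0.5132, -0.1626, 0.2131]
tool_rot: [3.117, -0.208, 1.52]
contact_force: [0.8, -0.0, -1.6]
opening: 0.0435
```

```bash
python3 - <<'E'
from h import *
gor(TB,[.5115,-.173,.11],[.5115,-.173,.09])
E
```

```text
rotvec to T [0.0218 0.001  0.0142]
t 19.32 pos [ 0.5132 -0.1626  0.2131] rot [ 3.117 -0.208  1.52 ] open 0.0435 F [ 0.8 -0.  -1.6] q6 -0.58
leg [-31.6  -3.6  98.6] min rows 3 per row [-10.5  -1.2  32.9]
leg [-4.1 -0.5 19.6] min rows 1 per row [-4.1 -0.5 19.6]
```

Request:
{"op": "apply_moves", "data": {
  "motion": [
    {"offset": [-10,-1,25],"rotation": [0.015,0,0.01]},
    {"offset": [-10,-1,30],"rotation": [0.006,0,0.004]},
    {"offset": [-10,-1,30],"rotation": [0,0,0]},
    {"offset": [-4,0,16],"rotation": [0,0,0]},
    {"offset": [-1,0,8],"rotation": [0,0,0]},
    {"offset": [0,0,0],"rotation": [0,0,0]}
  ]
}}

```text
time: 19.82
tool_pos: [0.511, -0.1852, 0.0992]
tool_rot: [3.13, -0.2, 1.497]
contact_force: [-1.4, -0.3, -1.3]
opening: 0.0437
```

```bash
python3 - <<'E'
from h import *
gor(TB,[.5115,-.173,.0885])
E
```

```text
rotvec to T [ 0.0135  0.0099 -0.0091]
t 19.82 pos [ 0.511  -0.1852  0.0992] rot [ 3.13  -0.2    1.497] open 0.0437 F [-1.4 -0.3 -1.3] q6 -0.64
leg [ 9.9 -0.6 12.9] min rows 1 per row [ 9.9 -0.6 12.9]
```

Request:
{"op": "apply_moves", "data": {
  "motion": [
    {"offset": [7,0,1],"rotation": [0.013,0.009,-0.009]},
    {"offset": [4,0,4],"rotation": [0,0,0]},
    {"offset": [0,0,4],"rotation": [0,0,0]},
    {"offset": [0,0,3],"rotation": [0,0,0]},
    {"offset": [0,0,0],"rotation": [0,0,0]}
  ]
}}

```text
time: 20.23
tool_pos: [0.5144, -0.1709, 0.0939]
tool_rot: [3.135, -0.206, 1.511]
contact_force: [-0.6, 0.2, 0.5]
opening: 0.0435
```

Request:
{"op": "apply_moves", "data": {
  "motion": [
    {"offset": [0,0,4],"rotation": [0,0,0]}
  ]
}}

```text
time: 20.32
tool_pos: [0.5153, -0.171, 0.0915]
tool_rot: [3.132, -0.203, 1.512]
contact_force: [-2.8, -7.7, 11.0]
opening: 0.043
```

```bash
python3 - <<'E'
from h import *
gor(TB)
snap('scene','s12',(180,300,180,320),5)
snap('top','t12',(140,260,240,390),5)
E
```

```text
rotvec to T [0.0082 0.0065 0.0062]
t 20.32 pos [ 0.5153 -0.171   0.0915] rot [ 3.132 -0.203  1.512] open 0.043 F [-2.8 -7.7 11. ] q6 -0.63
```

View pics/s12.png

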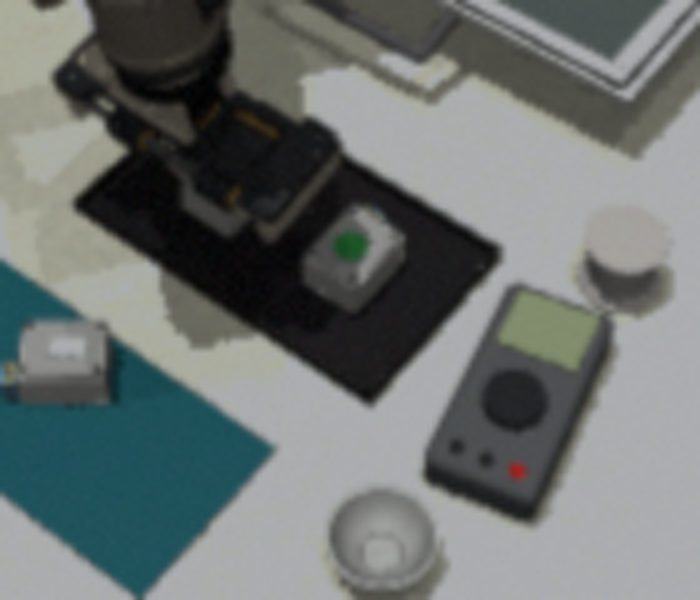

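Request:
{"op": "apply_moves", "data": {
  "motion": [
    {"offset": [0,0,1],"rotation": [0,0,0]},
    {"offset": [0,0,0],"rotation": [0,0,0]},
    {"offset": [0,0,0],"rotation": [0,0,0]},
    {"offset": [0,0,0],"rotation": [0,0,0]},
    {"offset": [3,0,-15],"rotation": [0,0,0]},
    {"offset": [6,0,-30],"rotation": [0,0,0]},
    {"offset": [7,0,-35],"rotation": [0,0,0]},
    {"offset": [7,0,-35],"rotation": [0,0,0]},
    {"offset": [-20,-20,-20],"rotation": [0,0,0]},
    {"offset": [-20,-20,-20],"rotation": [0,-0.1,0]},
    {"offset": [0,0,0],"rotation": [0,-0.1,0]}
  ],
  "grip": 0.33
}}

```text
time: 21.33
tool_pos: [0.4702, -0.2178, 0.2433]
tool_rot: [3.135, -0.001, 1.509]
contact_force: [0.9, -0.9, 0.7]
opening: 0.0614
```

```bash
python3 - <<'E'
from h import *
go()
p=snap('top','t13',(140,270,240,390),5)
q=snap('scene','s13',(200,310,130,330),4)
for n,c in(('top',p),('scene',q)):
  for k in('new_a_c','done_a_c'):print(n,k,[(x['location'],x['score']) for x in tip_of(k,c)][:4])
E
```

```text
t 21.33 pos [ 0.4702 -0.2178  0.2433] rot [ 3.135e+00 -1.000e-03  1.509e+00] open 0.0614 F [ 0.9 -0.9  0.7] q6 -0.52
top new_a_c [([0.5154, -0.3238, 0.0203], 0.62), ([0.5209, -0.348, -0.0027], 0.27)]
top done_a_c [([0.6154, -0.1504, 0.0197], 0.53)]
scene new_a_c [([0.5181, -0.3195, 0.021], 0.84)]
scene done_a_c [([0.7618, -0.3138, 0.0257], 0.59), ([0.6242, -0.1436, 0.0169], 0.49)]
```

View pics/t13.png

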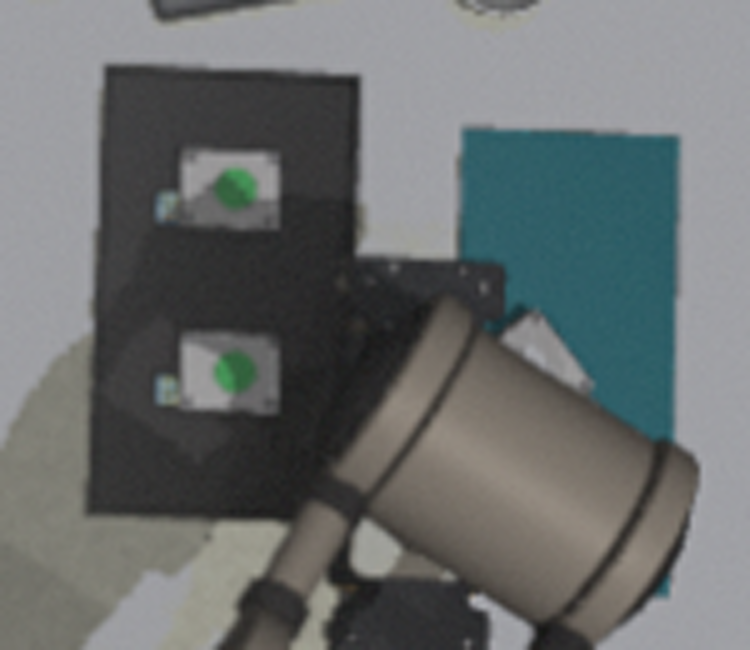

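View pics/s13.png

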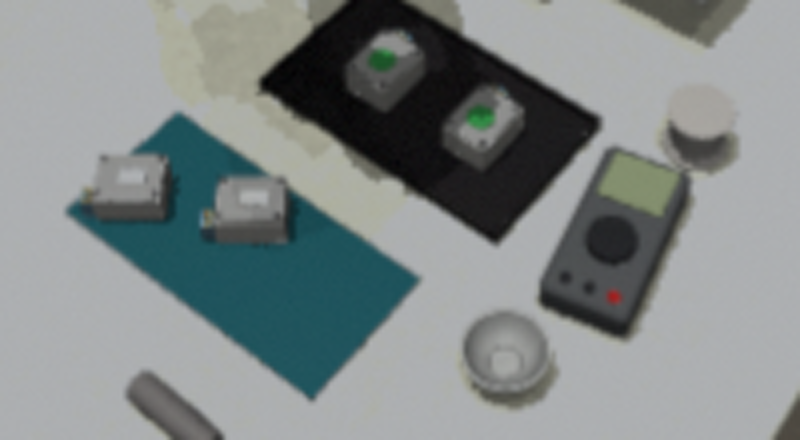

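```bash
cat >>h.py <<'E'
def modfit(p,xy,box=40,zt=.035,mat=True):
    """fit case top rectangle by bright pixels around xy"""
    im=p['img'].astype(int);c=proj(p,[[xy[0],xy[1],zt]])[0]
    m=((im.min(2)>100)&(im.max(2)-im.min(2)<35)).astype(np.uint8)
    m[:, :max(0,int(c[0]-box))]=0;m[:,int(c[0]+box):]=0;m[:max(0,int(c[1]-box))]=0;m[int(c[1]+box):]=0
    n,l,stt,cen=cv2.connectedComponentsWithStats(m)
    i=min(range(1,n),key=lambda i:np.hypot(*(cen[i]-c))+(1e3 if stt[i,4]<80 else 0))
    ct=max(cv2.findContours((l==i).astype(np.uint8),cv2.RETR_EXTERNAL,cv2.CHAIN_APPROX_NONE)[0],key=len)
    W=unproj(p,ct[:,0].astype(float),zt)[:,:2]
    (cx,cy),(w,h),a=cv2.minAreaRect((W*1000).astype(np.float32));
    if w<h:w,h,a=h,w,a+90
    return np.array([cx,cy])/1000,(w,h),np.deg2rad(a)
def overlay(p,xy,yaw,tag,crop,f,zb=.003,drawn=None):
    im=p['img'][:,:,::-1];r0,r1,c0,c1=crop;im=cv2.resize(im[r0:r1,c0:c1],None,fx=f,fy=f,interpolation=cv2.INTER_CUBIC)
    X=np.array([np.cos(yaw),np.sin(yaw),0]);Y=np.array([-np.sin(yaw),np.cos(yaw),0]);o=np.array([xy[0],xy[1],zb])
    for hx,hy,z,ox,oy in((.028,.022,.032,0,0),(.006,.008,.020,.034,.011)):
        cs=[o+X*(ox+sx*hx)+Y*(oy+sy*hy)+[0,0,z] for sx,sy in((1,1),(1,-1),(-1,-1),(-1,1))]
        cv2.polylines(im,[((proj(p,cs)-[c0,r0]+.5)*f).astype(np.int32)],True,(0,0,255),1)
    cv2.imwrite(f'pics/{tag}.png',im)
E
python3 - <<'E'
from h import *
q=read_camera('scene')
p=read_camera('top'); p0=dict(p);p0['img']=cv2.imread('pics/top0.png')[:,:,::-1]
for xy in((.516,-.321),(.42,-.36)):
    for c in(p0,q):
        try:print(xy,modfit(c,xy))
        except Exception as e:print(e)
E
```

```text
(0.516, -0.321) (array([ 0.51388458, -0.32683511]), (64.2905502319336, 41.95616149902344), np.float64(0.6333897886447147))
(0.516, -0.321) (array([ 0.47408032, -0.28851642]), (280.721923828125, 232.47108459472656), np.float64(0.6179975164923838))
(0.42, -0.36) (array([ 0.4243335 , -0.35686902]), (228.80401611328125, 225.52243041992188), np.float64(1.5521318286111851))
(0.42, -0.36) (array([ 0.39597797, -0.35569806]), (330.37420654296875, 277.9276123046875), np.float64(2.2702628039309762))
```

```bash
cat >>h.py <<'E'
from scipy.optimize import minimize
MAT=np.array([.5205,-.349])
def hull(p,xy,yaw,zb,f,c0,r0,sh):
    X=np.array([np.cos(yaw),np.sin(yaw),0]);Y=np.array([-np.sin(yaw),np.cos(yaw),0]);o=np.array([xy[0],xy[1],zb])
    m=np.zeros(sh,np.uint8)
    for hx,hy,z0,z1,ox,oy in((.028,.022,0,.032,0,0),(.006,.008,0,.020,.034,.011)):
        cs=[o+X*(ox+sx*hx)+Y*(oy+sy*hy)+[0,0,z] for sx,sy in((1,1),(1,-1),(-1,-1),(-1,1)) for z in(z0,z1)]
        uv=((proj(p,cs)-[c0,r0]+.5)*f*16).astype(np.int32)
        cv2.fillConvexPoly(m,cv2.convexHull(uv.reshape(-1,1,2)),1,shift=4)
    return m
def silfit(cams,xy0,yaw0,half=22,f=6,zb=.003):
    D=[]
    for p in cams:
        c=proj(p,[[*xy0,.019]])[0].round().astype(int);r0,c0=c[1]-half,c[0]-half
        im=p['img'][r0:r0+2*half,c0:c0+2*half];im=cv2.GaussianBlur(cv2.resize(im,None,fx=f,fy=f,interpolation=cv2.INTER_LINEAR),(5,5),0).astype(int)
        teal=(im[:,:,1]+im[:,:,2])/2-im[:,:,0]
        thr=25
        m=(teal<thr).astype(np.uint8)
        # mat valid mask
        v=np.zeros(m.shape,np.uint8);mc=[[MAT[0]+sx*.135,MAT[1]+sy*.065,.003] for sx,sy in((1,1),(1,-1),(-1,-1),(-1,1))]
        cv2.fillConvexPoly(v,((proj(p,mc)-[c0,r0]+.5)*f).astype(np.int32),1)
        v=cv2.erode(v,np.ones((9,9)))
        D.append((p,m,v,c0,r0))
    # restrict to component nearest by limiting dist: penalise only within 50 mm
    def cost(x):
        t=0
        for p,m,v,c0,r0 in D:
            h=hull(p,x[:2]/1000,x[2]/20,zb,f,c0,r0,m.shape)
            near=cv2.dilate(h,np.ones((31,31)))
            t+=((h!=m)&(v>0)&(near>0)).sum()/f/f
        return t
    best=None
    for dy in(-.25,0,.25):
        r=minimize(cost,[xy0[0]*1000,xy0[1]*1000,(yaw0+dy)*20],method='Nelder-Mead',options=dict(initial_simplex=np.array([[xy0[0]*1000,xy0[1]*1000,(yaw0+dy)*20]]*4)+np.array([[0,0,0],[6,0,0],[0,6,0],[0,0,4]]),xatol=.05,fatol=.3))
        if best is None or r.fun<best.fun:best=r
    x=best.x;return x[:2]/1000,x[2]/20,best.fun
E
python3 - <<'E'
from h import *
q=read_camera('scene')
p=read_camera('top'); p0=dict(p);p0['img']=cv2.imread('pics/top0.png')[:,:,::-1]
for i,(xy,y) in enumerate((((.516,-.321),-2.3),((.42,-.361),-2.3))):
    for nm,cs in(('top',[p0]),('sc',[q]),('both',[p0,q])):
        r=silfit(cs,xy,y);print(i,nm,r)
    overlay(p0,r[0],r[1],f'ov_t{i}',(190,270,320,400),7);overlay(q,r[0],r[1],f'ov_s{i}',(225,275,135,215),7)
a=[cv2.imread(f'pics/ov_{n}.png') for n in('t0','s0','t1','s1')]
print([x.shape for x in a])
o=np.zeros((600,800,3),np.uint8)
for k,x in enumerate(a):
    x=x[:300*2] if 0 else cv2.resize(x,(395,int(395*x.shape[0]/x.shape[1])))[:295]
    o[(k//2)*300:(k//2)*300+x.shape[0],(k%2)*400:(k%2)*400+395]=x
cv2.imwrite('pics/ov.png',o)
E
```

```text
0 top (array([ 0.51934095, -0.32291811]), np.float64(-2.5060111600305737), np.float64(13.055555555555555))
0 sc (array([ 0.51823776, -0.32244563]), np.float64(-2.5279556814519104), np.float64(14.861111111111112))
0 both (array([ 0.51901376, -0.32295713]), np.float64(-2.499106729694269), np.float64(33.083333333333336))
1 top (array([ 0.42577522, -0.36316384]), np.float64(-2.5271728496051846), np.float64(39.5))
1 sc (array([ 0.42437542, -0.36259963]), np.float64(-2.545763109126125), np.float64(19.944444444444446))
1 both (array([ 0.42528704, -0.36287135]), np.float64(-2.5275070265372497), np.float64(66.13888888888889))
[(560, 560, 3), (350, 560, 3), (560, 560, 3), (350, 560, 3)]
```

View pics/ov.png

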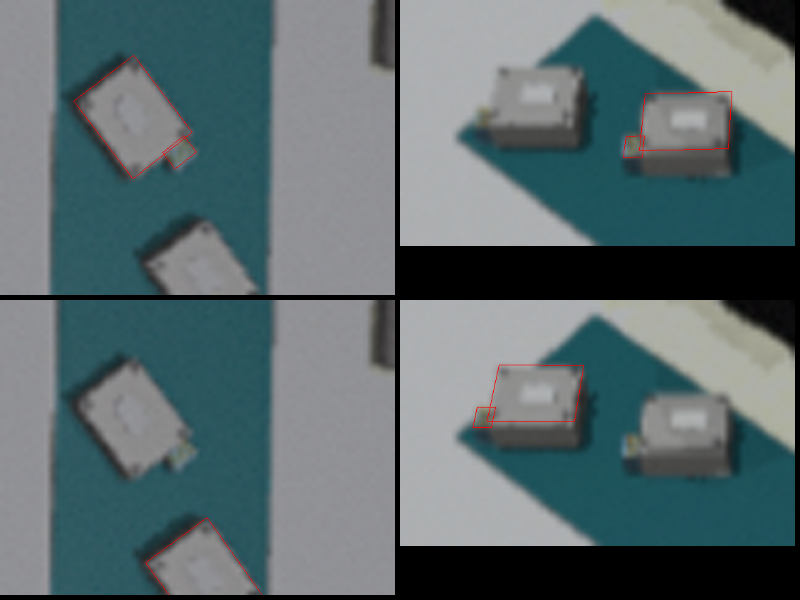

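```bash
python3 - <<'E'
from h import *
go(yaw=.642)
R=Ro.from_euler('xyz',[np.pi,0,.642]);s,_=st();print(R.inv().apply(np.array([.519,-.323,.14])-s['tool_pos'])*1000)
E
```

```text
t 21.83 pos [ 0.4713 -0.2136  0.2389] rot [ 3.141 -0.011  1.512] open 0.0611 F [ 0.2 -0.3  0.5] q6 -0.52
rotvec [-0.0039 -0.0109  0.8703] rows 7.252926622243381
[-27.27411959 116.20239625  98.90293136]
```

Request:
{"op": "apply_moves", "data": {
  "motion": [
    {"offset": [0,0,0],"rotation": [-0.004,-0.01,0.11]},
    {"offset": [0,0,0],"rotation": [0,0,0.11]},
    {"offset": [0,0,0],"rotation": [0,0,0.11]},
    {"offset": [0,0,0],"rotation": [0,0,0.11]},
    {"offset": [0,0,0],"rotation": [0,0,0.11]},
    {"offset": [0,0,0],"rotation": [0,0,0.11]},
    {"offset": [0,0,0],"rotation": [0,0,0.11]},
    {"offset": [0,0,0],"rotation": [0,0,0.1]},
    {"offset": [-9,38,5],"rotation": [0,0,0]},
    {"offset": [-9,38,10],"rotation": [0,0,0]},
    {"offset": [-9,38,20],"rotation": [0,0,0]},
    {"offset": [0,0,20],"rotation": [0,0,0]}
  ]
}}

```text
time: 22.83
tool_pos: [0.5159, -0.3238, 0.1818]
tool_rot: [-3.139, -0.009, 0.6]
contact_force: [-1.0, 0.6, -0.1]
opening: 0.0616
```

```bash
python3 - <<'E'
from h import *
go([.519,-.323,.14],[.519,-.323,.083],yaw=.642)
q=snap('scene','s14',(200,310,130,330),4)
print(tip_of('new_a_c',q))
E
```

```text
t 22.83 pos [ 0.5159 -0.3238  0.1818] rot [-3.139 -0.009  0.6  ] open 0.0616 F [-1.   0.6 -0.1] q6 0.28
leg [ 2.6  1.2 41.9] min rows 2 per row [ 1.3  0.6 20.9]
leg [-0.5  0.1 57. ] min rows 2 per row [-0.2  0.1 28.5]
rotvec [-0.0021 -0.0086 -0.0419] rows 0.35719610858915635
[{'location': [0.5191, -0.3209, 0.0185], 'score': 0.65}]
```

View pics/s14.png

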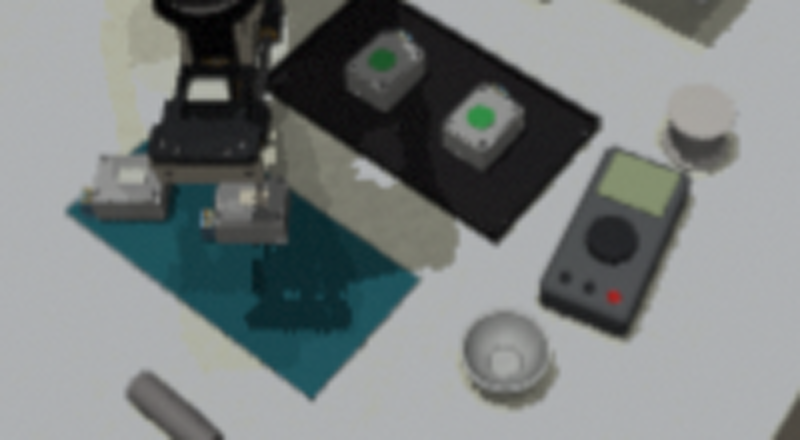

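Request:
{"op": "apply_moves", "data": {
  "motion": [
    {"offset": [2,1,20],"rotation": [-0.002,-0.009,-0.042]},
    {"offset": [0,0,28],"rotation": [0,0,0]},
    {"offset": [0,0,25],"rotation": [0,0,0]},
    {"offset": [0,0,15],"rotation": [0,0,0]},
    {"offset": [0,0,5],"rotation": [0,0,0]},
    {"offset": [0,0,0],"rotation": [0,0,0]}
  ]
}}

```text
time: 23.43
tool_pos: [0.5154, -0.3134, 0.0874]
tool_rot: [-3.129, 0.0, 0.648]
contact_force: [0.5, -0.6, -0.1]
opening: 0.0617
```

```bash
python3 - <<'E'
from h import *
go([.519,-.323,.083],yaw=.642)
E
```

```text
t 23.43 pos [ 0.5154 -0.3134  0.0874] rot [-3.129  0.     0.648] open 0.0617 F [ 0.5 -0.6 -0.1] q6 0.25
leg [-2.9  9.9  4.3] min rows 1 per row [-2.9  9.9  4.3]
rotvec [-0.0128  0.0002  0.0058] rows 0.11708106122940445
```

Request:
{"op": "apply_moves", "data": {
  "motion": [
    {"offset": [-3,9,2],"rotation": [-0.012,0,0.006]},
    {"offset": [0,0,2],"rotation": [0,0,0]},
    {"offset": [0,0,0],"rotation": [0,0,0]}
  ]
}}

```text
time: 23.68
tool_pos: [0.5199, -0.3228, 0.0867]
tool_rot: [3.138, -0.001, 0.642]
contact_force: [0.6, 0.2, 1.2]
opening: 0.0619
```

```bash
python3 - <<'E'
from h import *
go([.519,-.323,.083],yaw=.642)
E
```

```text
t 23.68 pos [ 0.5199 -0.3228  0.0867] rot [ 3.138e+00 -1.000e-03  6.420e-01] open 0.0619 F [0.6 0.2 1.2] q6 0.25
leg [-0.9 -0.4  3.7] min rows 1 per row [-0.9 -0.4  3.7]
rotvec [ 0.0036 -0.001   0.0005] rows 0.03134706593119826
```

Request:
{"op": "apply_moves", "data": {
  "motion": [
    {"offset": [-1,0,5],"rotation": [0,0,0]},
    {"offset": [0,0,3],"rotation": [0,0,0]},
    {"offset": [0,0,0],"rotation": [0,0,0]}
  ]
}}

```text
time: 23.93
tool_pos: [0.52, -0.3244, 0.0806]
tool_rot: [3.134, -0.002, 0.642]
contact_force: [0.2, 0.0, -0.2]
opening: 0.0615
```

Request:
{"op": "apply_moves", "data": {
  "motion": [
    {"offset": [0,0,0],"rotation": [0,0,0]},
    {"offset": [0,0,0],"rotation": [0,0,0]},
    {"offset": [0,0,0],"rotation": [0,0,0]},
    {"offset": [0,0,0],"rotation": [0,0,0]},
    {"offset": [0,0,0],"rotation": [0,0,0]}
  ],
  "grip": 1.0,
  "grip_force": 30
}}

```text
time: 24.35
tool_pos: [0.5197, -0.3242, 0.0807]
tool_rot: [3.135, -0.002, 0.642]
contact_force: [0.2, -0.5, -0.7]
opening: 0.0437
```

Request:
{"op": "apply_moves", "data": {
  "motion": [
    {"offset": [0,0,-10],"rotation": [0,0,0]},
    {"offset": [0,0,-30],"rotation": [0,0,0]},
    {"offset": [0,0,-35],"rotation": [0,0,0]},
    {"offset": [0,0,-35],"rotation": [0,0,0]},
    {"offset": [0,0,-20],"rotation": [0,0,0]}
  ]
}}

```text
time: 24.77
tool_pos: [0.5164, -0.3216, 0.2107]
tool_rot: [-3.134, 0.002, 0.642]
contact_force: [1.2, -0.6, 0.1]
opening: 0.0434
```

```bash
python3 - <<'E'
from h import *
go(yaw=1.506-np.pi)
q=snap('scene','s15',(150,310,130,330),4)
E
```

```text
t 24.77 pos [ 0.5164 -0.3216  0.2107] rot [-3.134e+00  2.000e-03  6.420e-01] open 0.0434 F [ 1.2 -0.6  0.1] q6 0.25
rotvec [-2.2000e-03  9.9000e-03  2.2776e+00] rows 18.980037922011658
```

View pics/s15.png

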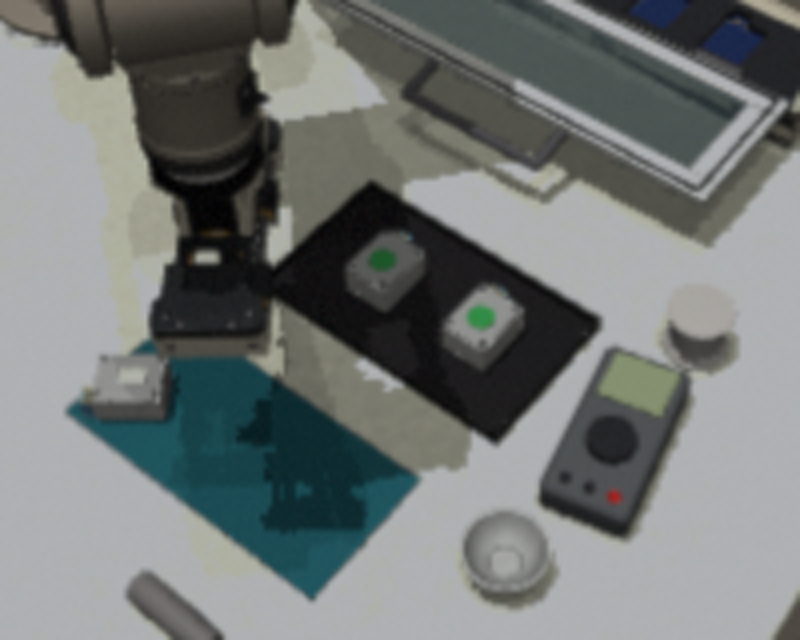

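```bash
python3 - <<'E'
from h import *
go([.52,-.05,.24],[.50,.19,.25])
E
```

```text
t 24.82 pos [ 0.5176 -0.3224  0.2143] rot [-3.14   0.     0.642] open 0.0437 F [ 1.9 -1.   2.5] q6 0.25
leg [ 165.1 -216.8  -25.3] min rows 7 per row [ 23.6 -31.   -3.6]
leg [ 127.7 -204.2   -9.6] min rows 7 per row [ 18.2 -29.2  -1.4]
```

Request:
{"op": "apply_moves", "data": {
  "motion": [
    {"offset": [12,-16,-4],"rotation": [0,0,0]},
    {"offset": [23,-31,-6],"rotation": [0,0,0]},
    {"offset": [23,-31,-6],"rotation": [0,0,0]},
    {"offset": [23,-31,-4],"rotation": [0,0,0]},
    {"offset": [23,-31,-4],"rotation": [0,0,0]},
    {"offset": [23,-31,-2],"rotation": [0,0,0]},
    {"offset": [23,-31,-2],"rotation": [0,0,0]},
    {"offset": [20,-31,-2],"rotation": [0,0,0]},
    {"offset": [19,-31,-2],"rotation": [0,0,0]},
    {"offset": [19,-31,0],"rotation": [0,0,0]},
    {"offset": [19,-31,0],"rotation": [0,0,0]},
    {"offset": [19,-31,0],"rotation": [0,0,0]}
  ]
}}

```text
time: 25.82
tool_pos: [0.5007, 0.1212, 0.2551]
tool_rot: [3.128, -0.007, 0.629]
contact_force: [0.2, 0.0, -0.4]
opening: 0.0439
```

```bash
python3 - <<'E'
from h import *
go([.50,.19,.25],yaw=1.506-np.pi)
E
```

```text
t 25.82 pos [0.5007 0.1212 0.2551] rot [ 3.128 -0.007  0.629] open 0.0439 F [ 0.2  0.  -0.4] q6 1.04
leg [ 39.9 -56.1   4.6] min rows 2 per row [ 19.9 -28.1   2.3]
rotvec [-6.0000e-04 -1.9100e-02  2.2645e+00] rows 18.871401374294184
```

Request:
{"op": "apply_moves", "data": {
  "motion": [
    {"offset": [20,-28,0],"rotation": [0.006,-0.006,0]},
    {"offset": [20,-28,0],"rotation": [0.004,-0.004,0]},
    {"offset": [0,0,0],"rotation": [0,0,-0.12]},
    {"offset": [0,0,0],"rotation": [0,0,-0.12]},
    {"offset": [0,0,0],"rotation": [0,0,-0.12]},
    {"offset": [0,0,0],"rotation": [0,0,-0.12]},
    {"offset": [0,0,0],"rotation": [0,0,-0.12]},
    {"offset": [0,0,0],"rotation": [0,0,-0.12]},
    {"offset": [0,0,0],"rotation": [0,0,-0.12]},
    {"offset": [0,0,0],"rotation": [0,0,-0.12]},
    {"offset": [0,0,0],"rotation": [0,0,-0.12]},
    {"offset": [0,0,0],"rotation": [0,0,-0.12]}
  ]
}}

```text
time: 26.82
tool_pos: [0.4943, 0.2038, 0.2595]
tool_rot: [3.141, 0.002, 1.877]
contact_force: [-0.2, 0.5, -1.7]
opening: 0.0438
```

Request:
{"op": "apply_moves", "data": {
  "motion": [
    {"offset": [0,0,0],"rotation": [0,0,-0.12]},
    {"offset": [0,0,0],"rotation": [0,0,-0.12]},
    {"offset": [0,0,0],"rotation": [0,0,-0.12]},
    {"offset": [0,0,0],"rotation": [0,0,-0.12]},
    {"offset": [0,0,0],"rotation": [0,0,-0.12]},
    {"offset": [0,0,0],"rotation": [0,0,-0.12]},
    {"offset": [0,0,0],"rotation": [0,0,-0.12]},
    {"offset": [0,0,0],"rotation": [0,0,-0.12]},
    {"offset": [0,0,0],"rotation": [0,0,-0.12]},
    {"offset": [0,0,0],"rotation": [0,0,-0.12]},
    {"offset": [0,0,0],"rotation": [0,0,-0.12]},
    {"offset": [0,0,0],"rotation": [0,0,-0.12]}
  ]
}}

```text
time: 27.82
tool_pos: [0.4915, 0.2034, 0.2641]
tool_rot: [-3.14, 0.002, -2.906]
contact_force: [-0.2, -0.5, -1.2]
opening: 0.0439
```

Request:
{"op": "apply_moves", "data": {
  "motion": [
    {"offset": [0,0,0],"rotation": [0,0,-0.12]},
    {"offset": [0,0,0],"rotation": [0,0,-0.12]},
    {"offset": [0,0,0],"rotation": [0,0,-0.12]},
    {"offset": [0,0,0],"rotation": [0,0,-0.12]},
    {"offset": [0,0,0],"rotation": [0,0,-0.12]},
    {"offset": [0,0,0],"rotation": [0,0,-0.12]},
    {"offset": [0,0,0],"rotation": [0,0,-0.12]},
    {"offset": [0,0,0],"rotation": [0,0,-0.12]},
    {"offset": [0,0,0],"rotation": [0,0,-0.12]},
    {"offset": [0,0,0],"rotation": [0,0,-0.12]}
  ]
}}

```text
time: 28.65
tool_pos: [0.4892, 0.2029, 0.2679]
tool_rot: [-3.138, -0.001, -1.656]
contact_force: [-0.2, 0.3, -0.7]
opening: 0.0438
```

```bash
python3 - <<'E'
from h import *
C=np.array([.5045,.270,0]);N=C-by*.043;print(N)
go([N[0],N[1],.17],yaw=1.506-np.pi)
q=snap('scene','s16',(60,220,200,400),4)
E
```

```text
[0.547414 0.267248 0.      ]
t 28.65 pos [0.4892 0.2029 0.2679] rot [-3.138e+00 -1.000e-03 -1.656e+00] open 0.0438 F [-0.2  0.3 -0.7] q6 -2.81
leg [-69.1 -52.2  98. ] min rows 4 per row [-17.3 -13.   24.5]
rotvec [-0.0033 -0.0007 -0.0203] rows 0.17113236977577367
```

View pics/s16.png

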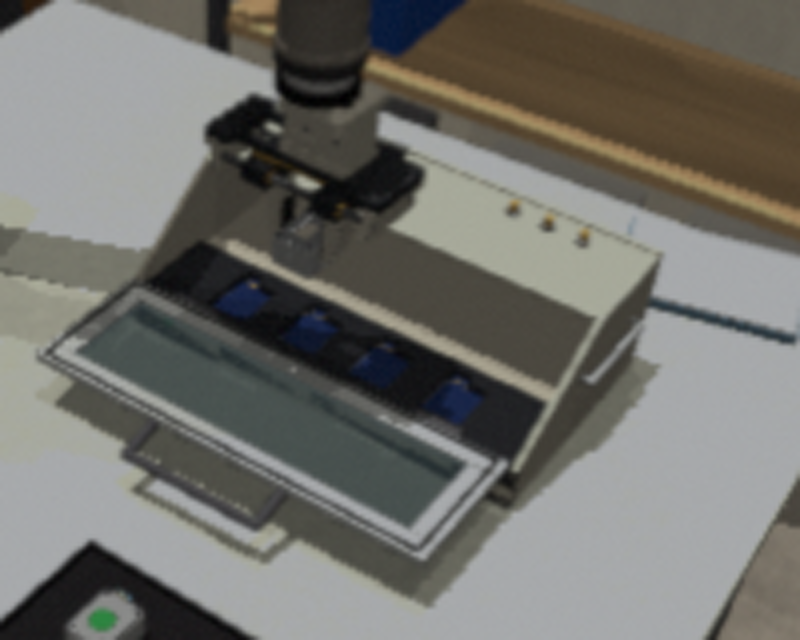

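Request:
{"op": "apply_moves", "data": {
  "motion": [
    {"offset": [0,0,0],"rotation": [0,0,-0.02]},
    {"offset": [-17,-13,16],"rotation": [0,0,0]},
    {"offset": [-17,-13,25],"rotation": [0,0,0]},
    {"offset": [-17,-13,25],"rotation": [0,0,0]},
    {"offset": [-16,-12,25],"rotation": [0,0,0]},
    {"offset": [0,0,8],"rotation": [0,0,0]},
    {"offset": [0,0,0],"rotation": [0,0,0]}
  ]
}}

```text
time: 29.28
tool_pos: [0.5473, 0.2687, 0.1697]
tool_rot: [-3.132, 0.001, -1.647]
contact_force: [-0.4, -0.7, -1.3]
opening: 0.044
```

```bash
python3 - <<'E'
from h import *
go([.5474,.2672,.14],yaw=1.506-np.pi)
E
```

```text
t 29.28 pos [0.5473 0.2687 0.1697] rot [-3.132e+00  1.000e-03 -1.647e+00] open 0.044 F [-0.4 -0.7 -1.3] q6 -2.73
leg [ 1.5  0.1 29.7] min rows 1 per row [ 1.5  0.1 29.7]
rotvec [-0.01    0.001  -0.0116] rows 0.12790138097155937
```

Request:
{"op": "apply_moves", "data": {
  "motion": [
    {"offset": [1,0,15],"rotation": [-0.01,0,-0.012]},
    {"offset": [0,0,13],"rotation": [0,0,0]},
    {"offset": [0,0,0],"rotation": [0,0,0]},
    {"offset": [0,0,0],"rotation": [0,0,0]}
  ]
}}

```text
time: 29.62
tool_pos: [0.5467, 0.2661, 0.1423]
tool_rot: [3.141, 0.001, -1.638]
contact_force: [0.2, 0.8, -0.6]
opening: 0.0438
```

```bash
python3 - <<'E'
from h import *
go([.5474,.2672,.1127],yaw=1.506-np.pi)
s,_=st();zb=s['tool_pos'][2]-.0777
for n,cr in(('scene',(90,190,230,370)),('top',(160,260,90,190))):
    p=read_camera(n);overlay(p,[.5474,.2672],1.506,'o17_'+n,cr,5,zb=zb)
    im=cv2.imread(f'pics/o17_{n}.png')
    N=np.array([.5474,.2672,.045])
    cs=[N+bx*sx*.030+by*sy*.024 for sx,sy in((1,1),(1,-1),(-1,-1),(-1,1))]
    cv2.polylines(im,[((proj(p,cs)-[cr[2],cr[0]]+.5)*5).astype(np.int32)],True,(0,255,255),1);cv2.imwrite(f'pics/o17_{n}.png',im)
E
```

```text
t 29.62 pos [0.5467 0.2661 0.1423] rot [ 3.141e+00  1.000e-03 -1.638e+00] open 0.0438 F [ 0.2  0.8 -0.6] q6 -2.75
leg [-1.1 -0.7 29.6] min rows 1 per row [-1.1 -0.7 29.6]
rotvec [ 0.0003  0.0012 -0.0023] rows 0.02155288427359586
```

View pics/o17_scene.png

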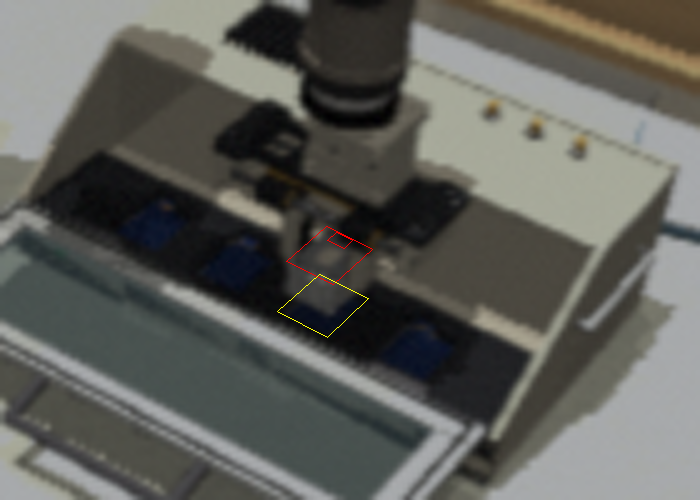

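View pics/o17_top.png

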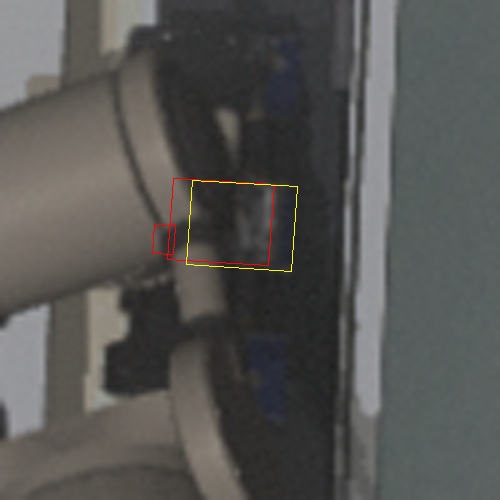

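Request:
{"op": "apply_moves", "data": {
  "motion": [
    {"offset": [-1,-1,9],"rotation": [0,0,0]},
    {"offset": [0,0,6],"rotation": [0,0,0]},
    {"offset": [0,0,0],"rotation": [0,0,0]},
    {"offset": [0,0,0],"rotation": [0,0,0]}
  ]
}}

```text
time: 30.05
tool_pos: [0.5491, 0.2672, 0.1293]
tool_rot: [-3.137, 0.003, -1.639]
contact_force: [0.6, -0.5, -1.4]
opening: 0.0436
```

```bash
python3 - <<'E'
from h import *
go([.5474,.2672,.1127],yaw=1.506-np.pi)
E
```

```text
t 30.05 pos [0.5491 0.2672 0.1293] rot [-3.137e+00  3.000e-03 -1.639e+00] open 0.0436 F [ 0.6 -0.5 -1.4] q6 -2.75
leg [ 0.1  1.7 16.6] min rows 1 per row [ 0.1  1.7 16.6]
rotvec [-0.0051  0.0034 -0.003 ] rows 0.0567653616142374
```

Request:
{"op": "apply_moves", "data": {
  "motion": [
    {"offset": [0,2,3],"rotation": [-0.005,0.003,-0.003]},
    {"offset": [0,0,3],"rotation": [0,0,0]},
    {"offset": [0,0,3],"rotation": [0,0,0]},
    {"offset": [0,0,0],"rotation": [0,0,0]}
  ]
}}

```text
time: 30.38
tool_pos: [0.5468, 0.2674, 0.1197]
tool_rot: [3.141, 0.0, -1.635]
contact_force: [-0.2, -0.5, -0.2]
opening: 0.0438
```

```bash
python3 - <<'E'
from h import *
go([.5474,.2672,.1127],yaw=1.506-np.pi)
E
```

```text
t 30.38 pos [0.5468 0.2674 0.1197] rot [ 3.141  0.    -1.635] open 0.0438 F [-0.2 -0.5 -0.2] q6 -2.75
leg [ 0.2 -0.6  7. ] min rows 1 per row [ 0.2 -0.6  7. ]
rotvec [0.0004 0.0002 0.0005] rows 0.005742192315732117
```

Request:
{"op": "apply_moves", "data": {
  "motion": [
    {"offset": [0,0,3],"rotation": [0,0,0]},
    {"offset": [0,0,3],"rotation": [0,0,0]},
    {"offset": [0,0,0],"rotation": [0,0,0]}
  ]
}}

```text
time: 30.63
tool_pos: [0.5468, 0.2675, 0.113]
tool_rot: [3.141, 0.0, -1.635]
contact_force: [-1.2, -0.7, -1.0]
opening: 0.0438
```

Request:
{"op": "apply_moves", "data": {
  "motion": [
    {"offset": [0,0,3],"rotation": [0,0,0]},
    {"offset": [0,0,0],"rotation": [0,0,0]}
  ]
}}

```text
time: 30.8
tool_pos: [0.5472, 0.2677, 0.1136]
tool_rot: [-3.14, 0.001, -1.635]
contact_force: [-1.9, 0.7, -1.4]
opening: 0.0436
```

Request:
{"op": "apply_moves", "data": {
  "motion": [
    {"offset": [0,0,4],"rotation": [0,0,0]},
    {"offset": [0,0,2],"rotation": [0,0,0]}
  ]
}}

```text
time: 30.97
tool_pos: [0.5472, 0.2679, 0.1124]
tool_rot: [-3.138, 0.002, -1.634]
contact_force: [-4.4, -2.3, 12.4]
opening: 0.0438
```

Request:
{"op": "apply_moves", "data": {
  "motion": [
    {"offset": [0,0,0],"rotation": [0,0,0]},
    {"offset": [0,0,0],"rotation": [0,0,0]},
    {"offset": [0,0,0],"rotation": [0,0,0]},
    {"offset": [0,0,0],"rotation": [0,0,0]},
    {"offset": [0,0,-15],"rotation": [0,0,0]},
    {"offset": [0,0,-30],"rotation": [0,0,0]},
    {"offset": [0,0,-35],"rotation": [0,0,0]},
    {"offset": [0,0,-35],"rotation": [0,0,0]},
    {"offset": [20,20,-10],"rotation": [0,0,0]},
    {"offset": [35,10,0],"rotation": [0,0,0]},
    {"offset": [35,10,0],"rotation": [0,0,0]},
    {"offset": [35,10,0],"rotation": [0,0,0]}
  ],
  "grip": 0.33
}}

```text
time: 31.97
tool_pos: [0.4899, 0.1482, 0.2392]
tool_rot: [-3.135, 0.003, -1.627]
contact_force: [0.9, -0.9, 0.7]
opening: 0.0619
```

```bash
python3 - <<'E'
from h import *
go(yaw=.61)
for n,cr in(('scene',(90,190,230,370)),('top',(150,270,80,200))):
    p=read_camera(n);overlay(p,[.5474,.2672],1.506,'o18_'+n,cr,5,zb=.035)
q=read_camera('scene')
overlay(q,[.42529,-.36287],-2.5275,'o18_b',(225,275,135,215),7)
print(silfit([q],(.4253,-.3629),-2.5275))
E
```

```text
t 31.97 pos [0.4899 0.1482 0.2392] rot [-3.135e+00  3.000e-03 -1.627e+00] open 0.0619 F [ 0.9 -0.9  0.7] q6 -2.94
rotvec [-0.007  -0.0051 -2.2367] rows 18.639107246576547
(array([ 0.4243283 , -0.36247366]), np.float64(-2.559199649257495), np.float64(19.694444444444446))
```

View pics/o18_scene.png

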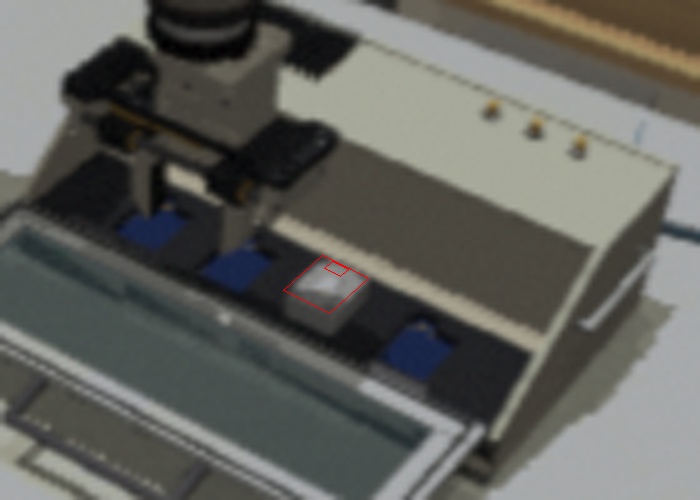

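View pics/o18_top.png

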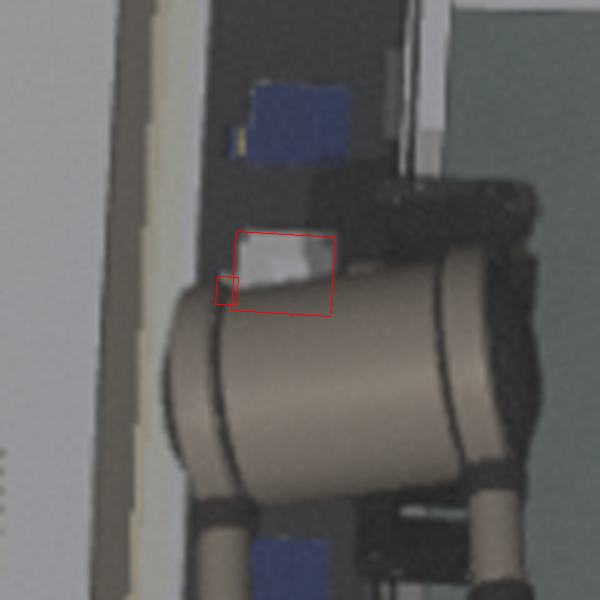

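View pics/o18_b.png

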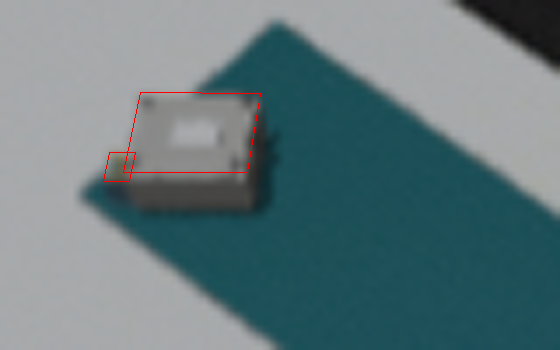

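Request:
{"op": "apply_moves", "data": {
  "motion": [
    {"offset": [0,0,0],"rotation": [-0.006,0,0.113]},
    {"offset": [0,0,0],"rotation": [0,0,0.113]},
    {"offset": [0,0,0],"rotation": [0,0,0.113]},
    {"offset": [0,0,0],"rotation": [0,0,0.113]},
    {"offset": [0,0,0],"rotation": [0,0,0.113]},
    {"offset": [0,0,0],"rotation": [0,0,0.113]},
    {"offset": [0,0,0],"rotation": [0,0,0.113]},
    {"offset": [0,0,0],"rotation": [0,0,0.113]},
    {"offset": [13,-15,0],"rotation": [0,0,0]},
    {"offset": [26,-29,0],"rotation": [0,0,0]},
    {"offset": [26,-29,0],"rotation": [0,0,0]},
    {"offset": [26,-29,0],"rotation": [0,0,0]}
  ]
}}

```text
time: 33.12
tool_pos: [0.4745, 0.0237, 0.2343]
tool_rot: [3.134, 0.007, -2.567]
contact_force: [1.0, -0.0, -0.5]
opening: 0.0613
```

```bash
python3 - <<'E'
from h import *
go([.425,-.3627,.2],[.425,-.3627,.083],yaw=-2.535)
E
```

```text
t 33.12 pos [0.4745 0.0237 0.2343] rot [ 3.134  0.007 -2.567] open 0.0613 F [ 1.  -0.  -0.5] q6 -2.27
leg [ 251.8 -297.7   30.4] min rows 10 per row [ 25.2 -29.8   3. ]
leg [  0.9  -0.8 117. ] min rows 3 per row [ 0.3 -0.3 39. ]
rotvec [ 0.007   0.0074 -0.032 ] rows 0.2799435093258559
```

Request:
{"op": "apply_moves", "data": {
  "motion": [
    {"offset": [25,-30,3],"rotation": [0,0,0]},
    {"offset": [25,-30,3],"rotation": [0,0,0]},
    {"offset": [25,-30,3],"rotation": [0,0,0]},
    {"offset": [25,-30,3],"rotation": [0,0,0]},
    {"offset": [25,-30,3],"rotation": [0,0,0]},
    {"offset": [25,-30,3],"rotation": [0,0,0]},
    {"offset": [25,-30,3],"rotation": [0,0,0]},
    {"offset": [25,-30,3],"rotation": [0,0,0]},
    {"offset": [25,-30,3],"rotation": [0,0,0]},
    {"offset": [10,-12,3],"rotation": [0,0,0]},
    {"offset": [0,0,0],"rotation": [0,0,-0.03]}
  ]
}}

```text
time: 34.03
tool_pos: [0.4367, -0.3604, 0.1955]
tool_rot: [3.14, 0.013, -2.532]
contact_force: [-1.2, -0.4, 0.6]
opening: 0.0614
```

```bash
python3 - <<'E'
from h import *
go([.425,-.3627,.13],[.425,-.3627,.083],yaw=-2.535)
q=snap('scene','s19',(200,310,130,330),4)
print(tip_of('new_a_c',q))
E
```

```text
t 34.03 pos [ 0.4367 -0.3604  0.1955] rot [ 3.14   0.013 -2.532] open 0.0614 F [-1.2 -0.4  0.6] q6 -3.02
leg [11.8  4.7 65.4] min rows 2 per row [ 5.9  2.3 32.7]
leg [ 0.6 -0.1 47. ] min rows 2 per row [ 0.3 -0.  23.5]
rotvec [0.0016 0.0127 0.0026] rows 0.10895696737393538
[{'location': [0.5504, 0.2678, 0.0525], 'score': 0.75}, {'location': [0.6364, 0.2612, 0.0388], 'score': 0.3}]
```

View pics/s19.png

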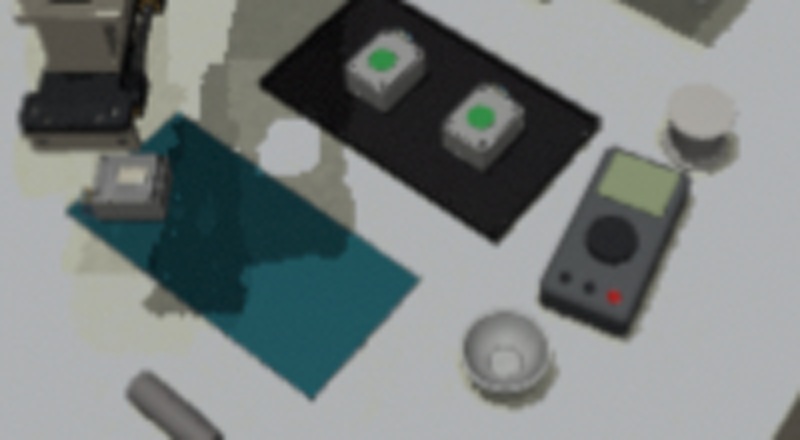

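Request:
{"op": "apply_moves", "data": {
  "motion": [
    {"offset": [0,0,0],"rotation": [0,0.01,0.12]},
    {"offset": [0,0,0],"rotation": [0,0,0.12]},
    {"offset": [0,0,0],"rotation": [0,0,0.12]},
    {"offset": [0,0,0],"rotation": [0,0,0.12]},
    {"offset": [0,0,0],"rotation": [0,0,0.12]},
    {"offset": [0,0,0],"rotation": [0,0,0.12]},
    {"offset": [0,0,0],"rotation": [0,0,0.12]},
    {"offset": [0,0,0],"rotation": [0,0,0.12]},
    {"offset": [0,0,0],"rotation": [0,0,0.12]},
    {"offset": [0,0,0],"rotation": [0,0,0.12]},
    {"offset": [0,0,0],"rotation": [0,0,0.12]},
    {"offset": [0,0,0],"rotation": [0,0,0.12]}
  ]
}}

```text
time: 35.13
tool_pos: [0.448, -0.3398, 0.1951]
tool_rot: [3.134, -0.008, 2.258]
contact_force: [0.1, 0.3, -0.0]
opening: 0.0614
```

Request:
{"op": "apply_moves", "data": {
  "motion": [
    {"offset": [0,0,0],"rotation": [0,0,0.12]},
    {"offset": [0,0,0],"rotation": [0,0,0.12]},
    {"offset": [0,0,0],"rotation": [0,0,0.12]},
    {"offset": [0,0,0],"rotation": [0,0,0.12]},
    {"offset": [0,0,0],"rotation": [0,0,0.12]},
    {"offset": [0,0,0],"rotation": [0,0,0.12]},
    {"offset": [0,0,0],"rotation": [0,0,0.12]},
    {"offset": [0,0,0],"rotation": [0,0,0.12]},
    {"offset": [0,0,0],"rotation": [0,0,0.12]},
    {"offset": [0,0,0],"rotation": [0,0,0.12]},
    {"offset": [0,0,0],"rotation": [0,0,0.12]},
    {"offset": [0,0,0],"rotation": [0,0,0.12]}
  ]
}}

```text
time: 36.13
tool_pos: [0.4592, -0.3191, 0.1956]
tool_rot: [-3.13, -0.013, 0.758]
contact_force: [-0.1, -0.9, 0.2]
opening: 0.0617
```

```bash
python3 - <<'E'
from h import *
go([.425,-.3627,.13],[.425,-.3627,.083],yaw=.607)
E
```

```text
t 36.13 pos [ 0.4592 -0.3191  0.1956] rot [-3.13  -0.013  0.758] open 0.0617 F [-0.1 -0.9  0.2] q6 0.05
leg [-55.6   8.9  64.8] min rows 3 per row [-18.5   3.   21.6]
leg [-0.6  0.5 47. ] min rows 2 per row [-0.3  0.3 23.5]
rotvec [-0.0125 -0.0124  0.1511] rows 1.267694409815271
```

Request:
{"op": "apply_moves", "data": {
  "motion": [
    {"offset": [0,0,0],"rotation": [-0.006,-0.006,0.075]},
    {"offset": [0,0,0],"rotation": [-0.006,-0.006,0.075]},
    {"offset": [0,0,0],"rotation": [0,0,0]}
  ]
}}

```text
time: 36.38
tool_pos: [0.4618, -0.3141, 0.1957]
tool_rot: [-3.141, -0.001, 0.598]
contact_force: [0.4, 0.1, 0.0]
opening: 0.0616
```

```bash
python3 - <<'E'
from h import *
go([.425,-.3627,.13],[.425,-.3627,.083],yaw=.607)
E
```

```text
t 36.38 pos [ 0.4618 -0.3141  0.1957] rot [-3.141e+00 -1.000e-03  5.980e-01] open 0.0616 F [0.4 0.1 0. ] q6 0.24
leg [-57.8  19.5  65.6] min rows 3 per row [-19.3   6.5  21.9]
leg [-0.1  0.  47. ] min rows 2 per row [-0.   0.  23.5]
rotvec [-0.001  -0.0011 -0.0091] rows 0.07700385146026718
```

Request:
{"op": "apply_moves", "data": {
  "motion": [
    {"offset": [-19,6,5],"rotation": [0,0,-0.009]},
    {"offset": [-19,6,15],"rotation": [0,0,0]},
    {"offset": [-19,6,15],"rotation": [0,0,0]},
    {"offset": [0,0,20],"rotation": [0,0,0]},
    {"offset": [0,0,5],"rotation": [0,0,0]},
    {"offset": [0,0,0],"rotation": [0,0,0]}
  ]
}}

```text
time: 36.88
tool_pos: [0.4295, -0.3566, 0.1356]
tool_rot: [3.14, -0.005, 0.629]
contact_force: [0.2, -0.2, 0.3]
opening: 0.0616
```

```bash
python3 - <<'E'
from h import *
go([.425,-.3627,.13],[.425,-.3627,.083],yaw=.607)
q=snap('scene','s20',(200,310,100,300),4)
E
```

```text
t 36.88 pos [ 0.4295 -0.3566  0.1356] rot [ 3.14  -0.005  0.629] open 0.0616 F [ 0.2 -0.2  0.3] q6 0.11
leg [-7.3  2.3  5.6] min rows 1 per row [-7.3  2.3  5.6]
leg [-0.2 -0.1 47. ] min rows 2 per row [-0.1 -0.  23.5]
rotvec [ 0.0018 -0.0046  0.0221] rows 0.18846978263797992
```

View pics/s20.png

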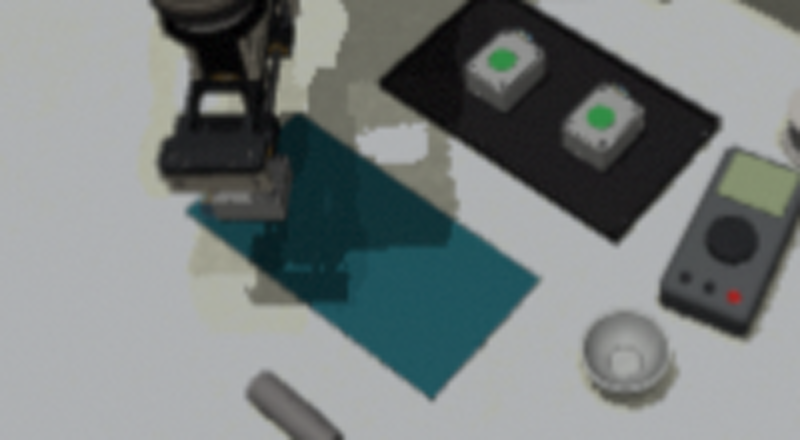

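Request:
{"op": "apply_moves", "data": {
  "motion": [
    {"offset": [-7,2,5],"rotation": [0,-0.004,0.022]},
    {"offset": [0,0,15],"rotation": [0,0,0]},
    {"offset": [0,0,10],"rotation": [0,0,0]},
    {"offset": [0,0,0],"rotation": [0,0,0]}
  ]
}}

```text
time: 37.27
tool_pos: [0.4276, -0.3625, 0.1083]
tool_rot: [3.133, -0.001, 0.609]
contact_force: [-0.8, 1.6, -0.0]
opening: 0.0615
```

```bash
python3 - <<'E'
from h import *
go([.425,-.3627,.083],yaw=.607)
E
```

```text
t 37.27 pos [ 0.4276 -0.3625  0.1083] rot [ 3.133e+00 -1.000e-03  6.090e-01] open 0.0615 F [-0.8  1.6 -0. ] q6 0.12
leg [-2.3 -1.5 25.2] min rows 1 per row [-2.3 -1.5 25.2]
rotvec [ 0.0083 -0.0011  0.0017] rows 0.07085672900112815
```

Request:
{"op": "apply_moves", "data": {
  "motion": [
    {"offset": [-2,-1,10],"rotation": [0.008,0,0]},
    {"offset": [0,0,10],"rotation": [0,0,0]},
    {"offset": [0,0,5],"rotation": [0,0,0]},
    {"offset": [0,0,0],"rotation": [0,0,0]}
  ]
}}

```text
time: 37.6
tool_pos: [0.4261, -0.3633, 0.0824]
tool_rot: [3.14, -0.001, 0.609]
contact_force: [0.3, 0.4, 0.1]
opening: 0.0611
```

```bash
python3 - <<'E'
from h import *
go([.425,-.3627,.083],yaw=.607)
E
```

```text
t 37.6 pos [ 0.4261 -0.3633  0.0824] rot [ 3.14e+00 -1.00e-03  6.09e-01] open 0.0611 F [0.3 0.4 0.1] q6 0.12
leg [-0.5 -1.1 -0.6] min rows 1 per row [-0.5 -1.1 -0.6]
rotvec [ 0.0017 -0.0012  0.0022] rows 0.025586909377027102
```

Request:
{"op": "apply_moves", "data": {
  "motion": [
    {"offset": [0,-1,0],"rotation": [0,0,0]},
    {"offset": [0,0,0],"rotation": [0,0,0]},
    {"offset": [0,0,0],"rotation": [0,0,0]},
    {"offset": [0,0,0],"rotation": [0,0,0]},
    {"offset": [0,0,0],"rotation": [0,0,0]},
    {"offset": [0,0,0],"rotation": [0,0,0]}
  ],
  "grip": 1.0,
  "grip_force": 30
}}

```text
time: 38.1
tool_pos: [0.4255, -0.3624, 0.0826]
tool_rot: [3.14, -0.001, 0.609]
contact_force: [-0.6, -0.5, -1.8]
opening: 0.0436
```

Request:
{"op": "apply_moves", "data": {
  "motion": [
    {"offset": [0,0,-10],"rotation": [0,0,0]},
    {"offset": [0,0,-30],"rotation": [0,0,0]},
    {"offset": [0,0,-35],"rotation": [0,0,0]},
    {"offset": [0,0,-35],"rotation": [0,0,0]},
    {"offset": [0,0,-30],"rotation": [0,0,0]}
  ]
}}

```text
time: 38.52
tool_pos: [0.4226, -0.3596, 0.2227]
tool_rot: [-3.126, 0.001, 0.609]
contact_force: [-0.2, -0.5, -1.8]
opening: 0.0436
```

```bash
python3 - <<'E'
from h import *
go([.50,-.1,.25],[.47,.19,.25])
q=snap('scene','s21',(200,310,100,300),4)
E
```

```text
t 38.52 pos [ 0.4226 -0.3596  0.2227] rot [-3.126e+00  1.000e-03  6.090e-01] open 0.0436 F [-0.2 -0.5 -1.8] q6 0.12
leg [ 211.9 -169.   -24.9] min rows 7 per row [ 30.3 -24.1  -3.6]
leg [ 141.3 -255.     3.8] min rows 8 per row [ 17.7 -31.9   0.5]
```

View pics/s21.png

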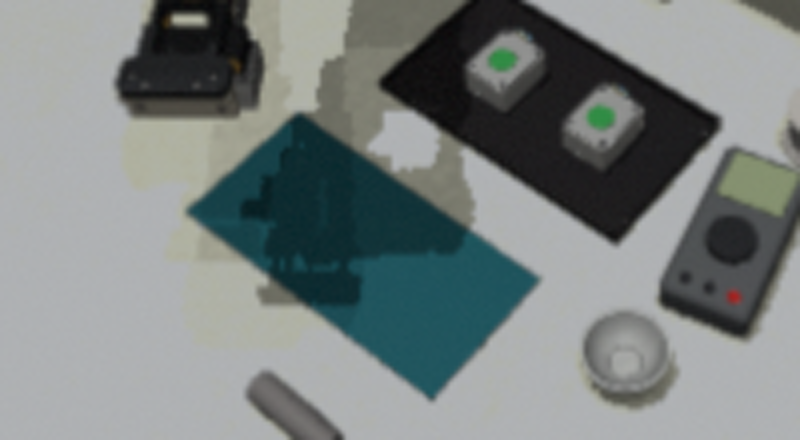

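Request:
{"op": "apply_moves", "data": {
  "motion": [
    {"offset": [15,-12,-4],"rotation": [-0.01,0,0]},
    {"offset": [30,-24,-4],"rotation": [-0.005,0,0]},
    {"offset": [30,-24,-4],"rotation": [0,0,0]},
    {"offset": [30,-24,-4],"rotation": [0,0,0]},
    {"offset": [30,-24,-4],"rotation": [0,0,0]},
    {"offset": [30,-24,-4],"rotation": [0,0,0]},
    {"offset": [30,-24,0],"rotation": [0,0,0]},
    {"offset": [18,-31,0],"rotation": [0,0,0]},
    {"offset": [18,-31,0],"rotation": [0,0,0]},
    {"offset": [18,-31,0],"rotation": [0,0,0]},
    {"offset": [18,-31,0],"rotation": [0,0,0]},
    {"offset": [18,-31,0],"rotation": [0,0,0]}
  ]
}}

```text
time: 39.57
tool_pos: [0.4843, 0.0666, 0.2603]
tool_rot: [3.107, -0.01, 0.596]
contact_force: [0.6, 0.8, -2.7]
opening: 0.0436
```

```bash
python3 - <<'E'
from h import *
go([.47,.19,.25])
E
```

```text
t 39.57 pos [0.4843 0.0666 0.2603] rot [ 3.107 -0.01   0.596] open 0.0436 F [ 0.6  0.8 -2.7] q6 0.98
leg [  57.3 -110.4    7. ] min rows 4 per row [ 14.3 -27.6   1.8]
```

Request:
{"op": "apply_moves", "data": {
  "motion": [
    {"offset": [14,-28,0],"rotation": [0.015,-0.003,0]},
    {"offset": [14,-28,0],"rotation": [0.01,-0.003,0]},
    {"offset": [14,-28,0],"rotation": [0,0,0]},
    {"offset": [14,-28,0],"rotation": [0,0,0]},
    {"offset": [0,0,0],"rotation": [0,0,-0.12]},
    {"offset": [0,0,0],"rotation": [0,0,-0.12]},
    {"offset": [0,0,0],"rotation": [0,0,-0.12]},
    {"offset": [0,0,0],"rotation": [0,0,-0.12]},
    {"offset": [0,0,0],"rotation": [0,0,-0.12]},
    {"offset": [0,0,0],"rotation": [0,0,-0.12]},
    {"offset": [0,0,0],"rotation": [0,0,-0.12]},
    {"offset": [0,0,0],"rotation": [0,0,-0.12]}
  ]
}}

```text
time: 40.57
tool_pos: [0.4609, 0.2065, 0.2655]
tool_rot: [3.127, 0.001, 1.595]
contact_force: [0.1, 0.1, -1.0]
opening: 0.0437
```

Request:
{"op": "apply_moves", "data": {
  "motion": [
    {"offset": [0,0,0],"rotation": [0,0,-0.12]},
    {"offset": [0,0,0],"rotation": [0,0,-0.12]},
    {"offset": [0,0,0],"rotation": [0,0,-0.12]},
    {"offset": [0,0,0],"rotation": [0,0,-0.12]},
    {"offset": [0,0,0],"rotation": [0,0,-0.12]},
    {"offset": [0,0,0],"rotation": [0,0,-0.12]},
    {"offset": [0,0,0],"rotation": [0,0,-0.12]},
    {"offset": [0,0,0],"rotation": [0,0,-0.12]},
    {"offset": [0,0,0],"rotation": [0,0,-0.12]},
    {"offset": [0,0,0],"rotation": [0,0,-0.12]},
    {"offset": [0,0,0],"rotation": [0,0,-0.12]},
    {"offset": [0,0,0],"rotation": [0,0,-0.12]}
  ]
}}

```text
time: 41.57
tool_pos: [0.4582, 0.206, 0.2722]
tool_rot: [3.14, 0.02, 3.095]
contact_force: [0.0, 0.3, -1.0]
opening: 0.0439
```

Request:
{"op": "apply_moves", "data": {
  "motion": [
    {"offset": [0,0,0],"rotation": [0,0,-0.12]},
    {"offset": [0,0,0],"rotation": [0,0,-0.12]},
    {"offset": [0,0,0],"rotation": [0,0,-0.12]},
    {"offset": [0,0,0],"rotation": [0,0,-0.12]},
    {"offset": [0,0,0],"rotation": [0,0,-0.12]},
    {"offset": [0,0,0],"rotation": [0,0,-0.12]},
    {"offset": [0,0,0],"rotation": [0,0,-0.12]},
    {"offset": [0,0,0],"rotation": [0,0,-0.12]},
    {"offset": [0,0,0],"rotation": [0,0,-0.12]},
    {"offset": [0,0,0],"rotation": [0,0,-0.12]},
    {"offset": [0,0,0],"rotation": [0,0,-0.12]},
    {"offset": [0,0,0],"rotation": [0,0,-0.12]}
  ]
}}

```text
time: 42.57
tool_pos: [0.4554, 0.2053, 0.2788]
tool_rot: [-3.117, 0.005, -1.689]
contact_force: [-0.5, -0.1, -2.0]
opening: 0.0438
```

```bash
python3 - <<'E'
from h import *
C=np.array([.5045,.270,0]);N=C+by*.043;print(N)
go([N[0],N[1],.17],yaw=1.506-np.pi)
q=snap('scene','s22',(60,220,200,400),4)
E
```

```text
[0.461586 0.272752 0.      ]
t 42.57 pos [0.4554 0.2053 0.2788] rot [-3.117  0.005 -1.689] open 0.0438 F [-0.5 -0.1 -2. ] q6 -2.75
leg [-67.1   4.4 109.1] min rows 4 per row [-16.8   1.1  27.3]
rotvec [-0.0246  0.0044 -0.053 ] rows 0.48832485508257384
```

View pics/s22.png

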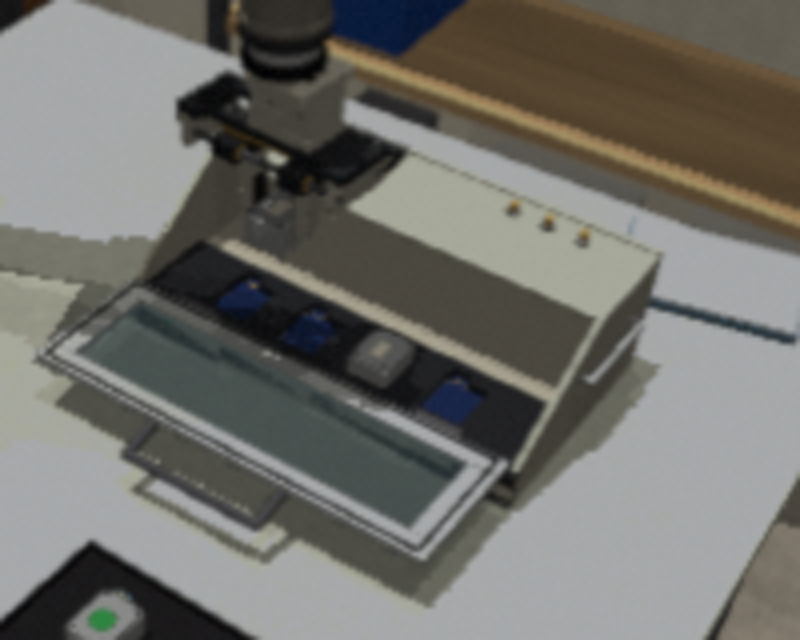

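Request:
{"op": "apply_moves", "data": {
  "motion": [
    {"offset": [0,0,0],"rotation": [-0.02,0,-0.053]},
    {"offset": [-16,0,20],"rotation": [0,0,0]},
    {"offset": [-17,0,25],"rotation": [0,0,0]},
    {"offset": [-17,0,25],"rotation": [0,0,0]},
    {"offset": [-16,0,25],"rotation": [0,0,0]},
    {"offset": [0,0,10],"rotation": [0,0,0]},
    {"offset": [0,0,0],"rotation": [0,0,0]}
  ]
}}

```text
time: 43.2
tool_pos: [0.4615, 0.2741, 0.1755]
tool_rot: [-3.128, 0.007, -1.647]
contact_force: [-0.5, -1.1, -1.9]
opening: 0.0434
```

```bash
python3 - <<'E'
from h import *
go([.4616,.2728,.132],yaw=1.506-np.pi)
E
```

```text
t 43.2 pos [0.4615 0.2741 0.1755] rot [-3.128  0.007 -1.647] open 0.0434 F [-0.5 -1.1 -1.9] q6 -2.67
leg [ 1.6  0.4 43.5] min rows 2 per row [ 0.8  0.2 21.7]
rotvec [-0.0136  0.0073 -0.0111] rows 0.15875124411889702
```

Request:
{"op": "apply_moves", "data": {
  "motion": [
    {"offset": [1,0,15],"rotation": [-0.013,0.007,-0.011]},
    {"offset": [1,0,18],"rotation": [0,0,0]},
    {"offset": [0,0,10],"rotation": [0,0,0]},
    {"offset": [0,0,0],"rotation": [0,0,0]},
    {"offset": [0,0,0],"rotation": [0,0,0]}
  ]
}}

```text
time: 43.62
tool_pos: [0.4628, 0.2725, 0.1349]
tool_rot: [-3.138, 0.002, -1.644]
contact_force: [0.4, 0.3, -2.3]
opening: 0.0436
```

```bash
python3 - <<'E'
from h import *
go([.4616,.2728,.1146],yaw=1.506-np.pi)
E
```

```text
t 43.62 pos [0.4628 0.2725 0.1349] rot [-3.138e+00  2.000e-03 -1.644e+00] open 0.0436 F [ 0.4  0.3 -2.3] q6 -2.68
leg [-0.2  1.3 20.3] min rows 1 per row [-0.2  1.3 20.3]
rotvec [-0.0039  0.0019 -0.0086] rows 0.08059117683746649
```

Request:
{"op": "apply_moves", "data": {
  "motion": [
    {"offset": [0,1,5],"rotation": [-0.004,0,-0.009]},
    {"offset": [0,0,3],"rotation": [0,0,0]},
    {"offset": [0,0,3],"rotation": [0,0,0]},
    {"offset": [0,0,0],"rotation": [0,0,0]}
  ]
}}

```text
time: 43.95
tool_pos: [0.4633, 0.2728, 0.1265]
tool_rot: [-3.137, 0.004, -1.636]
contact_force: [-0.1, -0.3, -1.6]
opening: 0.0438
```

```bash
python3 - <<'E'
from h import *
go([.4616,.2728,.1146],yaw=1.506-np.pi)
E
```

```text
t 43.95 pos [0.4633 0.2728 0.1265] rot [-3.137  0.004 -1.636] open 0.0438 F [-0.1 -0.3 -1.6] q6 -2.69
leg [ 0.2  1.7 11.9] min rows 1 per row [ 0.2  1.7 11.9]
rotvec [-0.0047  0.0045 -0.0007] rows 0.054435747076039
```

Request:
{"op": "apply_moves", "data": {
  "motion": [
    {"offset": [0,2,3],"rotation": [-0.005,0.004,0]},
    {"offset": [0,0,3],"rotation": [0,0,0]},
    {"offset": [0,0,3],"rotation": [0,0,0]},
    {"offset": [0,0,0],"rotation": [0,0,0]}
  ]
}}

```text
time: 44.28
tool_pos: [0.4616, 0.2717, 0.1207]
tool_rot: [-3.14, -0.002, -1.636]
contact_force: [0.4, 0.3, -1.5]
opening: 0.0437
```

```bash
python3 - <<'E'
from h import *
go([.4616,.2728,.1146],yaw=1.506-np.pi)
E
```

```text
t 44.28 pos [0.4616 0.2717 0.1207] rot [-3.140e+00 -2.000e-03 -1.636e+00] open 0.0437 F [ 0.4  0.3 -1.5] q6 -2.68
leg [-1.1  0.1  6.1] min rows 1 per row [-1.1  0.1  6.1]
rotvec [-0.0018 -0.0017 -0.0001] rows 0.020607137631352454
```

Bottom is now about 4 mm into the nest with no contact force.

Request:
{"op": "apply_moves", "data": {
  "motion": [
    {"offset": [-1,0,3],"rotation": [0,0,0]},
    {"offset": [0,0,3],"rotation": [0,0,0]},
    {"offset": [0,0,2],"rotation": [0,0,0]}
  ]
}}

```text
time: 44.53
tool_pos: [0.4617, 0.2712, 0.1169]
tool_rot: [-3.138, -0.004, -1.635]
contact_force: [-8.5, -3.5, 26.1]
opening: 0.0435
```

Request:
{"op": "apply_moves", "data": {
  "motion": [
    {"offset": [0,0,4],"rotation": [0,0,0]}
  ]
}}

```text
time: 44.62
tool_pos: [0.4617, 0.2713, 0.1165]
tool_rot: [-3.137, -0.004, -1.635]
contact_force: [-15.5, -6.7, 50.0]
opening: 0.0439
```

Request:
{"op": "apply_moves", "data": {
  "motion": [
    {"offset": [0,0,0],"rotation": [0,0,0]},
    {"offset": [0,0,0],"rotation": [0,0,0]},
    {"offset": [0,0,0],"rotation": [0,0,0]},
    {"offset": [0,0,0],"rotation": [0,0,0]},
    {"offset": [0,0,-15],"rotation": [0,0,0]},
    {"offset": [0,0,-30],"rotation": [0,0,0]},
    {"offset": [0,0,-35],"rotation": [0,0,0]},
    {"offset": [0,0,-35],"rotation": [0,0,0]},
    {"offset": [20,10,-10],"rotation": [0,0,0]},
    {"offset": [35,20,0],"rotation": [0,0,0]},
    {"offset": [35,20,0],"rotation": [0,0,0]}
  ],
  "grip": 0.33
}}

```text
time: 45.53
tool_pos: [0.4074, 0.1879, 0.245]
tool_rot: [-3.136, -0.003, -1.63]
contact_force: [-0.3, -1.2, 0.5]
opening: 0.0616
```

```bash
python3 - <<'E'
from h import *
go()
for n,cr in(('scene',(90,190,220,360)),('top',(150,270,80,200))):
    p=read_camera(n);overlay(p,[.4616,.2728],1.506,'o23_'+n,cr,5,zb=.035)
    im=p['img'][cr[0]:cr[1],cr[2]:cr[3],::-1];cv2.imwrite('pics/r23_'+n+'.png',cv2.resize(im,None,fx=5,fy=5,interpolation=cv2.INTER_CUBIC))
E
```

```text
t 45.53 pos [0.4074 0.1879 0.245 ] rot [-3.136e+00 -3.000e-03 -1.630e+00] open 0.0616 F [-0.3 -1.2  0.5] q6 -2.82
```

View pics/o23_scene.png

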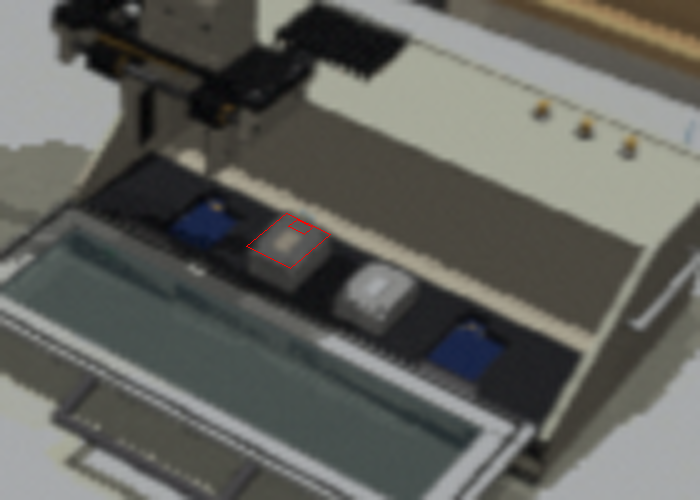

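View pics/r23_scene.png

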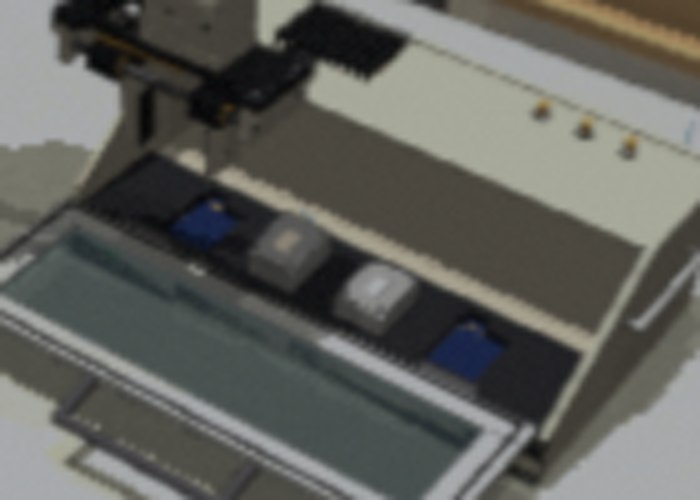

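View pics/o23_top.png

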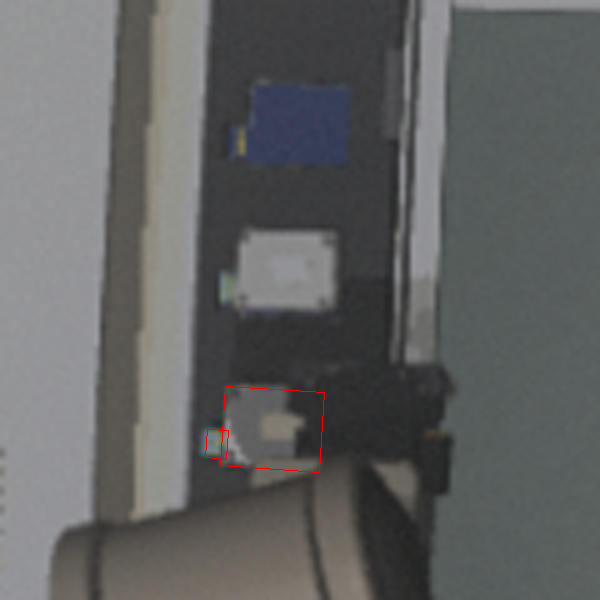

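Request:
{"op": "apply_moves", "data": {
  "motion": [
    {"offset": [-29,-16,0],"rotation": [0,0,0]},
    {"offset": [-29,-16,15],"rotation": [0,0,0]},
    {"offset": [-28,-16,25],"rotation": [0,0,0]},
    {"offset": [0,0,25],"rotation": [0,0,0]},
    {"offset": [0,0,22],"rotation": [0,0,0]},
    {"offset": [0,0,0],"rotation": [0,0,0]}
  ],
  "grip": 1.0
}}

```text
time: 46.13
tool_pos: [0.4622, 0.272, 0.1535]
tool_rot: [-3.135, -0.002, -1.639]
contact_force: [-0.9, -0.3, -0.1]
opening: 0.0258
```

```bash
python3 - <<'E'
from h import *
go([.4616,.2728,.134],yaw=1.506-np.pi)
E
```

```text
t 46.13 pos [0.4622 0.272  0.1535] rot [-3.135e+00 -2.000e-03 -1.639e+00] open 0.0258 F [-0.9 -0.3 -0.1] q6 -2.68
leg [-0.8  0.8 19.5] min rows 1 per row [-0.8  0.8 19.5]
rotvec [-0.0068 -0.0018 -0.003 ] rows 0.06374751506908388
```

Request:
{"op": "apply_moves", "data": {
  "motion": [
    {"offset": [0,0,0],"rotation": [0,0,0]},
    {"offset": [0,0,0],"rotation": [0,0,0]},
    {"offset": [0,0,0],"rotation": [0,0,0]},
    {"offset": [0,0,7],"rotation": [0,0,0]},
    {"offset": [0,0,6],"rotation": [0,0,0]},
    {"offset": [0,0,3],"rotation": [0,0,0]},
    {"offset": [0,0,0],"rotation": [0,0,0]}
  ]
}}

```text
time: 46.72
tool_pos: [0.4642, 0.2726, 0.14]
tool_rot: [-3.13, 0.001, -1.639]
contact_force: [0.2, 0.5, -0.2]
opening: 0.0005
```

Request:
{"op": "apply_moves", "data": {
  "motion": [
    {"offset": [0,0,3],"rotation": [0,0,0]},
    {"offset": [0,0,0],"rotation": [0,0,0]}
  ]
}}

```text
time: 46.88
tool_pos: [0.4649, 0.2728, 0.1392]
tool_rot: [-3.128, 0.002, -1.64]
contact_force: [-1.4, -0.9, 3.5]
opening: 0.0007
```

Request:
{"op": "apply_moves", "data": {
  "motion": [
    {"offset": [0,0,3],"rotation": [0,0,0]}
  ]
}}

```text
time: 46.97
tool_pos: [0.465, 0.2729, 0.1381]
tool_rot: [-3.126, 0.003, -1.64]
contact_force: [-9.8, -5.1, 32.1]
opening: 0.0005
```

Request:
{"op": "apply_moves", "data": {
  "motion": [
    {"offset": [0,0,-15],"rotation": [0,0,0]},
    {"offset": [0,0,-15],"rotation": [-0.012,-0.002,0]},
    {"offset": [0,-28,0],"rotation": [0,0,0]},
    {"offset": [0,-28,0],"rotation": [0,0,0]},
    {"offset": [0,-26,0],"rotation": [0,0,0]},
    {"offset": [0,0,15],"rotation": [0,0,0]},
    {"offset": [0,0,5],"rotation": [0,0,0]},
    {"offset": [0,0,0],"rotation": [0,0,0]}
  ]
}}

```text
time: 47.63
tool_pos: [0.5498, 0.2669, 0.1523]
tool_rot: [-3.134, 0.007, -1.639]
contact_force: [0.3, -0.2, 0.1]
opening: 0.0003
```

```bash
python3 - <<'E'
from h import *
go([.5474,.2672,.139],yaw=1.506-np.pi)
E
```

```text
t 47.63 pos [0.5498 0.2669 0.1523] rot [-3.134  0.007 -1.639] open 0.0003 F [ 0.3 -0.2  0.1] q6 -2.75
leg [-0.   2.5 13.3] min rows 1 per row [-0.   2.5 13.3]
rotvec [-0.0076  0.0068 -0.0034] rows 0.08977337334999404
```

Request:
{"op": "apply_moves", "data": {
  "motion": [
    {"offset": [0,2,6],"rotation": [-0.007,0.006,-0.003]},
    {"offset": [0,0,4],"rotation": [0,0,0]},
    {"offset": [0,0,0],"rotation": [0,0,0]}
  ]
}}

```text
time: 47.88
tool_pos: [0.5462, 0.2672, 0.1418]
tool_rot: [3.14, -0.0, -1.635]
contact_force: [-0.4, 0.1, -0.2]
opening: 0.0002
```

Request:
{"op": "apply_moves", "data": {
  "motion": [
    {"offset": [0,0,3],"rotation": [0,0,0]},
    {"offset": [0,0,0],"rotation": [0,0,0]}
  ]
}}

```text
time: 48.05
tool_pos: [0.5453, 0.2676, 0.1388]
tool_rot: [3.14, -0.0, -1.634]
contact_force: [-0.5, -0.2, -1.0]
opening: 0.0006
```

Request:
{"op": "apply_moves", "data": {
  "motion": [
    {"offset": [0,0,3],"rotation": [0,0,0]}
  ]
}}

```text
time: 48.13
tool_pos: [0.5455, 0.2679, 0.1364]
tool_rot: [3.141, 0.0, -1.634]
contact_force: [-0.3, 0.3, 0.2]
opening: 0.0003
```

Request:
{"op": "apply_moves", "data": {
  "motion": [
    {"offset": [0,0,2],"rotation": [0,0,0]},
    {"offset": [0,0,0],"rotation": [0,0,0]}
  ]
}}

```text
time: 48.3
tool_pos: [0.5451, 0.268, 0.134]
tool_rot: [3.14, -0.0, -1.634]
contact_force: [0.5, -0.7, -0.4]
opening: -0.0
```

Request:
{"op": "apply_moves", "data": {
  "motion": [
    {"offset": [0,0,3],"rotation": [0,0,0]}
  ]
}}

```text
time: 48.38
tool_pos: [0.5455, 0.2682, 0.1325]
tool_rot: [-3.141, 0.001, -1.633]
contact_force: [-11.2, -5.2, 41.7]
opening: 0.0004
```

Request:
{"op": "apply_moves", "data": {
  "motion": [
    {"offset": [0,0,-20],"rotation": [0,0,0]},
    {"offset": [0,0,-35],"rotation": [0,0,0]},
    {"offset": [0,0,-35],"rotation": [0,0,0]},
    {"offset": [35,0,-20],"rotation": [0,0,0]},
    {"offset": [40,0,0],"rotation": [0,0,0]},
    {"offset": [40,0,0],"rotation": [0,0,0]},
    {"offset": [40,0,0],"rotation": [0,0,0]},
    {"offset": [40,0,0],"rotation": [0,0,0]}
  ],
  "grip": 0.33
}}

```text
time: 49.05
tool_pos: [0.5337, 0.0745, 0.2485]
tool_rot: [-3.135, 0.002, -1.621]
contact_force: [0.7, 1.1, 0.1]
opening: 0.049
```

```bash
python3 - <<'E'
from h import *
go()
for n,cr in(('scene',(100,160,250,330)),('top',(190,260,100,170))):
    f=9 if n=='scene' else 8
    p=read_camera(n);overlay(p,[.4616,.2728],1.506,'o24_'+n,cr,f,zb=.035)
    im=p['img'][cr[0]:cr[1],cr[2]:cr[3],::-1];cv2.imwrite('pics/r24_'+n+'.png',cv2.resize(im,None,fx=f,fy=f,interpolation=cv2.INTER_CUBIC))
E
```

```text
t 49.05 pos [0.5337 0.0745 0.2485] rot [-3.135e+00  2.000e-03 -1.621e+00] open 0.049 F [0.7 1.1 0.1] q6 -3.1
```

View pics/o24_scene.png

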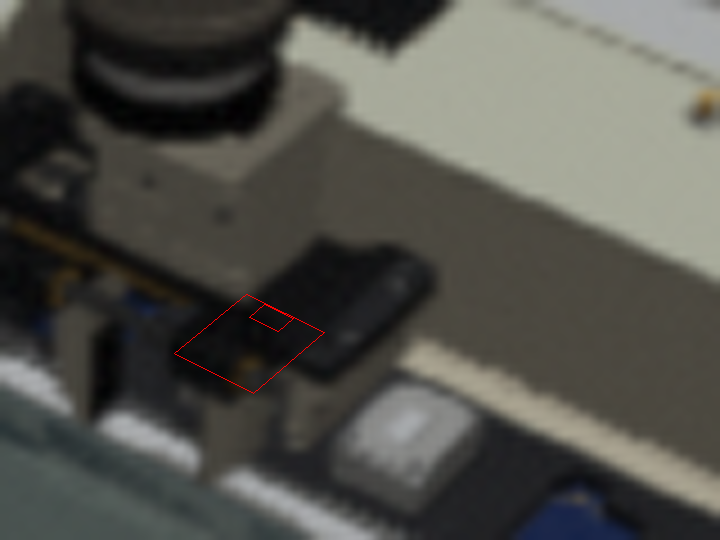

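View pics/r24_top.png

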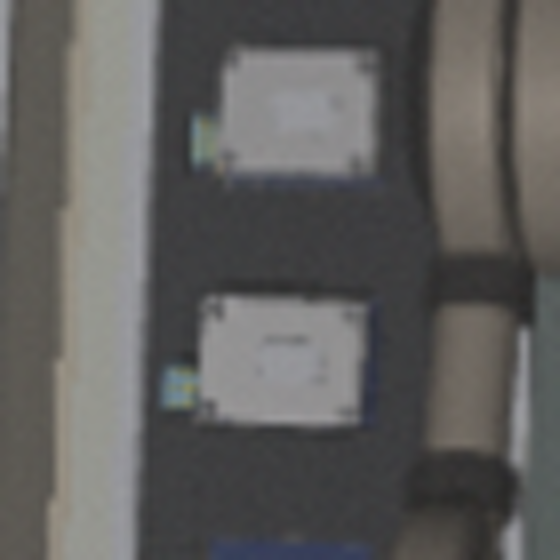

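View pics/o24_top.png

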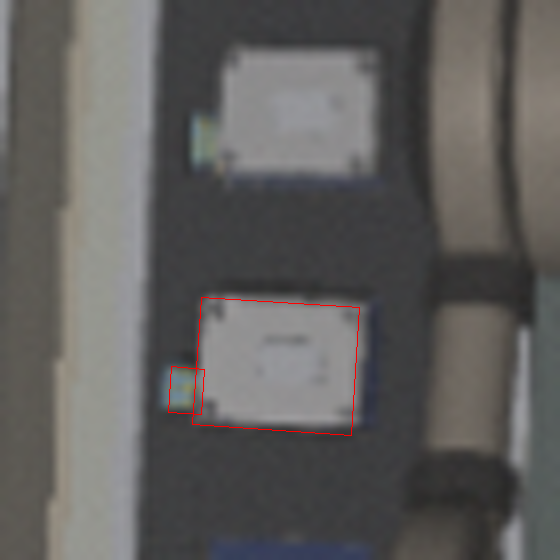

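Request:
{"op": "apply_moves", "data": {
  "motion": [
    {"offset": [0,0,0],"rotation": [0,0,0.12]},
    {"offset": [0,0,0],"rotation": [0,0,0.12]},
    {"offset": [0,0,0],"rotation": [0,0,0.12]},
    {"offset": [0,0,0],"rotation": [0,0,0.12]},
    {"offset": [0,0,0],"rotation": [0,0,0.12]},
    {"offset": [0,0,0],"rotation": [0,0,0.12]},
    {"offset": [0,0,0],"rotation": [0,0,0.12]},
    {"offset": [0,0,0],"rotation": [0,0,0.12]},
    {"offset": [0,0,0],"rotation": [0,0,0.12]},
    {"offset": [0,0,0],"rotation": [0,0,0.12]},
    {"offset": [0,0,0],"rotation": [0,0,0.12]},
    {"offset": [0,0,0],"rotation": [0,0,0.12]}
  ]
}}

```text
time: 50.15
tool_pos: [0.5348, 0.0757, 0.2482]
tool_rot: [3.138, 0.007, -3.125]
contact_force: [-0.7, -0.3, 0.2]
opening: 0.0611
```

Request:
{"op": "apply_moves", "data": {
  "motion": [
    {"offset": [0,0,0],"rotation": [0,0,0.12]},
    {"offset": [0,0,0],"rotation": [0,0,0.12]},
    {"offset": [0,0,0],"rotation": [0,0,0.12]},
    {"offset": [0,0,0],"rotation": [0,0,0.12]},
    {"offset": [0,0,0],"rotation": [0,0,0.12]},
    {"offset": [0,0,0],"rotation": [0,0,0.12]},
    {"offset": [0,0,0],"rotation": [0,0,0.12]},
    {"offset": [0,0,0],"rotation": [0,0,0.12]},
    {"offset": [0,0,0],"rotation": [0,0,0.12]},
    {"offset": [0,0,0],"rotation": [0,0,0.12]},
    {"offset": [0,0,0],"rotation": [0,0,0.12]},
    {"offset": [0,0,0],"rotation": [0,0,0.12]}
  ]
}}

```text
time: 51.15
tool_pos: [0.5353, 0.086, 0.2472]
tool_rot: [3.133, -0.006, 1.658]
contact_force: [-0.1, -0.5, 0.3]
opening: 0.0616
```

```bash
python3 - <<'E'
from h import *
go(yaw=1.506)
R=st()[1];print((R.inv().apply([0,-.09,0])*1000))
E
```

```text
t 51.15 pos [0.5353 0.086  0.2472] rot [ 3.133 -0.006  1.658] open 0.0616 F [-0.1 -0.5  0.3] q6 -0.08
rotvec [ 0.0078 -0.0069  0.1521] rows 1.2706377954432637
[-89.65507454  -7.8466972   -0.63004151]
```

Request:
{"op": "apply_moves", "data": {
  "motion": [
    {"offset": [-25,0,0],"rotation": [0.004,-0.003,0.075]},
    {"offset": [-35,0,0],"rotation": [0.004,-0.003,0.075]},
    {"offset": [-35,0,0],"rotation": [0,0,0]},
    {"offset": [-20,0,0],"rotation": [0,0,0]}
  ]
}}

```text
time: 51.48
tool_pos: [0.5346, -0.0245, 0.2464]
tool_rot: [3.141, -0.003, 1.503]
contact_force: [-0.5, 0.0, 0.4]
opening: 0.0615
```

```bash
python3 - <<'E'
from h import *
go()
C=np.array([.503,.270,0])
for n,cr in(('scene',(100,165,250,330)),('top',(190,260,100,170))):
    f=9 if n=='scene' else 8
    p=read_camera(n)
    im=p['img'][cr[0]:cr[1],cr[2]:cr[3],::-1];im=cv2.resize(im,None,fx=f,fy=f,interpolation=cv2.INTER_CUBIC)
    cv2.imwrite('pics/r25_'+n+'.png',im)
    for k in range(4):
      N=C+by*.086*(k-1.5)
      for z,col in((.045,(0,255,255)),(.035,(255,255,0))):
        cs=[N+bx*sx*.030+by*sy*.024+[0,0,z] for sx,sy in((1,1),(1,-1),(-1,-1),(-1,1))]
        cv2.polylines(im,[((proj(p,cs)-[cr[2],cr[0]]+.5)*f).astype(np.int32)],True,col,1)
    cv2.imwrite('pics/o25_'+n+'.png',im)
E
```

```text
t 51.48 pos [ 0.5346 -0.0245  0.2464] rot [ 3.141e+00 -3.000e-03  1.503e+00] open 0.0615 F [-0.5  0.   0.4] q6 -0.12
```

View pics/r25_scene.png

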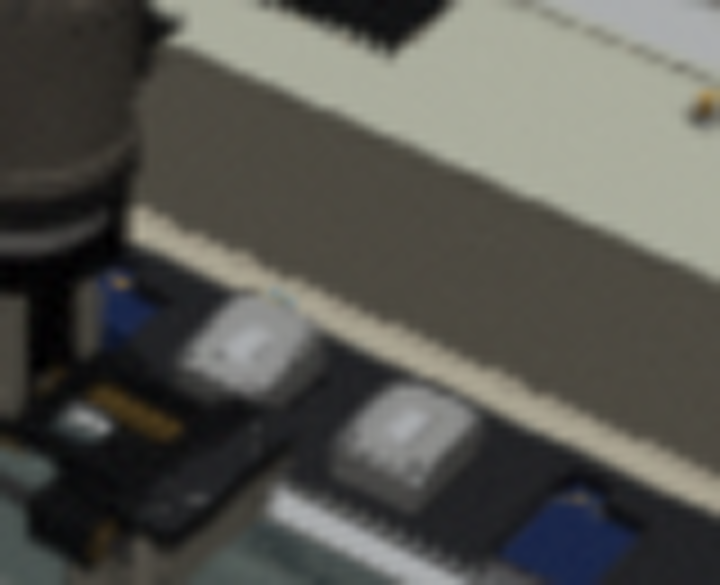

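View pics/o25_top.png

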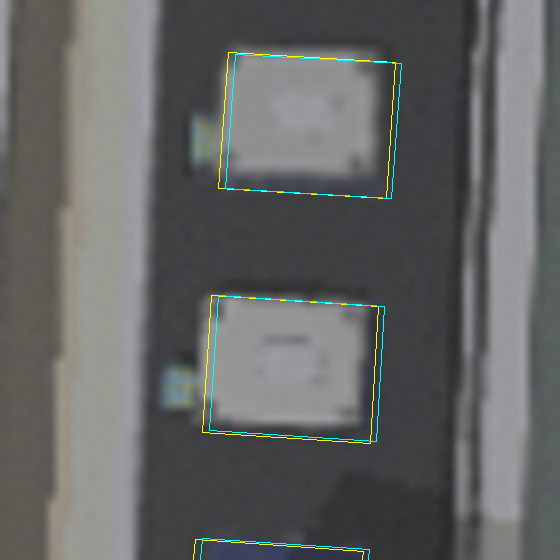

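View pics/o25_scene.png

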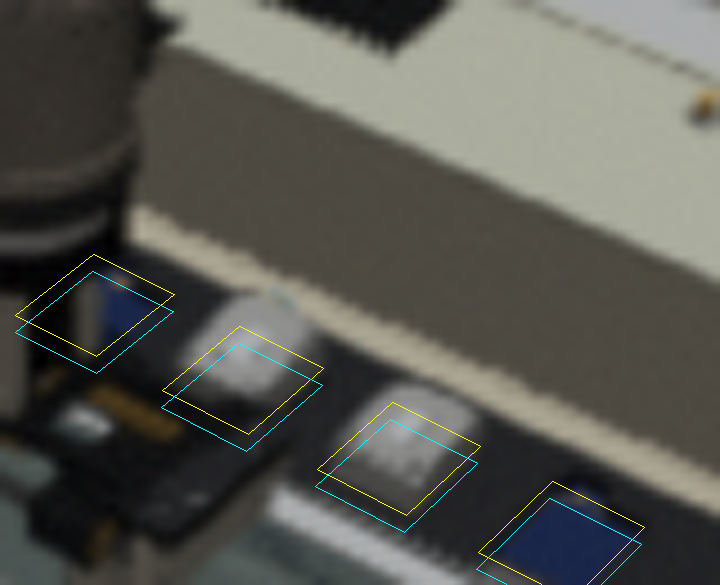

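```bash
cat >>h.py <<'E'
def TT(deg): return Ro.from_euler('z',1.506)*Ro.from_euler('y',-np.deg2rad(deg))*Ro.from_euler('x',np.pi)
E
python3 - <<'E'
from h import *
T=TT(8);g=np.array([.461,.2728,.0745]);t=g-T.apply([0,0,.047]);print(t)
gor(T,t+[0,-.05,.1],t+[0,0,.06],t)
E
```

```text
[0.46057645 0.26627259 0.1210426 ]
rotvec to T [ 0.0008  0.1363 -0.0053]
t 51.58 pos [ 0.5347 -0.0249  0.2465] rot [ 3.141e+00 -3.000e-03  1.501e+00] open 0.0615 F [-0.3 -0.3 -0.1] q6 -0.12
leg [235.3 -90.9  26.2] min rows 7 per row [ 33.6 -13.    3.7]
leg [49.7 -3.5 40.2] min rows 2 per row [24.9 -1.8 20.1]
leg [-0.2 -0.  60. ] min rows 2 per row [-0.1 -0.  30. ]
```

Request:
{"op": "apply_moves", "data": {
  "motion": [
    {"offset": [34,-13,0],"rotation": [0,0,0]},
    {"offset": [34,-13,0],"rotation": [0,0,0]},
    {"offset": [34,-13,0],"rotation": [0,0,0]},
    {"offset": [34,-13,5],"rotation": [0,0,0]},
    {"offset": [34,-13,5],"rotation": [0,0,0]},
    {"offset": [34,-13,8],"rotation": [0,0,0]},
    {"offset": [34,-13,8],"rotation": [0,0,0]},
    {"offset": [20,-2,10],"rotation": [0,0.07,-0.003]},
    {"offset": [0,0,0],"rotation": [0,0.066,-0.003]},
    {"offset": [0,0,0],"rotation": [0,0,0]}
  ]
}}

```text
time: 52.42
tool_pos: [0.4549, 0.2625, 0.2102]
tool_rot: [3.137, -0.15, 1.509]
contact_force: [-0.3, -0.2, -0.2]
opening: 0.0611
```

```bash
python3 - <<'E'
from h import *
t=np.array([.4606,.2663,.121]);gor(TT(8),t+[0,0,.03],t)
E
```

```text
rotvec to T [ 0.0039 -0.0106  0.0032]
t 52.42 pos [0.4549 0.2625 0.2102] rot [ 3.137 -0.15   1.509] open 0.0611 F [-0.3 -0.2 -0.2] q6 0.28
leg [-4.7  5.2 59.2] min rows 2 per row [-2.4  2.6 29.6]
leg [-4.5 -0.1 29.7] min rows 1 per row [-4.5 -0.1 29.7]
```

Request:
{"op": "apply_moves", "data": {
  "motion": [
    {"offset": [-2,3,20],"rotation": [0.004,-0.01,0.003]},
    {"offset": [-2,3,25],"rotation": [0,0,0]},
    {"offset": [-2,0,14],"rotation": [0,0,0]},
    {"offset": [0,0,0],"rotation": [0,0,0]}
  ]
}}

```text
time: 52.75
tool_pos: [0.4609, 0.268, 0.151]
tool_rot: [3.138, -0.137, 1.508]
contact_force: [-0.9, -0.5, 0.0]
opening: 0.0615
```

```bash
python3 - <<'E'
from h import *
t=np.array([.4606,.2663,.121]);gor(TT(8),t)
E
```

```text
rotvec to T [0.003  0.003  0.0021]
t 52.75 pos [0.4609 0.268  0.151 ] rot [ 3.138 -0.137  1.508] open 0.0615 F [-0.9 -0.5  0. ] q6 0.28
leg [-5.8 -0.3 29.5] min rows 1 per row [-5.8 -0.3 29.5]
```

Request:
{"op": "apply_moves", "data": {
  "motion": [
    {"offset": [-2,0,10],"rotation": [0,0,0]},
    {"offset": [-2,0,10],"rotation": [0,0,0]},
    {"offset": [-1,0,8],"rotation": [0,0,0]},
    {"offset": [0,0,0],"rotation": [0,0,0]}
  ]
}}

```text
time: 53.08
tool_pos: [0.4615, 0.2679, 0.122]
tool_rot: [3.136, -0.135, 1.509]
contact_force: [-1.0, -0.0, 0.4]
opening: 0.0617
```

```bash
python3 - <<'E'
from h import *
t=np.array([.4606,.2663,.121]);gor(TT(8),t)
snap('scene','s26',(100,165,230,310),9)
E
```

```text
rotvec to T [0.0049 0.0042 0.0026]
t 53.08 pos [0.4615 0.2679 0.122 ] rot [ 3.136 -0.135  1.509] open 0.0617 F [-1.  -0.   0.4] q6 0.27
leg [-1.8 -0.8  0.8] min rows 1 per row [-1.8 -0.8  0.8]
```

View pics/s26.png

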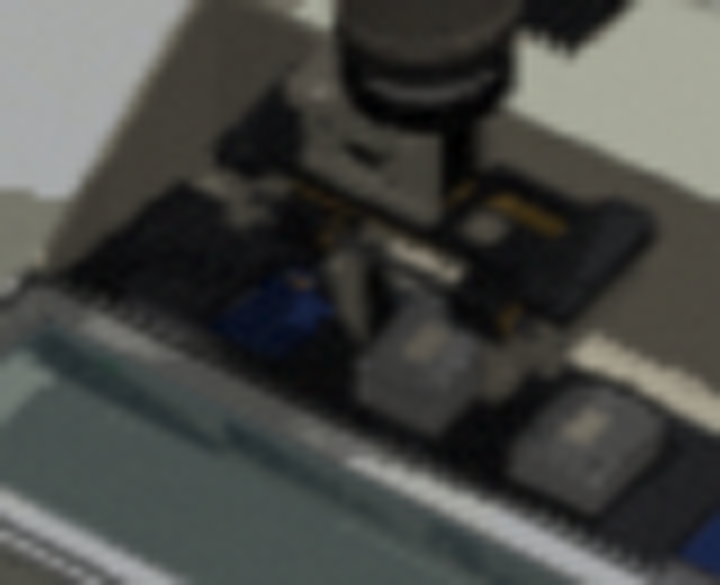

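Request:
{"op": "apply_moves", "data": {
  "motion": [
    {"offset": [-1,0,0],"rotation": [0,0,0]},
    {"offset": [0,0,0],"rotation": [0,0,0]},
    {"offset": [0,0,0],"rotation": [0,0,0]},
    {"offset": [0,0,0],"rotation": [0,0,0]},
    {"offset": [0,0,0],"rotation": [0,0,0]},
    {"offset": [0,0,0],"rotation": [0,0,0]}
  ],
  "grip": 1.0,
  "grip_force": 30
}}

```text
time: 53.63
tool_pos: [0.4615, 0.2667, 0.124]
tool_rot: [3.135, -0.136, 1.508]
contact_force: [-0.6, -0.8, -1.9]
opening: 0.0437
```

Request:
{"op": "apply_moves", "data": {
  "motion": [
    {"offset": [1,0,-8],"rotation": [0,0,0]},
    {"offset": [2,0,-14],"rotation": [0,0,0]},
    {"offset": [2,0,-14],"rotation": [0,0,0]},
    {"offset": [0,0,0],"rotation": [0,0,0]}
  ]
}}

```text
time: 53.97
tool_pos: [0.4619, 0.2667, 0.1626]
tool_rot: [3.135, -0.136, 1.508]
contact_force: [-0.1, 0.7, -0.7]
opening: 0.0438
```

```bash
python3 - <<'E'
from h import *
gor(TT(0))
snap('scene','s27',(100,165,230,310),9)
E
```

```text
rotvec to T [ 0.0068 -0.1358  0.0012]
t 53.97 pos [0.4619 0.2667 0.1626] rot [ 3.135 -0.136  1.508] open 0.0438 F [-0.1  0.7 -0.7] q6 0.29
```

View pics/s27.png

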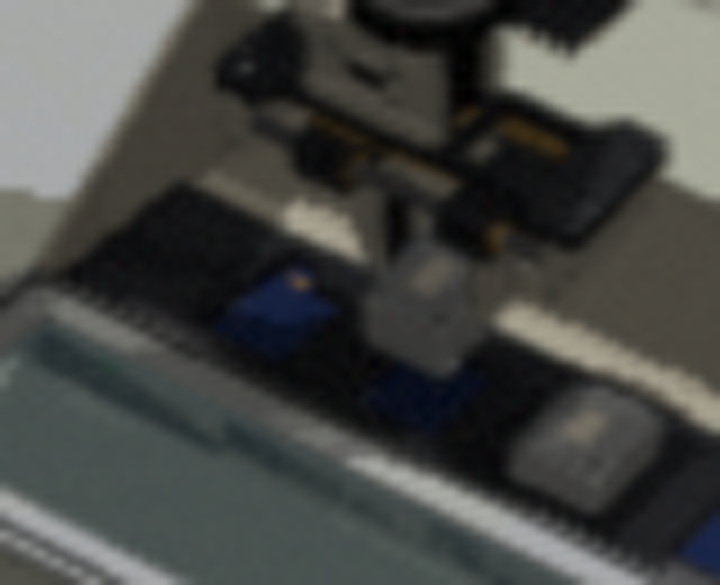

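Request:
{"op": "apply_moves", "data": {
  "motion": [
    {"offset": [3,0,0],"rotation": [0.004,-0.068,0]},
    {"offset": [3,0,0],"rotation": [0.003,-0.068,0]},
    {"offset": [0,0,0],"rotation": [0,0,0]},
    {"offset": [0,0,0],"rotation": [0,0,0]}
  ]
}}

```text
time: 54.35
tool_pos: [0.4619, 0.2718, 0.1611]
tool_rot: [-3.141, 0.005, 1.506]
contact_force: [-0.1, -0.8, -1.8]
opening: 0.0434
```

```bash
python3 - <<'E'
from h import *
gor(TT(0))
s,_=st();tp=s['tool_pos'];p=read_camera('scene');cr=(100,165,230,310)
# candidate overlay: module centre at dx along bx from TCP, case z given bottom
for i,(dx,zb) in enumerate(((0,tp[2]-.084),(.004,tp[2]-.084))):
    c=tp+bx*dx
    overlay(p,c[:2],1.506,f'o28_{i}',cr,9,zb=zb)
overlay(p,[.5465,.2675],1.506,'o28_A',cr,9,zb=.035)
E
```

```text
rotvec to T [-0.0008  0.0046  0.0001]
t 54.35 pos [0.4619 0.2718 0.1611] rot [-3.141  0.005  1.506] open 0.0434 F [-0.1 -0.8 -1.8] q6 0.46
```

View pics/o28_0.png

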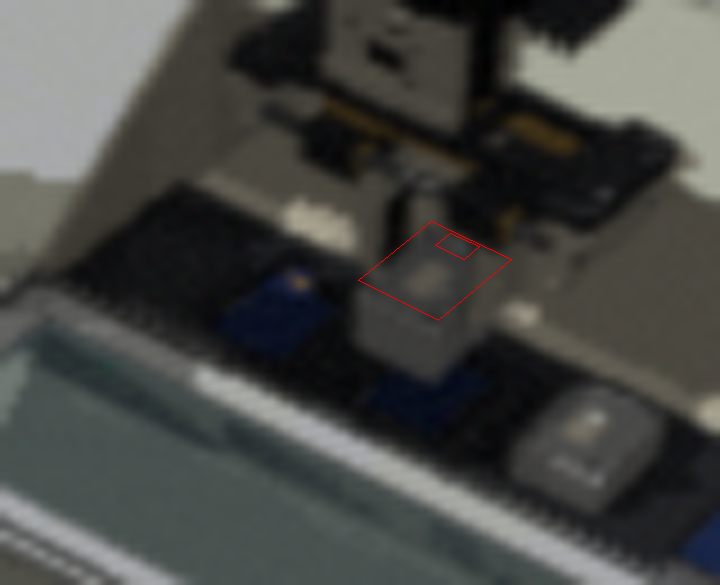

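View pics/o28_A.png

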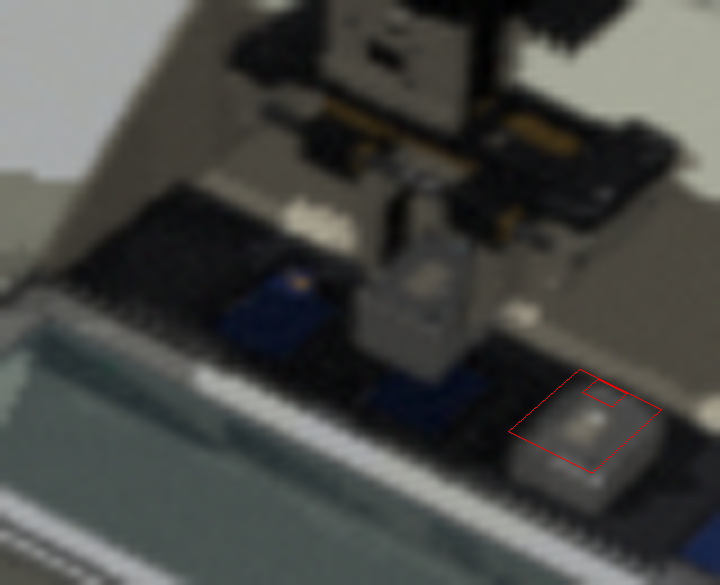

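```bash
python3 - <<'E'
from h import *
p=read_camera('scene');cr=(100,165,230,310);f=9
im=p['img'][cr[0]:cr[1],cr[2]:cr[3],::-1]
z=cv2.resize(im[15:65,30:80],None,fx=12,fy=12,interpolation=cv2.INTER_CUBIC)
z=cv2.convertScaleAbs(z,alpha=1.8,beta=-20);cv2.imwrite('pics/z29.png',z)
s,_=st();tp=s['tool_pos'];tp[:2]
def pr(c,zb,zs):
    for nm,sx,sy in(('FL',-1,1),('FR',-1,-1),('BR',1,-1)):
        for zz in zs:
            uv=(proj(p,[c+bx*sx*.028+by*sy*.022+[0,0,zz-c[2]]])[0]-[cr[2]+30,cr[0]+15]+.5)*12
            print(nm,round(zz,3),uv.round(0))
print('B d=0');pr(tp,0,(tp[2]-.084,tp[2]-.052))
print('A');pr(np.array([.5465,.2675,0]),0,(.045,.067))
E
```

```text
B d=0
FL 0.077 [112. 271.]
FL 0.109 [116. 195.]
FR 0.077 [218. 324.]
FR 0.109 [224. 248.]
BR 0.077 [313. 243.]
BR 0.109 [321. 167.]
A
FL 0.045 [313. 446.]
FL 0.067 [319. 396.]
FR 0.045 [422. 502.]
FR 0.067 [429. 451.]
BR 0.045 [514. 416.]
BR 0.067 [522. 366.]
```

View pics/z29.png

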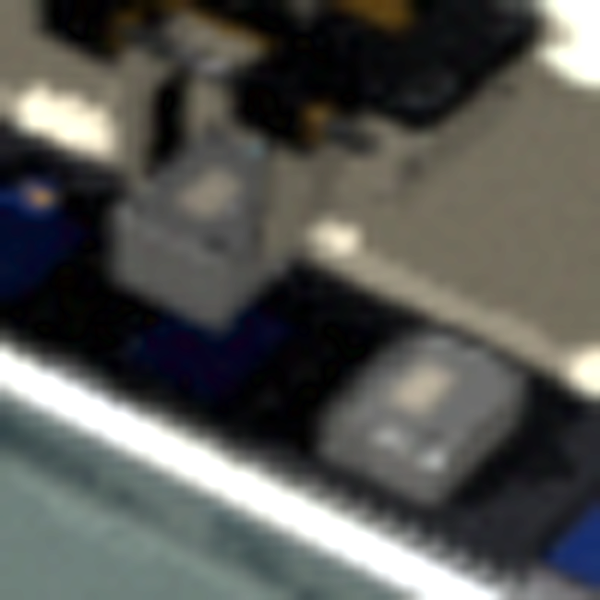

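```bash
python3 - <<'E'
from h import *
from scipy.optimize import least_squares
p=read_camera('scene');s,_=st();tp=s['tool_pos']
obs={'FLb':(110,282),'FRb':(215,328),'blk':(255,150),'lab':(212,195),'FRt':(218,250),'FLt':(116,214)}
loc={'FLb':(-.028,.022,-.016),'FRb':(-.028,-.022,-.016),'blk':(.036,.011,.004),'lab':(0,0,.016),'FRt':(-.028,-.022,.016),'FLt':(-.028,.022,.016)}
def res(x,bias=(5,3)):
    d,z,pit=x[0]/1000,x[1]/1000,x[2]
    M=Ro.from_euler('z',1.506)*Ro.from_euler('y',pit)   # +pit: front... 
    c=tp+bx*d+[0,0,z]
    r=[]
    for k in obs:
        uv=(proj(p,[c+M.apply(loc[k])])[0]-[260,115]+.5)*12+bias
        r+=list(uv-obs[k])
    return np.array(r)
for b in((0,0),(5,3)):
    r=least_squares(res,[0,-68,0],args=(b,),x_scale=[1,1,.02],loss='soft_l1',f_scale=4)
    print(b,r.x[:2].round(1),np.degrees(r.x[2]).round(1),r.fun.round(0))
E
```

```text
(0, 0) [ -1.  -70.8] -2.7 [ 1. -1.  1.  6. -5.  1.  3. -5.  2. 11. -4. -6.]
(5, 3) [ -4.2 -67.6] -2.6 [ 0. -1.  1.  6. -5.  1.  4. -5.  2. 11. -4. -7.]
```

Request:
{"op": "apply_moves", "data": {
  "motion": [
    {"offset": [0,0,-30],"rotation": [0,-0.045,0]},
    {"offset": [-20,0,-30],"rotation": [0,0,0]},
    {"offset": [-38,0,0],"rotation": [0,0,0]},
    {"offset": [-38,0,0],"rotation": [0,0,0]},
    {"offset": [-38,0,0],"rotation": [0,0,0]},
    {"offset": [-38,0,0],"rotation": [0,0,0]},
    {"offset": [-38,0,0],"rotation": [0,0,0]},
    {"offset": [-38,0,0],"rotation": [0,0,0]},
    {"offset": [-38,0,0],"rotation": [0,0,0]},
    {"offset": [-38,0,0],"rotation": [0,0,0]},
    {"offset": [-38,0,0],"rotation": [0,0,0]},
    {"offset": [-38,0,0],"rotation": [0,0,0]}
  ]
}}

```text
time: 55.5
tool_pos: [0.4313, -0.1398, 0.2405]
tool_rot: [3.138, 0.038, 1.51]
contact_force: [0.4, -0.2, -0.9]
opening: 0.0438
```

```bash
python3 - <<'E'
from h import *
gor(TT(-2.6),[.47,-.345,.2],[.47,-.345,.1])
E
```

```text
rotvec to T [ 0.0037 -0.0071  0.0044]
t 55.5 pos [ 0.4313 -0.1398  0.2405] rot [3.138 0.038 1.51 ] open 0.0438 F [ 0.4 -0.2 -0.9] q6 -0.38
leg [-200.8   50.9   48.4] min rows 6 per row [-33.5   8.5   8.1]
leg [ 3.8 -0.4 99.9] min rows 3 per row [ 1.3 -0.1 33.3]
```

Request:
{"op": "apply_moves", "data": {
  "motion": [
    {"offset": [-33,9,0],"rotation": [0,0,0]},
    {"offset": [-33,9,0],"rotation": [0,0,0]},
    {"offset": [-33,9,5],"rotation": [0,0,0]},
    {"offset": [-33,9,10],"rotation": [0,0,0]},
    {"offset": [-33,9,10],"rotation": [0,0,0]},
    {"offset": [-30,6,20],"rotation": [0,0,0]},
    {"offset": [0,0,30],"rotation": [0,0,0]},
    {"offset": [0,0,30],"rotation": [0,0,0]},
    {"offset": [0,0,20],"rotation": [0,0,0]},
    {"offset": [0,0,0],"rotation": [0,0,0]}
  ]
}}

```text
time: 56.33
tool_pos: [0.4641, -0.3668, 0.1191]
tool_rot: [3.122, 0.038, 1.491]
contact_force: [-0.7, 0.4, -2.2]
opening: 0.0438
```

```bash
python3 - <<'E'
from h import *
gor(TT(-2.6),[.47,-.345,.1])
E
```

```text
rotvec to T [ 0.0188 -0.0071 -0.0149]
t 56.33 pos [ 0.4641 -0.3668  0.1191] rot [3.122 0.038 1.491] open 0.0438 F [-0.7  0.4 -2.2] q6 -0.7
leg [22.9  3.8 18.3] min rows 1 per row [22.9  3.8 18.3]
```

Request:
{"op": "apply_moves", "data": {
  "motion": [
    {"offset": [22,4,5],"rotation": [0.019,-0.007,-0.015]},
    {"offset": [0,0,10],"rotation": [0,0,0]},
    {"offset": [0,0,8],"rotation": [0,0,0]},
    {"offset": [0,0,0],"rotation": [0,0,0]}
  ]
}}

```text
time: 56.67
tool_pos: [0.4686, -0.347, 0.0955]
tool_rot: [3.141, 0.044, 1.503]
contact_force: [-0.5, 0.4, -2.6]
opening: 0.0438
```

Request:
{"op": "apply_moves", "data": {
  "motion": [
    {"offset": [0,0,3],"rotation": [0,0,0]},
    {"offset": [0,0,3],"rotation": [0,0,0]}
  ]
}}

```text
time: 56.83
tool_pos: [0.4691, -0.3482, 0.0911]
tool_rot: [3.138, 0.045, 1.503]
contact_force: [0.0, 0.7, -1.8]
opening: 0.0436
```

Request:
{"op": "apply_moves", "data": {
  "motion": [
    {"offset": [0,0,3],"rotation": [0,0,0]},
    {"offset": [0,0,0],"rotation": [0,0,0]}
  ]
}}

```text
time: 57.0
tool_pos: [0.4692, -0.3492, 0.0886]
tool_rot: [3.137, 0.046, 1.502]
contact_force: [-0.0, 0.4, -1.5]
opening: 0.0437
```

Request:
{"op": "apply_moves", "data": {
  "motion": [
    {"offset": [0,0,3],"rotation": [0,0,0]}
  ]
}}

```text
time: 57.08
tool_pos: [0.4695, -0.3498, 0.0867]
tool_rot: [3.135, 0.047, 1.502]
contact_force: [-6.8, 8.9, 41.3]
opening: 0.0439
```

Request:
{"op": "apply_moves", "data": {
  "motion": [
    {"offset": [0,0,2],"rotation": [0,0,0]}
  ]
}}

```text
time: 57.17
tool_pos: [0.4694, -0.3498, 0.0867]
tool_rot: [3.135, 0.048, 1.502]
contact_force: [-7.0, 9.3, 26.5]
opening: 0.0437
```

Request:
{"op": "apply_moves", "data": {
  "motion": [
    {"offset": [0,0,2],"rotation": [0,0,0]}
  ]
}}

```text
time: 57.25
tool_pos: [0.4694, -0.3498, 0.0868]
tool_rot: [3.135, 0.048, 1.502]
contact_force: [-4.3, 5.7, 14.1]
opening: 0.0436
```

Release, back off, and re-measure.

Request:
{"op": "apply_moves", "data": {
  "motion": [
    {"offset": [0,0,0],"rotation": [0,0,0]},
    {"offset": [0,0,0],"rotation": [0,0,0]},
    {"offset": [0,0,0],"rotation": [0,0,0]},
    {"offset": [0,0,0],"rotation": [0,0,0]},
    {"offset": [0,0,-20],"rotation": [0,0,0]},
    {"offset": [0,0,-30],"rotation": [0,0.045,0]},
    {"offset": [0,0,-30],"rotation": [0,0,0]},
    {"offset": [30,0,-30],"rotation": [0,0,0]},
    {"offset": [40,0,0],"rotation": [0,0,0]},
    {"offset": [40,0,0],"rotation": [0,0,0]},
    {"offset": [40,0,0],"rotation": [0,0,0]},
    {"offset": [40,0,0],"rotation": [0,0,0]}
  ],
  "grip": 0.33
}}

```text
time: 58.25
tool_pos: [0.4832, -0.1613, 0.2012]
tool_rot: [3.127, 0.005, 1.49]
contact_force: [0.7, -0.7, 0.9]
opening: 0.0616
```

```bash
python3 - <<'E'
from h import *
go()
q=read_camera('scene');p=read_camera('top')
for nm,cs in(('top',[p]),('sc',[q]),('both',[p,q])):
    r=silfit(cs,(.469,-.35),1.506);print(nm,r)
overlay(p,r[0],r[1],'o30_t',(190,260,320,400),7);overlay(q,r[0],r[1],'o30_s',(220,275,140,220),7)
a=cv2.imread('pics/o30_t.png');b=cv2.imread('pics/o30_s.png');o=np.zeros((600,800,3),np.uint8)
a=cv2.resize(a,(400,350));b=cv2.resize(b,(400,275));o[:350,:400]=a;o[:275,400:]=b;cv2.imwrite('pics/o30.png',o)
E
```

```text
t 58.25 pos [ 0.4832 -0.1613  0.2012] rot [3.127 0.005 1.49 ] open 0.0616 F [ 0.7 -0.7  0.9] q6 -0.39
top (array([ 0.47157929, -0.35564699]), np.float64(1.521114827997956), np.float64(32.55555555555556))
sc (array([ 0.47131746, -0.3555537 ]), np.float64(1.5195490640944116), np.float64(15.972222222222221))
both (array([ 0.47115019, -0.35604607]), np.float64(1.5236957239793292), np.float64(50.41666666666666))
```

View pics/o30.png

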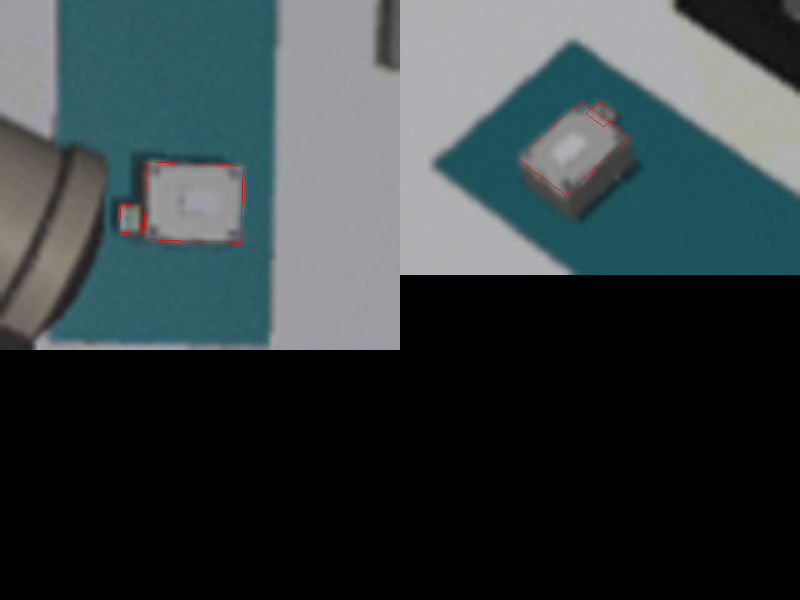

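```bash
python3 - <<'E'
from h import *
gor(TT(0),[.470,-.356,.16],[.470,-.356,.083])
E
```

```text
rotvec to T [ 0.0122  0.003  -0.0094]
t 58.35 pos [ 0.4831 -0.1576  0.201 ] rot [3.129e+00 3.000e-03 1.497e+00] open 0.0616 F [-0.2 -1.1 -0.1] q6 -0.39
leg [-198.7    1.1   41.6] min rows 6 per row [-33.1   0.2   6.9]
leg [ 0.2 -0.9 77. ] min rows 2 per row [ 0.1 -0.5 38.5]
```

Request:
{"op": "apply_moves", "data": {
  "motion": [
    {"offset": [-33,0,0],"rotation": [0.012,0.003,-0.009]},
    {"offset": [-33,0,0],"rotation": [0,0,0]},
    {"offset": [-33,0,0],"rotation": [0,0,0]},
    {"offset": [-33,0,10],"rotation": [0,0,0]},
    {"offset": [-33,0,15],"rotation": [0,0,0]},
    {"offset": [-25,0,15],"rotation": [0,0,0]},
    {"offset": [0,0,0],"rotation": [0,0,0]}
  ]
}}

```text
time: 58.93
tool_pos: [0.4722, -0.3561, 0.1603]
tool_rot: [3.138, 0.005, 1.517]
contact_force: [-0.4, 1.0, -0.8]
opening: 0.0618
```

```bash
python3 - <<'E'
from h import *
gor(TT(0),[.470,-.356,.13],[.470,-.356,.083])
E
```

```text
rotvec to T [0.0041 0.0046 0.0111]
t 58.93 pos [ 0.4722 -0.3561  0.1603] rot [3.138 0.005 1.517] open 0.0618 F [-0.4  1.  -0.8] q6 -0.72
leg [ 0.1 -2.3 30.3] min rows 1 per row [ 0.1 -2.3 30.3]
leg [ 0.2 -0.2 47. ] min rows 2 per row [ 0.1 -0.1 23.5]
```

Request:
{"op": "apply_moves", "data": {
  "motion": [
    {"offset": [0,-2,15],"rotation": [0.004,0.004,0.011]},
    {"offset": [0,0,20],"rotation": [0,0,0]},
    {"offset": [0,0,20],"rotation": [0,0,0]},
    {"offset": [0,0,15],"rotation": [0,0,0]},
    {"offset": [0,0,4],"rotation": [0,0,0]},
    {"offset": [0,0,0],"rotation": [0,0,0]}
  ]
}}

```text
time: 59.43
tool_pos: [0.4683, -0.3616, 0.0824]
tool_rot: [3.141, 0.001, 1.499]
contact_force: [0.4, -0.5, 1.0]
opening: 0.0617
```

```bash
python3 - <<'E'
from h import *
gor(TT(0),[.470,-.356,.083])
E
```

```text
rotvec to T [ 0.0001  0.001  -0.0073]
t 59.43 pos [ 0.4683 -0.3616  0.0824] rot [3.141e+00 1.000e-03 1.499e+00] open 0.0617 F [ 0.4 -0.5  1. ] q6 -0.71
leg [ 5.7  1.3 -0.6] min rows 1 per row [ 5.7  1.3 -0.6]
```

Request:
{"op": "apply_moves", "data": {
  "motion": [
    {"offset": [6,1,0],"rotation": [0,0,-0.007]},
    {"offset": [0,0,0],"rotation": [0,0,0]},
    {"offset": [0,0,0],"rotation": [0,0,0]}
  ]
}}

```text
time: 59.68
tool_pos: [0.4704, -0.3556, 0.0842]
tool_rot: [3.14, 0.002, 1.507]
contact_force: [0.1, -0.9, 0.4]
opening: 0.0617
```

Request:
{"op": "apply_moves", "data": {
  "motion": [
    {"offset": [0,0,0],"rotation": [0,0,0]},
    {"offset": [0,0,0],"rotation": [0,0,0]},
    {"offset": [0,0,0],"rotation": [0,0,0]},
    {"offset": [0,0,0],"rotation": [0,0,0]},
    {"offset": [0,0,0],"rotation": [0,0,0]},
    {"offset": [0,0,0],"rotation": [0,0,0]}
  ],
  "grip": 1.0,
  "grip_force": 45
}}

```text
time: 60.18
tool_pos: [0.4715, -0.3558, 0.0872]
tool_rot: [3.137, 0.005, 1.508]
contact_force: [0.3, 0.6, -1.9]
opening: 0.0436
```

```bash
python3 - <<'E'
from h import *
gor(TT(0),[.45,-.1,.25],[.4612,.16,.25])
E
```

```text
rotvec to T [0.005  0.0053 0.0017]
t 60.18 pos [ 0.4715 -0.3558  0.0872] rot [3.137 0.005 1.508] open 0.0436 F [ 0.3  0.6 -1.9] q6 -0.71
leg [ 253.1  -36.8 -164.3] min rows 8 per row [ 31.6  -4.6 -20.5]
leg [260.2  -5.2  -1.4] min rows 7 per row [37.2 -0.7 -0.2]
```

Request:
{"op": "apply_moves", "data": {
  "motion": [
    {"offset": [0,0,-15],"rotation": [0.004,0.005,0]},
    {"offset": [0,0,-35],"rotation": [0,0,0]},
    {"offset": [0,0,-40],"rotation": [0,0,0]},
    {"offset": [20,-3,-40],"rotation": [0,0,0]},
    {"offset": [35,-5,-25],"rotation": [0,0,0]},
    {"offset": [37,-5,-5],"rotation": [0,0,0]},
    {"offset": [37,-5,0],"rotation": [0,0,0]},
    {"offset": [37,-5,0],"rotation": [0,0,0]},
    {"offset": [37,-5,0],"rotation": [0,0,0]},
    {"offset": [37,-3,0],"rotation": [0,0,0]},
    {"offset": [37,-3,0],"rotation": [0,0,0]},
    {"offset": [37,0,0],"rotation": [0,0,0]}
  ]
}}

```text
time: 61.18
tool_pos: [0.456, -0.037, 0.2513]
tool_rot: [3.139, -0.001, 1.494]
contact_force: [1.0, -0.3, -0.9]
opening: 0.0436
```

```bash
python3 - <<'E'
from h import *
gor(TT(0),[.4612,.16,.25])
E
```

```text
rotvec to T [ 0.0031 -0.0009 -0.0118]
t 61.18 pos [ 0.456  -0.037   0.2513] rot [ 3.139e+00 -1.000e-03  1.494e+00] open 0.0436 F [ 1.  -0.3 -0.9] q6 -0.17
leg [196.8  -9.9   1.5] min rows 5 per row [39.4 -2.   0.3]
```

Request:
{"op": "apply_moves", "data": {
  "motion": [
    {"offset": [36,0,0],"rotation": [0,0,-0.012]},
    {"offset": [38,-1,0],"rotation": [0,0,0]},
    {"offset": [38,-1,0],"rotation": [0,0,0]},
    {"offset": [38,-1,0],"rotation": [0,0,0]},
    {"offset": [38,-1,0],"rotation": [0,0,0]},
    {"offset": [38,-1,5],"rotation": [0,0,0]},
    {"offset": [38,-1,15],"rotation": [0,0,0]},
    {"offset": [38,-1,25],"rotation": [0,0,0]},
    {"offset": [0,0,25],"rotation": [0,0,0]},
    {"offset": [0,0,0],"rotation": [0,0,0]}
  ]
}}

```text
time: 62.02
tool_pos: [0.4658, 0.2822, 0.1841]
tool_rot: [3.132, -0.005, 1.513]
contact_force: [-0.8, -0.8, -1.9]
opening: 0.0432
```

```bash
python3 - <<'E'
from h import *
gor(TT(0),[.4612,.2735,.16])
E
```

```text
rotvec to T [ 0.0099 -0.005   0.0069]
t 62.02 pos [0.4658 0.2822 0.1841] rot [ 3.132 -0.005  1.513] open 0.0432 F [-0.8 -0.8 -1.9] q6 0.46
leg [-9.1 -4.3 24. ] min rows 1 per row [-9.1 -4.3 24. ]
```

```bash
python3 - <<'E'
from h import *
p=read_camera('top');im=p['img'].astype(int)
m=((im[:,:,2]-im[:,:,0]>25)&(im[:,:,2]-im[:,:,1]>15)).astype(np.uint8)
m[:, :90]=0;m[:,180:]=0;m[:130]=0;m[300:]=0
n,l,s,c=cv2.connectedComponentsWithStats(m)
for i in range(1,n):
    if s[i,4]>20: print(s[i],c[i],unproj(p,[c[i]],.035).round(4))
print(proj(p,[[.503,.270,.035]]-by*.129))
cv2.imwrite('pics/t31.png',cv2.resize(p['img'][130:300,90:180,::-1],None,fx=5,fy=3.5,interpolation=cv2.INTER_CUBIC))
q=read_camera('scene');im=q['img'].astype(int)
m=((im[:,:,2]-im[:,:,0]>25)&(im[:,:,2]-im[:,:,1]>15)).astype(np.uint8);m[:90]=0;m[180:]=0;m[:,:230]=0;m[:,370:]=0
n,l,s,c=cv2.connectedComponentsWithStats(m)
for i in range(1,n):
    if s[i,4]>20: print('sc',s[i],c[i],unproj(q,[c[i]],.035).round(4))
E
```

```text
[130 167  20  16 280] [139.36071429 174.425     ] [[0.6341 0.266  0.035 ]]
[[140.81929493 175.21669287]]
sc [306 155  14  11  88] [312.78409091 160.11363636] [[0.632  0.2711 0.035 ]]
```

View pics/t31.png

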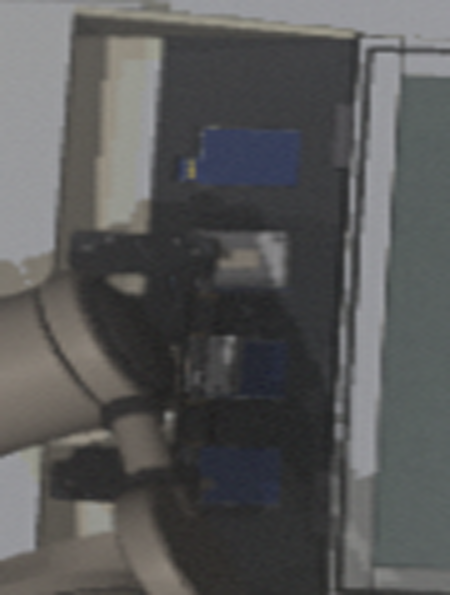

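Request:
{"op": "apply_moves", "data": {
  "motion": [
    {"offset": [-9,-4,10],"rotation": [0.009,-0.005,0.007]},
    {"offset": [0,0,14],"rotation": [0,0,0]},
    {"offset": [0,0,10],"rotation": [0,0,0]},
    {"offset": [0,0,0],"rotation": [0,0,0]},
    {"offset": [0,0,0],"rotation": [0,0,0]}
  ]
}}

```text
time: 62.53
tool_pos: [0.4681, 0.2697, 0.1612]
tool_rot: [3.125, -0.007, 1.498]
contact_force: [0.2, 0.3, -1.1]
opening: 0.0438
```

```bash
python3 - <<'E'
from h import *
gor(TT(0),[.4610,.2732,.133])
cr=(100,165,230,310);p=read_camera('scene');im=p['img'][cr[0]:cr[1],cr[2]:cr[3],::-1]
z=cv2.resize(im[10:60,30:80],None,fx=12,fy=12,interpolation=cv2.INTER_CUBIC)
cv2.imwrite('pics/z32.png',cv2.convertScaleAbs(z,alpha=1.8,beta=-20))
s,_=st();tp=s['tool_pos']
for nm,sx,sy in(('FL',-1,1),('FR',-1,-1),('BR',1,-1)):
  for zz in(tp[2]-.0825,tp[2]-.0505):
    uv=(proj(p,[tp+bx*sx*.028+by*sy*.022+[0,0,zz-tp[2]]])[0]-[260,110]+.5)*12;print(nm,uv.round(0))
E
```

```text
rotvec to T [ 0.017  -0.0072 -0.0085]
t 62.53 pos [0.4681 0.2697 0.1612] rot [ 3.125 -0.007  1.498] open 0.0438 F [ 0.2  0.3 -1.1] q6 0.46
leg [ 2.8 -7.8 28.1] min rows 1 per row [ 2.8 -7.8 28.1]
FL [125. 336.]
FL [130. 261.]
FR [232. 390.]
FR [238. 314.]
BR [327. 308.]
BR [335. 233.]
```

View pics/z32.png

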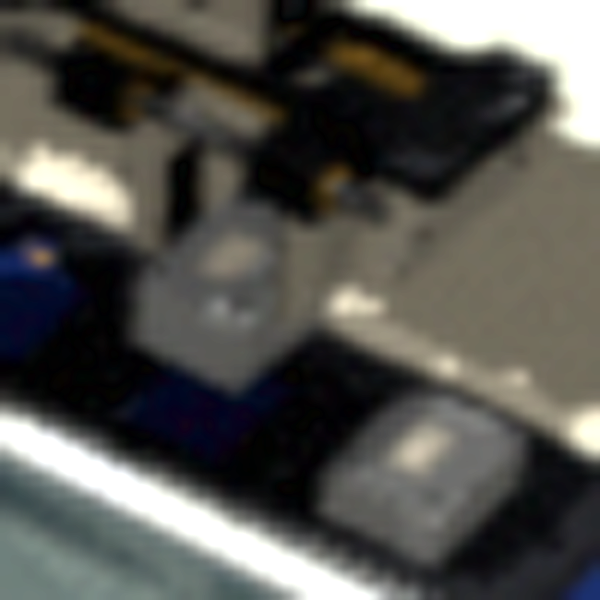

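Request:
{"op": "apply_moves", "data": {
  "motion": [
    {"offset": [3,-8,5],"rotation": [0.017,-0.007,-0.008]},
    {"offset": [0,0,8],"rotation": [0,0,0]},
    {"offset": [0,0,8],"rotation": [0,0,0]},
    {"offset": [0,0,0],"rotation": [0,0,0]},
    {"offset": [0,0,0],"rotation": [0,0,0]}
  ]
}}

```text
time: 63.0
tool_pos: [0.4608, 0.2738, 0.1406]
tool_rot: [3.139, -0.001, 1.506]
contact_force: [0.4, -0.2, -1.5]
opening: 0.0435
```

```bash
python3 - <<'E'
from h import *
gor(TT(0),[.4610,.2732,.129])
E
```

```text
rotvec to T [ 0.0022 -0.0015 -0.0002]
t 63.0 pos [0.4608 0.2738 0.1406] rot [ 3.139e+00 -1.000e-03  1.506e+00] open 0.0435 F [ 0.4 -0.2 -1.5] q6 0.46
leg [-0.6  0.2 11.6] min rows 1 per row [-0.6  0.2 11.6]
```

Request:
{"op": "apply_moves", "data": {
  "motion": [
    {"offset": [-1,0,5],"rotation": [0.002,-0.001,0]},
    {"offset": [0,0,4],"rotation": [0,0,0]},
    {"offset": [0,0,3],"rotation": [0,0,0]},
    {"offset": [0,0,0],"rotation": [0,0,0]}
  ]
}}

```text
time: 63.33
tool_pos: [0.4607, 0.2728, 0.1271]
tool_rot: [-3.141, -0.0, 1.506]
contact_force: [-0.5, 0.4, -2.6]
opening: 0.0435
```

Request:
{"op": "apply_moves", "data": {
  "motion": [
    {"offset": [0,0,3],"rotation": [0,0,0]},
    {"offset": [0,0,0],"rotation": [0,0,0]}
  ]
}}

```text
time: 63.5
tool_pos: [0.4607, 0.2728, 0.1237]
tool_rot: [-3.141, 0.0, 1.506]
contact_force: [0.6, 0.5, -1.7]
opening: 0.0437
```

```bash
python3 - <<'E'
from h import *
gor(TT(0),[.4610,.2732,.118])
E
```

```text
rotvec to T [-0.0006  0.0001  0.0002]
t 63.5 pos [0.4607 0.2728 0.1237] rot [-3.141  0.     1.506] open 0.0437 F [ 0.6  0.5 -1.7] q6 0.46
leg [0.4 0.3 5.7] min rows 1 per row [0.4 0.3 5.7]
```

Below the rim level without contact; continuing.

Request:
{"op": "apply_moves", "data": {
  "motion": [
    {"offset": [0,0,3],"rotation": [0,0,0]},
    {"offset": [0,0,0],"rotation": [0,0,0]}
  ]
}}

```text
time: 63.67
tool_pos: [0.4608, 0.2728, 0.1204]
tool_rot: [-3.141, -0.0, 1.506]
contact_force: [-0.3, 0.0, -1.0]
opening: 0.0435
```

Request:
{"op": "apply_moves", "data": {
  "motion": [
    {"offset": [0,0,3],"rotation": [0,0,0]},
    {"offset": [0,0,0],"rotation": [0,0,0]}
  ]
}}

```text
time: 63.83
tool_pos: [0.4613, 0.2733, 0.1192]
tool_rot: [3.14, -0.002, 1.506]
contact_force: [-0.3, 0.4, -2.0]
opening: 0.0432
```

Request:
{"op": "apply_moves", "data": {
  "motion": [
    {"offset": [0,0,3],"rotation": [0,0,0]}
  ]
}}

```text
time: 63.92
tool_pos: [0.4616, 0.2736, 0.1185]
tool_rot: [3.139, -0.002, 1.506]
contact_force: [-13.4, -5.8, 43.9]
opening: 0.0436
```

Request:
{"op": "apply_moves", "data": {
  "motion": [
    {"offset": [0,0,0],"rotation": [0,0,0]},
    {"offset": [0,0,0],"rotation": [0,0,0]},
    {"offset": [0,0,0],"rotation": [0,0,0]},
    {"offset": [0,0,0],"rotation": [0,0,0]},
    {"offset": [0,0,-20],"rotation": [0,0,0]},
    {"offset": [0,0,-15],"rotation": [0,0,0]},
    {"offset": [0,0,0],"rotation": [0,0,0]}
  ],
  "grip": 0.33
}}

```text
time: 64.5
tool_pos: [0.4615, 0.2736, 0.1544]
tool_rot: [3.138, -0.003, 1.506]
contact_force: [0.1, 0.7, 0.3]
opening: 0.0615
```

Request:
{"op": "apply_moves", "data": {
  "motion": [
    {"offset": [0,0,0],"rotation": [0,0,0]},
    {"offset": [0,0,0],"rotation": [0,0,0]},
    {"offset": [0,0,0],"rotation": [0,0,0]},
    {"offset": [0,0,0],"rotation": [0,0,0]},
    {"offset": [0,0,0],"rotation": [0,0,0]},
    {"offset": [0,0,0],"rotation": [0,0,0]},
    {"offset": [0,0,0],"rotation": [0,0,0]},
    {"offset": [0,0,0],"rotation": [0,0,0]},
    {"offset": [0,0,0],"rotation": [0,0,0]}
  ],
  "grip": 1.0
}}

```text
time: 65.25
tool_pos: [0.4603, 0.2729, 0.1498]
tool_rot: [-3.14, 0.0, 1.506]
contact_force: [0.9, -0.2, -0.1]
opening: 0.0062
```

```bash
python3 - <<'E'
from h import *
gor(TT(0),[.4610,.2732,.140])
snap('scene','s33',(105,155,255,305),12)
E
```

```text
rotvec to T [-0.0018  0.0001  0.0003]
t 65.25 pos [0.4603 0.2729 0.1498] rot [-3.14   0.     1.506] open 0.0062 F [ 0.9 -0.2 -0.1] q6 0.46
leg [0.3 0.7 9.8] min rows 1 per row [0.3 0.7 9.8]
```

View pics/s33.png

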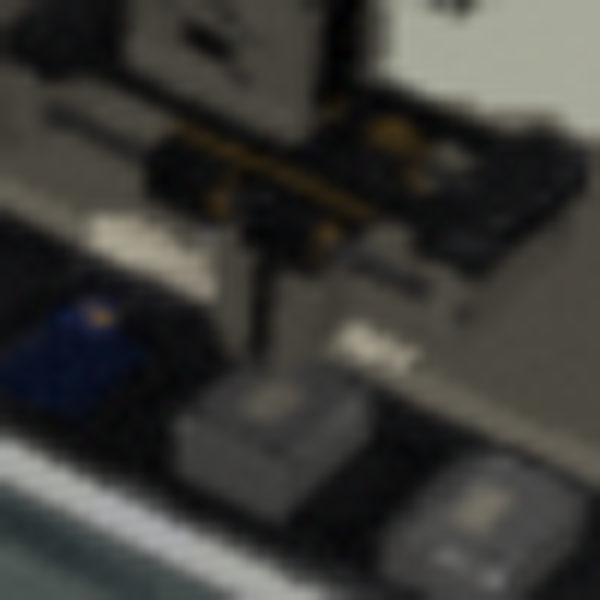

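Looks seated. Press check.

Request:
{"op": "apply_moves", "data": {
  "motion": [
    {"offset": [0,0,5],"rotation": [0,0,0]},
    {"offset": [0,0,4],"rotation": [0,0,0]},
    {"offset": [0,0,0],"rotation": [0,0,0]}
  ]
}}

```text
time: 65.55
tool_pos: [0.4604, 0.273, 0.1402]
tool_rot: [-3.141, -0.0, 1.506]
contact_force: [0.6, -0.4, -0.8]
opening: 0.0004
```

Request:
{"op": "apply_moves", "data": {
  "motion": [
    {"offset": [0,0,3],"rotation": [0,0,0]},
    {"offset": [0,0,0],"rotation": [0,0,0]}
  ]
}}

```text
time: 65.72
tool_pos: [0.4602, 0.2729, 0.1365]
tool_rot: [-3.14, 0.0, 1.506]
contact_force: [-0.3, -0.3, 0.1]
opening: 0.0007
```

Request:
{"op": "apply_moves", "data": {
  "motion": [
    {"offset": [0,0,3],"rotation": [0,0,0]}
  ]
}}

```text
time: 65.8
tool_pos: [0.4604, 0.273, 0.1337]
tool_rot: [-3.141, -0.0, 1.506]
contact_force: [-0.5, -0.2, 1.2]
opening: 0.0006
```

Request:
{"op": "apply_moves", "data": {
  "motion": [
    {"offset": [0,0,2],"rotation": [0,0,0]}
  ]
}}

```text
time: 65.88
tool_pos: [0.4604, 0.273, 0.1326]
tool_rot: [-3.141, -0.0, 1.506]
contact_force: [-8.4, -4.2, 27.4]
opening: 0.0007
```

Request:
{"op": "apply_moves", "data": {
  "motion": [
    {"offset": [0,0,-25],"rotation": [0,0,0]},
    {"offset": [0,0,-40],"rotation": [0,0,0]},
    {"offset": [-20,0,-40],"rotation": [0,0,0]},
    {"offset": [-38,0,-5],"rotation": [0,0,0]},
    {"offset": [-38,0,0],"rotation": [0,0,0]},
    {"offset": [-38,0,0],"rotation": [0,0,0]},
    {"offset": [-38,0,0],"rotation": [0,0,0]},
    {"offset": [-38,0,0],"rotation": [0,0,0]},
    {"offset": [-38,0,0],"rotation": [0,0,0]}
  ],
  "grip": 0.65
}}

```text
time: 66.63
tool_pos: [0.4451, 0.0233, 0.2466]
tool_rot: [3.137, -0.0, 1.519]
contact_force: [0.9, -0.2, 0.3]
opening: 0.0319
```

```bash
python3 - <<'E'
from h import *
go(yaw=-.064)
snap('top','t34',(120,320,80,290),3);snap('scene','s34',(80,320,130,380),3)
for n in('scene','top'):
    p=read_camera(n);print([(x['location'],x['score']) for x in tip_of('bar',p)][:2])
E
```

```text
t 66.63 pos [0.4451 0.0233 0.2466] rot [ 3.137 -0.     1.519] open 0.0319 F [ 0.9 -0.2  0.3] q6 -0.07
rotvec [ 0.0036 -0.0043  1.5829] rows 13.191032721981582
[([0.4909, 0.0125, 0.0456], 0.75)]
[([0.493, 0.0104, 0.0454], 0.94), ([0.4636, 0.2726, 0.0382], 0.65)]
```

View pics/t34.png

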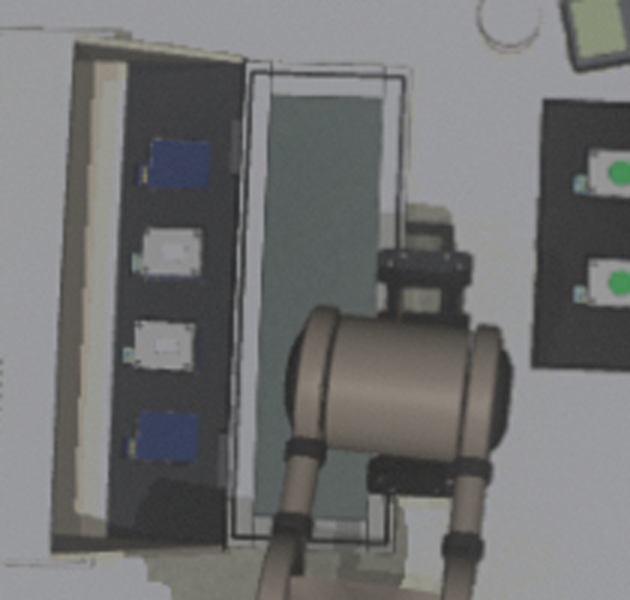

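View pics/s34.png

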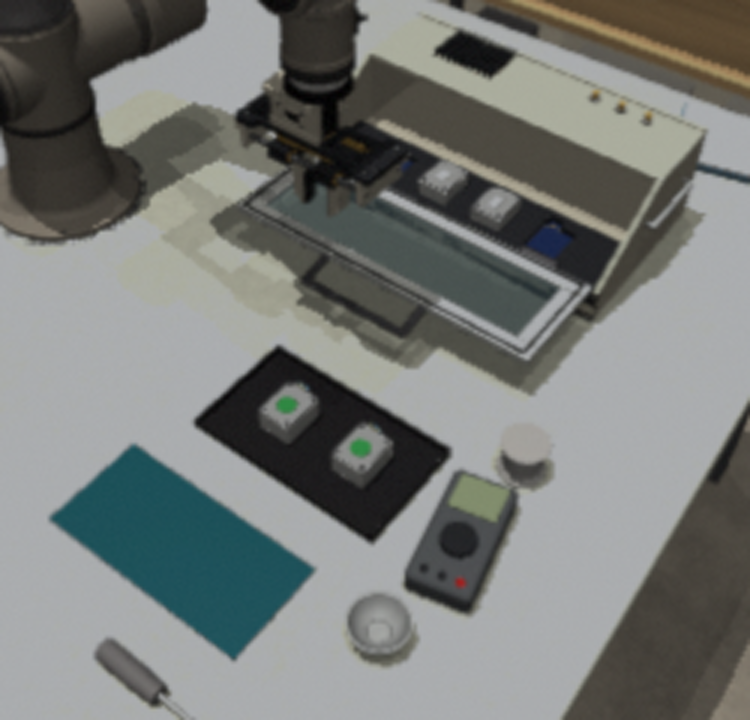

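Request:
{"op": "apply_moves", "data": {
  "motion": [
    {"offset": [0,0,0],"rotation": [0,0,0.122]},
    {"offset": [0,0,0],"rotation": [0,0,0.122]},
    {"offset": [0,0,0],"rotation": [0,0,0.122]},
    {"offset": [0,0,0],"rotation": [0,0,0.122]},
    {"offset": [0,0,0],"rotation": [0,0,0.122]},
    {"offset": [0,0,0],"rotation": [0,0,0.122]},
    {"offset": [0,0,0],"rotation": [0,0,0.122]},
    {"offset": [0,0,0],"rotation": [0,0,0.122]},
    {"offset": [0,0,0],"rotation": [0,0,0.122]},
    {"offset": [0,0,0],"rotation": [0,0,0.122]},
    {"offset": [0,0,0],"rotation": [0,0,0.122]},
    {"offset": [0,0,0],"rotation": [0,0,0.122]}
  ]
}}

```text
time: 67.93
tool_pos: [0.4451, 0.0463, 0.2446]
tool_rot: [-3.138, -0.001, 0.024]
contact_force: [0.8, -0.7, 0.0]
opening: 0.0325
```

```bash
python3 - <<'E'
from h import *
go([.492,.0125,.17],[.492,.0125,.094],yaw=-.064)
E
```

```text
t 67.93 pos [0.4451 0.0463 0.2446] rot [-3.138e+00 -1.000e-03  2.400e-02] open 0.0325 F [ 0.8 -0.7  0. ] q6 1.47
leg [45.9 35.2 74.6] min rows 3 per row [15.3 11.7 24.9]
leg [-0.1  0.3 76. ] min rows 2 per row [-0.   0.1 38. ]
rotvec [-0.0038 -0.001   0.0885] rows 0.737833719430123
```

Request:
{"op": "apply_moves", "data": {
  "motion": [
    {"offset": [0,0,0],"rotation": [-0.004,-0.001,0.088]},
    {"offset": [24,15,20],"rotation": [0,0,0]},
    {"offset": [24,15,25],"rotation": [0,0,0]},
    {"offset": [0,0,25],"rotation": [0,0,0]},
    {"offset": [0,0,0],"rotation": [0,0,0]}
  ]
}}

```text
time: 68.35
tool_pos: [0.4939, 0.022, 0.1737]
tool_rot: [-3.141, -0.006, -0.058]
contact_force: [-1.9, -0.9, -1.1]
opening: 0.0321
```

```bash
python3 - <<'E'
from h import *
go([.492,.0125,.13],[.492,.0125,.094],yaw=-.064)
E
```

```text
t 68.35 pos [0.4939 0.022  0.1737] rot [-3.141 -0.006 -0.058] open 0.0321 F [-1.9 -0.9 -1.1] q6 1.52
leg [-1.5  9.6 43.7] min rows 2 per row [-0.8  4.8 21.8]
leg [-0.2  0.  36. ] min rows 1 per row [-0.2  0.  36. ]
rotvec [-0.0008 -0.0056  0.0056] rows 0.0664547000474911
```

Request:
{"op": "apply_moves", "data": {
  "motion": [
    {"offset": [-1,9,15],"rotation": [0,-0.005,0.005]},
    {"offset": [0,0,15],"rotation": [0,0,0]},
    {"offset": [0,0,0],"rotation": [0,0,0]}
  ]
}}

```text
time: 68.6
tool_pos: [0.4929, 0.0174, 0.1437]
tool_rot: [-3.14, 0.0, -0.056]
contact_force: [-1.2, 0.2, 0.1]
opening: 0.0322
```

```bash
python3 - <<'E'
from h import *
go([.492,.0125,.094],yaw=-.064)
E
```

```text
t 68.6 pos [0.4929 0.0174 0.1437] rot [-3.14   0.    -0.056] open 0.0322 F [-1.2  0.2  0.1] q6 1.5
leg [-0.6  5.1 49.7] min rows 2 per row [-0.3  2.5 24.9]
rotvec [-0.0014  0.0005  0.008 ] rows 0.0679611952623321
```

Request:
{"op": "apply_moves", "data": {
  "motion": [
    {"offset": [0,5,8],"rotation": [0,0,0.008]},
    {"offset": [0,0,14],"rotation": [0,0,0]},
    {"offset": [0,0,14],"rotation": [0,0,0]},
    {"offset": [0,0,0],"rotation": [0,0,0]}
  ]
}}

```text
time: 68.93
tool_pos: [0.4943, 0.0154, 0.1107]
tool_rot: [-3.14, -0.005, -0.059]
contact_force: [-0.4, 0.4, -0.2]
opening: 0.0321
```

```bash
python3 - <<'E'
from h import *
go([.492,.0125,.094],yaw=-.064)
E
```

```text
t 68.93 pos [0.4943 0.0154 0.1107] rot [-3.14  -0.005 -0.059] open 0.0321 F [-0.4  0.4 -0.2] q6 1.5
leg [-2.2  3.1 16.6] min rows 1 per row [-2.2  3.1 16.6]
rotvec [-0.0011 -0.0055  0.0054] rows 0.06465669674949209
```

Request:
{"op": "apply_moves", "data": {
  "motion": [
    {"offset": [-1,2,6],"rotation": [0,-0.005,0.005]},
    {"offset": [0,1,7],"rotation": [0,0,0]},
    {"offset": [0,0,3],"rotation": [0,0,0]},
    {"offset": [0,0,0],"rotation": [0,0,0]}
  ]
}}

```text
time: 69.27
tool_pos: [0.4945, 0.013, 0.0966]
tool_rot: [-3.141, -0.005, -0.062]
contact_force: [-0.3, -0.2, 0.7]
opening: 0.0319
```

Request:
{"op": "apply_moves", "data": {
  "motion": [
    {"offset": [0,0,0],"rotation": [0,0,0]},
    {"offset": [0,0,0],"rotation": [0,0,0]},
    {"offset": [0,0,0],"rotation": [0,0,0]},
    {"offset": [0,0,0],"rotation": [0,0,0]},
    {"offset": [0,0,0],"rotation": [0,0,0]},
    {"offset": [0,0,0],"rotation": [0,0,0]}
  ],
  "grip": 1.0,
  "grip_force": 25
}}

```text
time: 69.77
tool_pos: [0.495, 0.013, 0.0975]
tool_rot: [-3.141, -0.006, -0.062]
contact_force: [0.1, -0.3, -0.3]
opening: 0.0108
```

```bash
cat >>h.py <<'E'
def arcup(z0=.048,step=.1054,n=8):
    s,R=st();p=s['tool_pos'];v=p-HY;x=v@bx;z=v[2]-z0
    a=np.arctan2(z,x)
    if a<-1.5:a+=2*np.pi
    r=np.hypot(x,z);k=np.arctan2(.015,.2)+np.deg2rad(35)
    print('theta',(a-k).round(3),'r',r.round(4),'lat',(v@by).round(4))
    P=p
    for i in range(1,n+1):
        t=max(a-k-i*step,-.02)+k
        Q=HY+bx*.2006*np.cos(t)+np.array([0,0,z0+.2006*np.sin(t)])+by*(v@by)
        print(i,(R.inv().apply(Q-P)*1000).round(1));P=Q
E
python3 - <<'E'
from h import *
go(yaw=-.064);arcup()
E
```

```text
t 69.77 pos [0.495  0.013  0.0975] rot [-3.141 -0.006 -0.062] open 0.0108 F [ 0.1 -0.3 -0.3] q6 1.5
rotvec [-0.0008 -0.0063  0.0019] rows 0.05536693895179149
theta 2.508 r 0.1998 lat -0.0068
1 [  0.1   0.8 -21.1]
2 [  0.1  -2.2 -21. ]
3 [  0.1  -4.4 -20.7]
4 [  0.1  -6.6 -20.1]
5 [  0.1  -8.7 -19.3]
6 [  0.1 -10.7 -18.3]
7 [  0.1 -12.5 -17. ]
8 [  0.1 -14.2 -15.6]
```

Request:
{"op": "apply_moves", "data": {
  "motion": [
    {"offset": [0,0,-12],"rotation": [0,-0.005,0]},
    {"offset": [0,-1,-20],"rotation": [0,0,0]},
    {"offset": [0,-3,-21],"rotation": [0,0,0]},
    {"offset": [0,-5,-20],"rotation": [0,0,0]},
    {"offset": [0,-8,-19],"rotation": [0,0,0]},
    {"offset": [0,-10,-18],"rotation": [0,0,0]}
  ]
}}

```text
time: 70.27
tool_pos: [0.4964, 0.0351, 0.2063]
tool_rot: [3.133, 0.004, -0.062]
contact_force: [0.7, -6.9, -3.7]
opening: 0.0108
```

```bash
python3 - <<'E'
from h import *
go(yaw=-.064);arcup(.052)
snap('scene','s35',(80,240,180,380),3)
E
```

```text
t 70.27 pos [0.4964 0.0351 0.2063] rot [ 3.133  0.004 -0.062] open 0.0108 F [ 0.7 -6.9 -3.7] q6 1.56
rotvec [0.0086 0.0039 0.0024] rows 0.08067448117247027
theta 1.967 r 0.2009 lat -0.0068
1 [ -0.  -11.  -18.1]
2 [ -0.  -12.6 -17. ]
3 [ -0.  -14.3 -15.6]
4 [ -0.  -15.9 -14. ]
5 [ -0.  -17.2 -12.2]
6 [  0.  -18.4 -10.3]
7 [  0.  -19.4  -8.3]
8 [  0.  -20.2  -6.2]
```

View pics/s35.png

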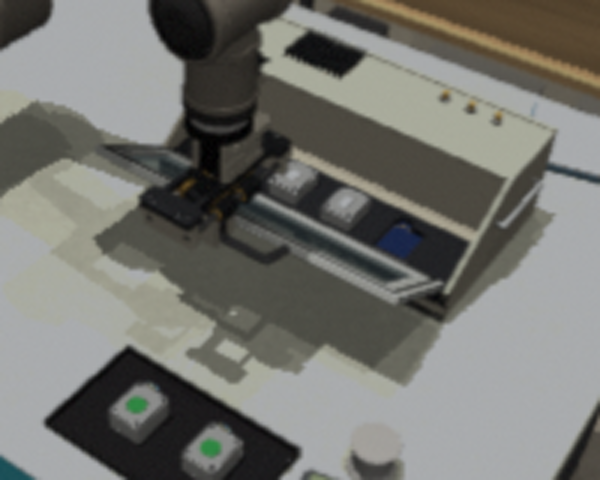

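Request:
{"op": "apply_moves", "data": {
  "motion": [
    {"offset": [0,-11,-18],"rotation": [0.008,0.004,0]},
    {"offset": [0,-12,-17],"rotation": [0,0,0]},
    {"offset": [0,-14,-15],"rotation": [0,0,0]},
    {"offset": [0,-16,-14],"rotation": [0,0,0]},
    {"offset": [0,-17,-12],"rotation": [0,0,0]},
    {"offset": [0,-18,-10],"rotation": [0,0,0]},
    {"offset": [0,-19,-8],"rotation": [0,0,0]}
  ]
}}

```text
time: 70.9
tool_pos: [0.5008, 0.1386, 0.3045]
tool_rot: [3.124, 0.005, -0.065]
contact_force: [-2.0, -6.7, -0.4]
opening: 0.0108
```

```bash
python3 - <<'E'
from h import *
go(yaw=-.064);arcup(.051,n=8)
E
```

```text
t 70.9 pos [0.5008 0.1386 0.3045] rot [ 3.124  0.005 -0.065] open 0.0108 F [-2.  -6.7 -0.4] q6 1.77
rotvec [ 0.0173  0.0055 -0.0009] rows 0.15144608972566073
theta 1.249 r 0.2071 lat -0.0045
1 [ -0.  -22.4  -0.8]
2 [ -0.  -20.6  -4.7]
3 [ -0.  -21.   -2.5]
4 [ -0.  -21.1  -0.3]
5 [ -0. -21.   2.]
6 [  0.  -20.7   4.2]
7 [  0.  -20.2   6.3]
8 [  0.  -19.4   8.4]
```

Request:
{"op": "apply_moves", "data": {
  "motion": [
    {"offset": [0,-21,1],"rotation": [0.009,0.003,0]},
    {"offset": [0,-21,-1],"rotation": [0.008,0.002,0]},
    {"offset": [0,-21,-1],"rotation": [0,0,0]},
    {"offset": [0,-21,0],"rotation": [0,0,0]},
    {"offset": [0,-21,2],"rotation": [0,0,0]},
    {"offset": [0,-21,4],"rotation": [0,0,0]}
  ]
}}

```text
time: 71.4
tool_pos: [0.5079, 0.2595, 0.3115]
tool_rot: [3.122, -0.012, -0.067]
contact_force: [-1.4, -3.1, 2.2]
opening: 0.0108
```

```bash
python3 - <<'E'
from h import *
go(yaw=-.064);arcup(.051,n=8)
E
```

```text
t 71.4 pos [0.5079 0.2595 0.3115] rot [ 3.122 -0.012 -0.067] open 0.0108 F [-1.4 -3.1  2.2] q6 1.99
rotvec [ 0.0198 -0.012  -0.0035] rows 0.19531269507383386
theta 0.653 r 0.2061 lat -0.0038
1 [ -0.2 -19.3  10.9]
2 [ -0.2 -19.7   7.6]
3 [ -0.2 -18.8   9.7]
4 [ -0.2 -17.7  11.6]
5 [ -0.2 -16.3  13.4]
6 [ -0.2 -14.8  15. ]
7 [-0.1 -5.3  6.2]
8 [0. 0. 0.]
```

Request:
{"op": "apply_moves", "data": {
  "motion": [
    {"offset": [0,-19,10],"rotation": [0.01,-0.006,0]},
    {"offset": [0,-19,9],"rotation": [0.01,-0.006,0]},
    {"offset": [0,-19,10],"rotation": [0,0,0]},
    {"offset": [0,-17,12],"rotation": [0,0,0]},
    {"offset": [0,-16,13],"rotation": [0,0,0]}
  ]
}}

```text
time: 71.82
tool_pos: [0.5125, 0.3519, 0.2616]
tool_rot: [3.139, -0.004, -0.065]
contact_force: [-0.0, -6.7, -0.1]
opening: 0.0113
```

```bash
python3 - <<'E'
from h import *
go(yaw=-.064);arcup(.051,n=3)
E
```

```text
t 71.82 pos [0.5125 0.3519 0.2616] rot [ 3.139 -0.004 -0.065] open 0.0113 F [-0.  -6.7 -0.1] q6 2.12
rotvec [ 0.0029 -0.0036 -0.0013] rows 0.04015117144721524
theta 0.137 r 0.2056 lat -0.0026
1 [ -0.1 -11.4  18.8]
2 [-0.  -6.6  7.9]
3 [0. 0. 0.]
```

Request:
{"op": "apply_moves", "data": {
  "motion": [
    {"offset": [0,-10,11],"rotation": [0,0,0]},
    {"offset": [0,-6,8],"rotation": [0,0,0]}
  ]
}}

```text
time: 71.98
tool_pos: [0.5135, 0.3686, 0.2419]
tool_rot: [3.135, -0.004, -0.063]
contact_force: [-6.2, -35.5, 39.9]
opening: 0.0108
```

Request:
{"op": "apply_moves", "data": {
  "motion": [
    {"offset": [0,-3,5],"rotation": [0,0,0]},
    {"offset": [0,0,0],"rotation": [0,0,0]}
  ]
}}

```text
time: 72.15
tool_pos: [0.5144, 0.3681, 0.2405]
tool_rot: [3.127, -0.008, -0.063]
contact_force: [-0.9, 3.5, -4.6]
opening: 0.0113
```

```bash
python3 - <<'E'
from h import *
go(yaw=-.064);arcup(.051,n=1)
snap('scene','s36',(60,200,200,380),4)
for n in('scene','top'):
    p=read_camera(n);print([(x['location'],x['score']) for x in tip_of('bar',p)][:2])
E
```

```text
t 72.15 pos [0.5144 0.3681 0.2405] rot [ 3.127 -0.008 -0.063] open 0.0113 F [-0.9  3.5 -4.6] q6 2.15
rotvec [ 0.0148 -0.0077  0.0012] rows 0.13944011292918718
theta 0.007 r 0.2028 lat -0.0034
1 [-0.  -1.7  5.6]
[([0.5067, 0.3692, 0.1854], 0.63), ([0.7724, -0.1779, 0.0167], 0.45)]
[]
```

View pics/s36.png

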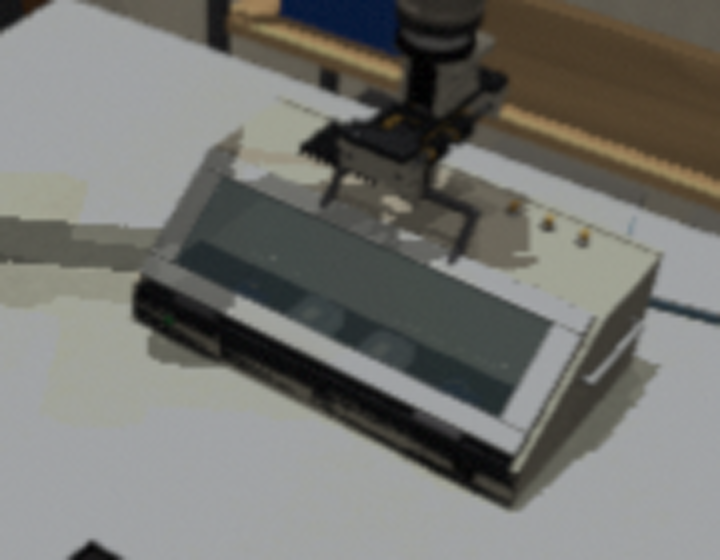

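Request:
{"op": "apply_moves", "data": {
  "motion": [
    {"offset": [0,-3,4],"rotation": [0,0,0]},
    {"offset": [0,-1,2],"rotation": [0,0,0]}
  ]
}}

```text
time: 72.57
tool_pos: [0.5149, 0.3688, 0.239]
tool_rot: [3.122, -0.01, -0.064]
contact_force: [-4.2, -2.4, 6.9]
opening: 0.0108
```

Request:
{"op": "apply_moves", "data": {
  "motion": [
    {"offset": [0,0,0],"rotation": [0,0,0]},
    {"offset": [0,0,0],"rotation": [0,0,0]},
    {"offset": [0,0,0],"rotation": [0,0,0]},
    {"offset": [0,0,0],"rotation": [0,0,0]}
  ],
  "grip": 0.75
}}

```text
time: 72.9
tool_pos: [0.515, 0.3694, 0.239]
tool_rot: [3.125, -0.01, -0.065]
contact_force: [-0.7, -0.8, 0.1]
opening: 0.0225
```

```bash
python3 - <<'E'
from h import *
go(yaw=-.064)
E
```

```text
t 72.9 pos [0.515  0.3694 0.239 ] rot [ 3.125 -0.01  -0.065] open 0.0225 F [-0.7 -0.8  0.1] q6 2.15
rotvec [ 0.0168 -0.0102 -0.001 ] rows 0.16411465679023782
```

Request:
{"op": "apply_moves", "data": {
  "motion": [
    {"offset": [0,-4,0],"rotation": [0,0,0]},
    {"offset": [0,-4,0],"rotation": [0,0,0]}
  ]
}}

```text
time: 73.07
tool_pos: [0.5155, 0.375, 0.2381]
tool_rot: [3.118, -0.008, -0.066]
contact_force: [-3.4, -23.6, 10.8]
opening: 0.0228
```

Firm stop at shut. Recentre and lift off.

Request:
{"op": "apply_moves", "data": {
  "motion": [
    {"offset": [0,5,0],"rotation": [0.01,-0.004,0]},
    {"offset": [0,0,0],"rotation": [0,0,0]}
  ]
}}

```text
time: 73.23
tool_pos: [0.5152, 0.3699, 0.2375]
tool_rot: [3.126, -0.003, -0.065]
contact_force: [0.3, -0.1, 0.3]
opening: 0.0226
```

Request:
{"op": "apply_moves", "data": {
  "motion": [
    {"offset": [0,0,-15],"rotation": [0,0,0]},
    {"offset": [0,0,-25],"rotation": [0,0,0]},
    {"offset": [0,0,-35],"rotation": [0,0,0]},
    {"offset": [0,0,-30],"rotation": [0,0,0]},
    {"offset": [0,35,0],"rotation": [0,0,0]},
    {"offset": [0,40,0],"rotation": [0,0,0]},
    {"offset": [0,40,0],"rotation": [0,0,0]},
    {"offset": [0,40,0],"rotation": [0,0,0]},
    {"offset": [0,40,0],"rotation": [0,0,0]},
    {"offset": [-10,40,0],"rotation": [0,0,0]},
    {"offset": [-10,40,0],"rotation": [0,0,0]},
    {"offset": [-10,40,0],"rotation": [0,0,0]}
  ]
}}

```text
time: 74.23
tool_pos: [0.4664, 0.0632, 0.3463]
tool_rot: [3.135, -0.006, -0.051]
contact_force: [-0.3, -1.7, 0.4]
opening: 0.0233
```

```bash
python3 - <<'E'
from h import *
go()
snap('scene','s37',None,1.5);snap('top','t37',None,1.5)
for n in('scene','top'):
    p=read_camera(n)
    for q in('bar','solder_c','meter_c','driver_grip','dish_rim','done_a_c','new_a_c'):print(n,q,[(x['location'],x['score']) for x in tip_of(q,p)][:3])
E
```

```text
t 74.23 pos [0.4664 0.0632 0.3463] rot [ 3.135 -0.006 -0.051] open 0.0233 F [-0.3 -1.7  0.4] q6 1.6
scene bar [([0.5057, 0.3677, 0.1863], 0.7), ([0.7587, -0.3126, 0.0293], 0.64)]
scene solder_c [([0.5177, -0.3484, 0.0038], 0.72), ([0.6202, -0.1446, 0.018], 0.58), ([0.7706, -0.0488, 0.0233], 0.57)]
scene meter_c [([0.7713, -0.175, 0.0191], 0.61)]
scene driver_grip [([0.5922, -0.4877, 0.011], 0.56), ([0.7706, -0.1763, 0.0185], 0.46)]
scene dish_rim [([0.7598, -0.3131, 0.0261], 0.58)]
scene done_a_c [([0.6203, -0.1453, 0.021], 0.77)]
scene new_a_c [([0.6368, 0.2603, 0.0344], 0.73), ([0.7709, -0.0533, 0.0261], 0.57)]
top bar [([0.5089, 0.3663, 0.1882], 0.68)]
top solder_c [([0.7735, -0.0471, 0.0225], 0.79), ([0.6205, -0.1473, 0.0198], 0.45), ([0.5191, -0.1482, 0.0192], 0.2)]
top meter_c [([0.7682, -0.1798, 0.0211], 0.86), ([0.5883, -0.4874, 0.0131], 0.55)]
top driver_grip [([0.5865, -0.4879, 0.0147], 0.66)]
top dish_rim [([0.7538, -0.3118, 0.0298], 0.64)]
top done_a_c [([0.6201, -0.1476, 0.0224], 0.86)]
top new_a_c []
```

View pics/s37.png

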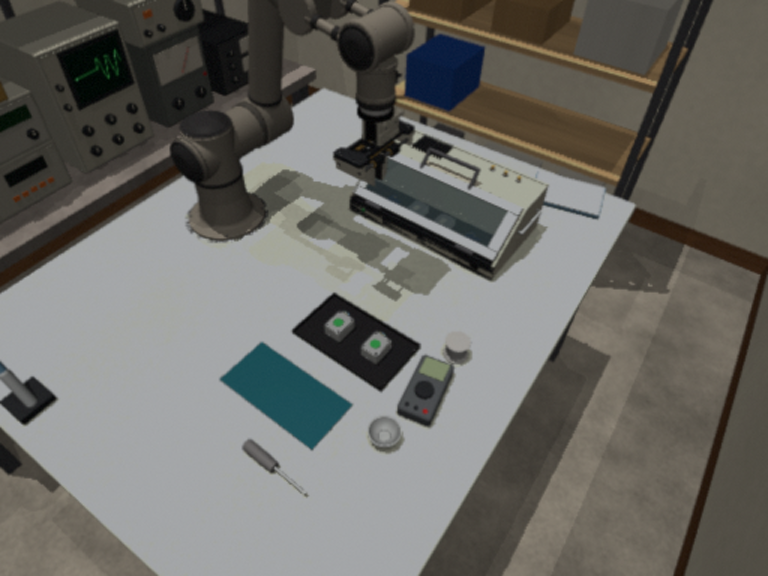

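View pics/t37.png

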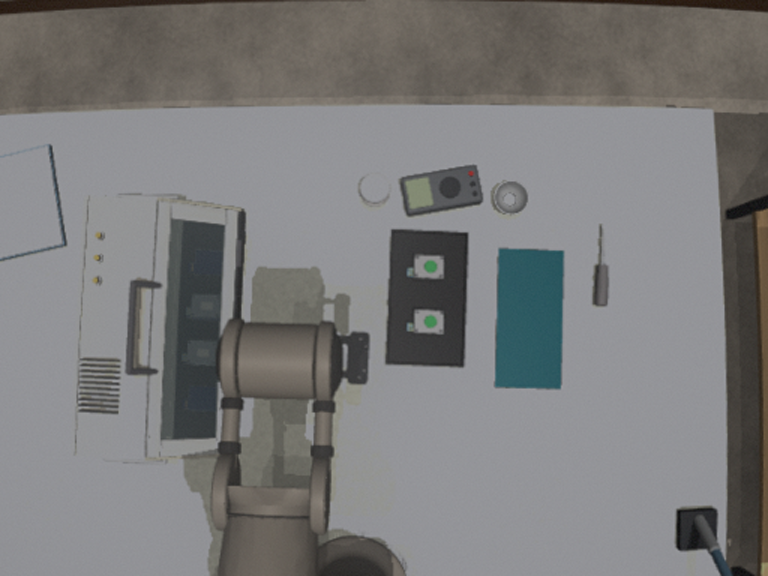

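The pictures show the door shut, with the bar at its starting height of about 187 mm. The two green modules lie in the tray (top view near pixels 430,267 and 430,322), two modules show through the glass in the middle nests, and the other items sit where they started. The arm is still settling, so I'll let it stop before handing in.

Request:
{"op": "apply_moves", "data": {
  "motion": [
    {"offset": [0,0,-5],"rotation": [0,0,0]},
    {"offset": [0,0,0],"rotation": [0,0,0]},
    {"offset": [0,0,0],"rotation": [0,0,0]},
    {"offset": [0,0,0],"rotation": [0,0,0]}
  ]
}}

```text
time: 75.47
tool_pos: [0.467, 0.0644, 0.3522]
tool_rot: [3.134, -0.006, -0.052]
contact_force: [-0.7, -0.5, -0.5]
opening: 0.0228
```

```bash
python3 - <<'E'
from cell import *
print(observe()['qvel'].round(3)); print(hand_in())
E
```

```text
[ 0.    -0.003  0.     0.001  0.002 -0.   ]
the job is handed in; nothing more can be done
None
```

The job is done and handed in at about 75 s. I pulled the door fully down and laid the two green-stickered modules flat in the tray. I then seated the two waiting modules in the two middle nests and pushed the door shut. No yellow-stickered module was in the box.

- **Second waiting module:** on its first try it sat about 5 mm high with its back end up. A press check showed this, so I took it out, put it back on the mat, measured it again and reseated it. While it was wrong I pressed on it with up to about 50 N at the wrist.
- **Seating:** in the final press check both modules stopped the fingers at the same height, about 67 mm above the bench. That is the full seated height.
- **Door:** a last push met a firm stop, and the bar reads about 186–188 mm above the bench, as it did when shut at the start.
- **Other things:** the reel, meter, screwdriver and dish read within about 5 mm of their starting places, about what the detector allows. It gave a few low-score false matches, such as a waiting module at an empty nest. In the pictures the mat is empty and the modules are where they should be.

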